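# Pull-test the tool rack's posts and draw the witness line

### The arm

A 6-joint arm with a two-finger parallel gripper is mounted at the origin on the work surface. World frame = base frame: x ahead of the robot, y to its left, z up, the work surface at z = 0. Lengths are in m, angles in rad, forces in N, time in s.
With the tool pointing down it reaches from about 0.325 to 0.9 m from the base axis. Payload 3.5 kg.
Tool frame: the origin (TCP) lies between the finger pads; the fingertips stand 14 mm ahead of it and the grasp point (between the pads) lies 5 mm behind it; z points along the fingers, y is the direction in which the jaws open and shut (so a half turn about z gives the same grasp; the last joint's range is limited). The gripper opens to 85 mm and grips with 20 to 120 N. Pads are 22 mm wide; open, the fingers measure 114 mm over their backs; the gripper's body (76 mm by 85 mm) begins 54 mm behind the grasp point. The pads swing forward as they close: fully open they stand 13 mm farther back than shut.
Start: joints at [1.229, 0.276, -0.026, 1.268, 0, 1.467], TCP at [0.148, 0.607, 0.245] pointing down, gripper open.
Joint ranges: [-3.12, 3.12], [-0.85, 1.88], [-1.08, 1.24], [-1.95, 2.15], [-1.57, 1.53], [-3.14, 3.14]. Speed limits (rad/s): [2.57, 2.57, 3.14, 3.14, 3.14, 3.14].

### API

Orientations are given as a 3x3 rotation matrix whose columns are the frame's x, y, z axes.
In Python, from station import bot, viewer, nets gives the robot as it stands.
- The arm moves only by the tool arm_command, never from a script. Its argument "increments" is a list of rows, each an object with "delta_pos": the shift along the tool's x, y, z in m, a list of three; "turn": the turn, a rotation vector about the tool's x, y, z in degrees, a list of three; "jaw": the finger opening in m, from 0 to 0.0854. In form: [{"delta_pos": [tx, ty, tz], "turn": [rx, ry, rz], "jaw": jaw}, ...]. A call has exactly 5 rows; each row is the pose to reach, as a shift and turn from the pose commanded when the call began, along the tool's axes at that moment; what a row does not reach only later rows make up. A row lasts 1/10 s, in which the tool goes at most 50 mm and 8.59 degrees, less where a joint would pass 70% of its speed; a pose out of reach is approached as far as the arm can. A call with a gripper value outside its range is refused whole. The fingers move at their own pace and stop on an object; "newtons" is the grip in N (left out, the last holds). Time passes only in rows, so rows that repeat a pose let the fingers close, or fill a call up. It gives the time, the measured TCP pose, the force and the opening at its end, in the units of the state.
- bot.read_state(): the state, without advancing time (a new reading comes with each control period).
- viewer.capture(name): name is "scene" or "side" or "wrist"; returns a dict with "frame" (420x560x3 uint8, red, green, blue), "vfov" (degrees; the focal length in pixels is half the picture's height over the tangent of half this angle, whatever the lens; pixels are square), "cx", "cy" (the principal point, pixels), "D" ([k1, k2, p1, p2, k3] as OpenCV has them; the pictures are not rectified), "R" (3x3) and "t" (3): a world point X has camera coordinates R X + t. Camera axes: x right, y down, z forward; pixel columns grow to the right and rows downward; lengths in m; the calibration is good to about 2 mm. A picture is of the moment at which its call begins. There is no depth.
- bot.job_done(): hands the job in, once; it reports no verdict.
Trained networks look in the newest picture that a camera, given by its name, has taken for a name from the list of things; names that differ only in an ending like _2 or _b are one class to them, and where a whole thing is asked for, a point or a joint stands for the part that bears it (a point fixed in the world has none). Each returns a list of dicts, best first, with "conf" (0 to 1); they miss things now and then, are a little off and sometimes report something else, mostly with a low value. They report only what shows in the picture. A call takes as long as a camera call. They do not tell look-alikes from the thing itself.
- nets.search_frame(name, camera): "at" ([x, y, z] in m, in world coordinates, good to about 4 mm: the middle of the surface that is visible of it).
The state is a dict: "time": time; "joint_positions": joint angles; "qd": joint speeds; "joint_efforts": joint torques, N m; "position": TCP position; "orientation": TCP orientation; "contact_force": force on the tool from outside, world axes, zero at the start; "wrist_torque": the same for the moment, N m; "width": finger opening in m.
Only numpy, scipy, OpenCV 4.12 (cv2) and the standard library are available. Lean on these libraries where they do the work, as an engineer would, in place of code of your own. Each camera call takes 0.05 s, during which the arm holds its last target.

### The job

Check the posts of the tool-rack rail from left to right as the robot sees them: pull each straight up with about 12 N for a good half second, never over 20 N; leave those that hold in the rail, and put any that come out into the grey bin. Then take the marking pen from its wooden stand and draw the witness line along the rail's dark stepped seam from its left end to its right end, slowly (about 2 cm/s, never over 5) and without straying from the seam, and put the pen back in its stand, tip down. Leave the other things on the bench where they are.

Things in the scene. Friction and masses are not known exactly. Their poses are not given: they have to be found in the camera images.
- rail: Fixed aluminium rail, 130 (x) x 290 (y) x 30 mm. Origin: centre of its underside; x away from the robot, y to the robot's left, z up. Holes 1 to 4, left to right, at x +45, y +105, +35, -35, -105 mm, each under a sprung steel keeper plate 5 mm thick, holding one post (a or b, look alike) or a flat plug. Seam: dark 5 mm line in the flat top, on the robot's side.
- post_1a_c (a point): Tool post, 97 mm long, 80 g: 14 mm shaft, 24 mm shoulder resting on the keeper plate, square cap 24 x 24 x 35 mm, sides along the rail's x and y. Point: cap centre, 57.5 mm over the rail's top when seated, 79.5 mm above the foot; z up the post. If held it has 1 mm of play, then gives 1 mm per 3 N of pull and springs back; if loose it just lifts out. In hole 1, or absent.
- post_1b_c (a point): Tool post, 97 mm long, 80 g: 14 mm shaft, 24 mm shoulder resting on the keeper plate, square cap 24 x 24 x 35 mm, sides along the rail's x and y. Point: cap centre, 57.5 mm over the rail's top when seated, 79.5 mm above the foot; z up the post. If held it has 1 mm of play, then gives 1 mm per 3 N of pull and springs back; if loose it just lifts out. In hole 1, or absent.
- post_2a_c (a point): Tool post, 97 mm long, 80 g: 14 mm shaft, 24 mm shoulder resting on the keeper plate, square cap 24 x 24 x 35 mm, sides along the rail's x and y. Point: cap centre, 57.5 mm over the rail's top when seated, 79.5 mm above the foot; z up the post. If held it has 1 mm of play, then gives 1 mm per 3 N of pull and springs back; if loose it just lifts out. In hole 2, or absent.
- post_2b_c (a point): Tool post, 97 mm long, 80 g: 14 mm shaft, 24 mm shoulder resting on the keeper plate, square cap 24 x 24 x 35 mm, sides along the rail's x and y. Point: cap centre, 57.5 mm over the rail's top when seated, 79.5 mm above the foot; z up the post. If held it has 1 mm of play, then gives 1 mm per 3 N of pull and springs back; if loose it just lifts out. In hole 2, or absent.
- post_3a_c (a point): Tool post, 97 mm long, 80 g: 14 mm shaft, 24 mm shoulder resting on the keeper plate, square cap 24 x 24 x 35 mm, sides along the rail's x and y. Point: cap centre, 57.5 mm over the rail's top when seated, 79.5 mm above the foot; z up the post. If held it has 1 mm of play, then gives 1 mm per 3 N of pull and springs back; if loose it just lifts out. In hole 3.
- post_4a_c (a point): Tool post, 97 mm long, 80 g: 14 mm shaft, 24 mm shoulder resting on the keeper plate, square cap 24 x 24 x 35 mm, sides along the rail's x and y. Point: cap centre, 57.5 mm over the rail's top when seated, 79.5 mm above the foot; z up the post. If held it has 1 mm of play, then gives 1 mm per 3 N of pull and springs back; if loose it just lifts out. In hole 4, or absent.
- post_4b_c (a point): Tool post, 97 mm long, 80 g: 14 mm shaft, 24 mm shoulder resting on the keeper plate, square cap 24 x 24 x 35 mm, sides along the rail's x and y. Point: cap centre, 57.5 mm over the rail's top when seated, 79.5 mm above the foot; z up the post. If held it has 1 mm of play, then gives 1 mm per 3 N of pull and springs back; if loose it just lifts out. In hole 4, or absent.
- seam0 (a point): Seam point 0: left end (start) of the stepped seam, on the rail's top face (x -45, y +120, z +30 mm in the rail's frame). The seam is straight from each point to the next.
- seam1 (a point): Seam point 1: half-way along the left leg of the stepped seam, on the rail's top face (x -45, y +60, z +30 mm in the rail's frame). The seam is straight from each point to the next.
- seam2 (a point): Seam point 2: first corner of the stepped seam, on the rail's top face (x -45, y 0, z +30 mm in the rail's frame). The seam is straight from each point to the next.
- seam3 (a point): Seam point 3: second corner of the stepped seam, on the rail's top face (x -20, y 0, z +30 mm in the rail's frame). The seam is straight from each point to the next.
- seam4 (a point): Seam point 4: half-way along the right leg of the stepped seam, on the rail's top face (x -20, y -60, z +30 mm in the rail's frame). The seam is straight from each point to the next.
- seam5 (a point): Seam point 5: right end (finish) of the stepped seam, on the rail's top face (x -20, y -120, z +30 mm in the rail's frame). The seam is straight from each point to the next.
- bin: Loose grey open reject bin, 210 (x) x 140 (y) x 55 mm high, walls and floor 4 to 5 mm; empty at the start. Origin at the centre of its underside, z up. It may get knocked aside.
- stand_top (a point): Fixed plywood pen stand, a 70 mm cube with a vertical 25 mm wide through hole; the point is the centre of the hole's mouth, in the top face, 70 mm above the bench; z up.
- pen_grip (a point): White round marking pen, 135 mm long, 50 g, tip down in the stand, hanging by its 32 mm collar (6 mm thick, underside 60 mm above the tip) that rests on the stand's top. Below it 17 mm thick, tapering to the tip; above it a 20 mm thick grip, 66 to 135 mm above the tip. Point: on the axis, 108 mm above the tip; z from tip to top.
- pen_tip (a point): The writing tip of the same pen, at its lower end; 10 mm above the bench when in the stand.
- driver: Bystander: screwdriver, 190 mm. To be left where it is.
- cutter: Bystander: black retractable knife, about 150 mm. To be left where it is.
- bitbox: Bystander: open steel case of bits, 110 x 90 x 22 mm. To be left where it is.
- drillblock: Bystander: grey block with drill bits, 55 x 75 x 50 mm. To be left where it is.
- glue: Bystander: small bottle, 38 mm wide, 85 mm high. To be left where it is.
- wrench: Bystander: flat spanner, 170 mm. To be left where it is.
Not all that is in view belongs to the job. Of the things shaped like the part that bears stand_top, the wooden one is meant.

How it is judged:
By the outcome, as a careful person would: the job done as asked, in the order asked, and still so for the second after the job is handed in, with the robot touching nothing.
Of post_1a, post_1b only 1 to 1 are there at a start; the rules pass over those that are not, and their reading is None.
Of post_2a, post_2b, plug_2 only 1 to 1 are there at a start; the rules pass over those that are not, and their reading is None.
Of post_4a, post_4b, plug_4 only 1 to 1 are there at a start; the rules pass over those that are not, and their reading is None.
At some moment in a run one of bin may be knocked a few centimetres aside while the robot is not near it.
It also fails if it takes over 210 s, if anything falls off the work surface, if the arm or the gripper's body presses on something with over 40 N, if the wrist force passes 120 N, or if a joint passes its speed limit or range.

## Working session

There is one attempt and no reset: what is moved stays moved. The work goes in short steps, Python scripts to look and compute and a tool call to move; the robot and the scene stay as the last step left them, time stands still between calls to the robot, and variables do not carry over. Pictures are saved under pics/ and viewed, and the job is handed in when it is done.

Besides the shell and the picture viewer there is one more tool, called after "Call:" by a JSON object that holds its "api" and its "payload". arm_command: Moves the arm, as the interface text tells. Its arguments: {"type":"object","properties":{"increments":{"type":"array"},"newtons":{"type":"number"}},"required":["increments"]}

```bash
ls; mkdir -p pics; cat > h.py <<'E'
import numpy as np, cv2, json
from station import bot, viewer, nets
def snap(cam,fn=None):
    c=viewer.capture(cam)
    if fn: cv2.imwrite('pics/'+fn,cv2.cvtColor(c['frame'],cv2.COLOR_RGB2BGR))
    return c
def K(c):
    h,w=c['frame'].shape[:2]; f=h/2/np.tan(np.radians(c['vfov'])/2)
    return np.array([[f,0,c['cx']],[0,f,c['cy']],[0,0,1.]])
def proj(c,X):
    R=np.array(c['R']);r,_=cv2.Rodrigues(R)
    p,_=cv2.projectPoints(np.array(X,float).reshape(-1,1,3),r,np.array(c['t'],float),K(c),np.array(c['D'],float))
    return p.reshape(-1,2)
def ray(c,uv):
    n=cv2.undistortPoints(np.array(uv,float).reshape(-1,1,2),K(c),np.array(c['D'],float)).reshape(-1,2)
    R=np.array(c['R']);t=np.array(c['t'],float)
    o=-R.T@t; d=np.c_[n,np.ones(len(n))]@R
    return o,d
def onz(c,uv,z):
    o,d=ray(c,uv); return o+d*((z-o[2])/d[:,2])[:,None]
def st():
    s=bot.read_state(); np.set_printoptions(precision=4,suppress=True)
    print('t',s['time'],'pos',np.array(s['position']),'w',s['width'],'F',np.array(s['contact_force']),'T',np.array(s['wrist_torque'])); print(np.array(s['orientation'])); print('q',np.array(s['joint_positions']))
    return s
def todelta(s,target):
    return np.array(s['orientation']).T@(np.array(target)-np.array(s['position']))
E
python3 - <<'E'
from h import *
st()
for n in ['scene','side','wrist']:
    c=snap(n,n+'0.png'); print(n,c['vfov'],-np.array(c['R']).T@np.array(c['t']))
    for k in ['rail','post_1a_c','bin','stand_top','pen_grip','pen_tip','seam0','seam2','seam5']:
        try:
            r=nets.search_frame(k,n)
            print(k,[(np.round(x['at'],3).tolist(),round(x['conf'],2),proj(c,x['at'])[0].round().tolist()) for x in r])
        except Exception as e: print(k,e)
E
```

```text
pics
t 0.0 pos [0.1476 0.6066 0.2441] w 0.085602066512684 F [ 0.1598 -0.5608  0.7345] T [-0.0247  0.0029 -0.0027]
[[-0.9716  0.2365 -0.0008]
 [ 0.2365  0.9716 -0.0021]
 [ 0.0002 -0.0023 -1.    ]]
q [ 1.2286  0.2772 -0.0279  1.268   0.      1.4674]
scene 53.5296501414382 [ 1.0818 -0.2364  1.0118]
rail [([0.516, -0.328, 0.106], 0.68, [176.0, 240.0]), ([0.568, -0.038, 0.035], 0.64, [292.0, 243.0])]
post_1a_c [([0.605, 0.084, 0.089], 0.62, [342.0, 233.0]), ([0.563, -0.035, 0.031], 0.18, [293.0, 242.0])]
bin []
stand_top [([0.238, -0.283, 0.066], 0.78, [179.0, 165.0]), ([0.476, -0.472, 0.07], 0.77, [119.0, 248.0]), ([0.335, -0.441, 0.062], 0.77, [128.0, 204.0]), ([0.411, -0.299, 0.069], 0.64, [183.0, 212.0]), ([0.544, -0.325, 0.067], 0.63, [182.0, 257.0])]
pen_grip [([0.513, -0.325, 0.107], 0.58, [177.0, 239.0])]
pen_tip [([0.521, -0.323, 0.111], 0.67, [178.0, 241.0])]
seam0 [([0.563, -0.036, 0.033], 0.61, [292.0, 242.0])]
seam2 [([0.563, -0.036, 0.033], 0.61, [292.0, 242.0])]
seam5 [([0.563, -0.036, 0.033], 0.61, [292.0, 242.0])]
side 55.02368494237369 [0.3639 0.6167 0.7743]
rail [([0.54
[... 581 characters left out ...]
52.0]), ([0.61, -0.05, 0.086], 0.25, [220.0, 213.0]), ([0.531, 0.32, 0.004], 0.25, [211.0, 382.0])]
pen_grip [([0.512, -0.318, 0.106], 0.45, [278.0, 147.0])]
pen_tip [([0.509, -0.316, 0.107], 0.66, [279.0, 148.0])]
seam0 [([0.554, 0.015, 0.032], 0.63, [237.0, 251.0]), ([0.509, -0.318, 0.106], 0.57, [279.0, 148.0])]
seam2 [([0.554, 0.015, 0.032], 0.63, [237.0, 251.0]), ([0.509, -0.318, 0.106], 0.57, [279.0, 148.0])]
seam5 [([0.554, 0.015, 0.032], 0.63, [237.0, 251.0]), ([0.509, -0.318, 0.106], 0.57, [279.0, 148.0])]
wrist 60.0932739238086 [0.074  0.6247 0.3737]
rail []
post_1a_c []
bin [([0.405, 0.281, 0.004], 0.4, [85.0, 416.0])]
stand_top []
pen_grip []
pen_tip []
seam0 []
seam2 []
seam5 []
```

View pics/scene0.png

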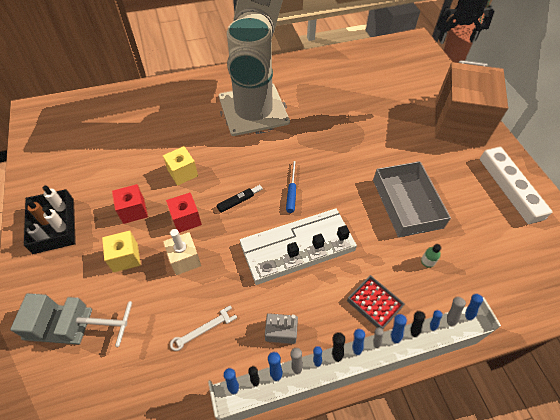

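View pics/side0.png

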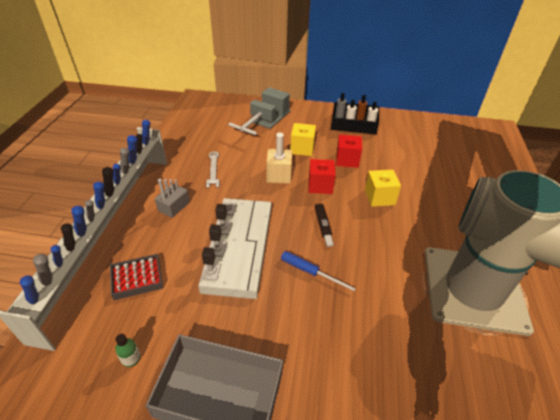

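View pics/wrist0.png

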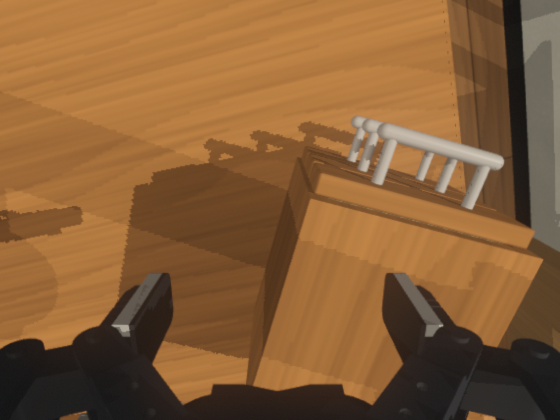

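```bash
python3 - <<'E'
import cv2
a=cv2.imread('pics/scene0.png'); b=cv2.imread('pics/side0.png')
def crop(im,x,y,w,h,f,n): cv2.imwrite('pics/'+n,cv2.resize(im[y:y+h,x:x+w],None,fx=f,fy=f,interpolation=cv2.INTER_CUBIC))
crop(a,230,195,133,100,6,'c1.png')
crop(b,190,185,95,120,5,'c2.png')
crop(a,90,140,130,140,4,'c3.png')
crop(b,260,120,150,100,5,'c4.png')
E
```

```text
(no output)
```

View pics/c1.png

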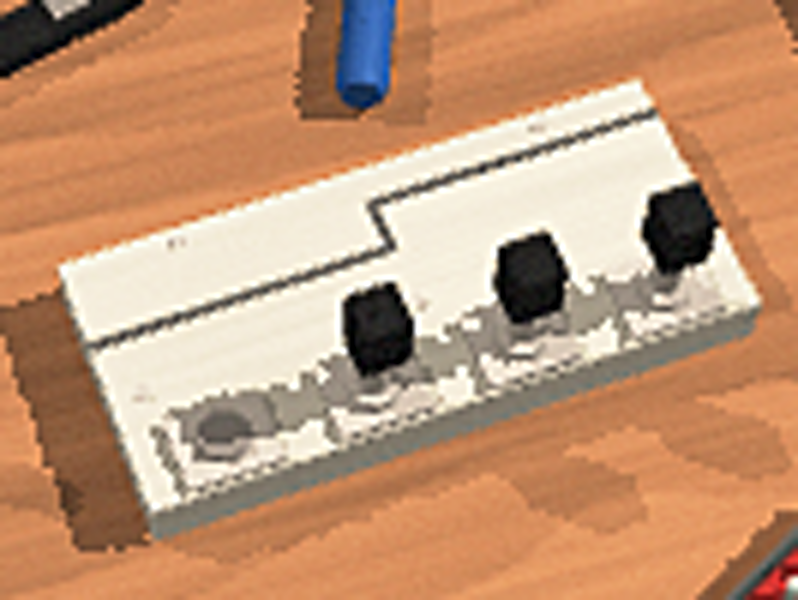

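View pics/c2.png

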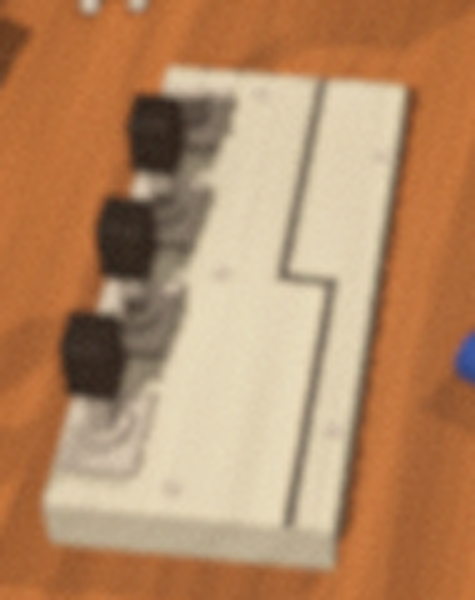

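View pics/c3.png

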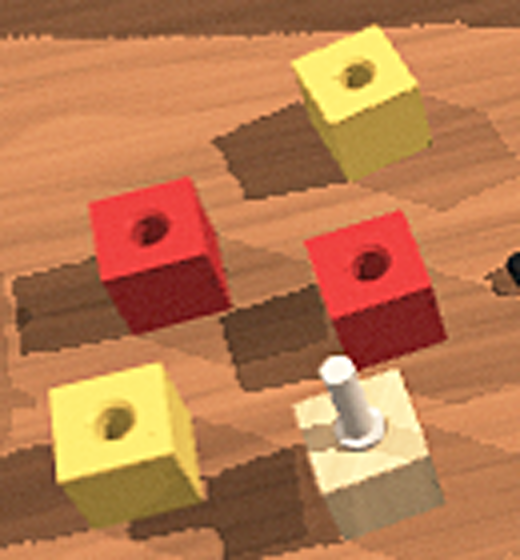

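View pics/c4.png

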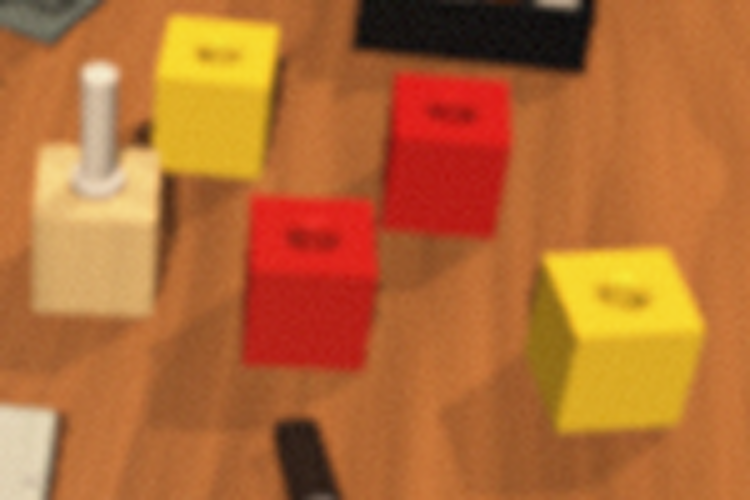

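```bash
cat > fit.py <<'E'
from h import *
from scipy.optimize import least_squares
def pix(cr,f,off): return (np.array(cr,float)+.5)/f-.5+np.array(off)
obj=np.array([[-65,-145,30],[-65,145,30],[65,145,30],[65,-145,30],[-45,0,30],[-20,0,30]])/1000
A=pix([[60,268],[640,82],[760,305],[155,512],[377,203],[392,247]],6,[230,195])
B=pix([[408,88],[335,535],[45,500],[170,68],[332,282],[288,273]],5,[190,185])
c1=snap('scene');c2=snap('side')
def T(p,o): 
    c,s=np.cos(p[2]),np.sin(p[2]); R=np.array([[c,-s,0],[s,c,0],[0,0,1]])
    return o@R.T+[p[0],p[1],0]
def res(p,w=(1,1)):
    return np.r_[w[0]*(proj(c1,T(p,obj))-A).ravel(),w[1]*(proj(c2,T(p,obj))-B).ravel()]
for w in [(1,1),(1,0),(0,1)]:
    r=least_squares(res,[.55,0,0],args=(w,)); print(w,r.x.round(4),np.abs(r.fun).max().round(2),r.cost.round(2))
    if w==(1,1): p=r.x
print(T(p,np.array([[45,y,87.5] for y in (105,35,-35,-105)])/1000))
for x in T(p,np.array([[45,y,87.5] for y in (105,35,-35,-105)])/1000): print(proj(c1,x),proj(c2,x))
# pen: top of pen z=.145, collar top z .076
print('pen top sc',onz(c1,pix([[339,366]],4,[90,140]),.145),'side',onz(c2,pix([[99,72]],5,[260,120]),.145))
print('collar sc',onz(c1,pix([[358,428]],4,[90,140]),.073),'side',onz(c2,pix([[100,180]],5,[260,120]),.073))
st=[[295,408],[402,371],[440,463],[330,492]]
print('stand top',onz(c1,pix(st,4,[90,140]),.07), onz(c1,pix(st,4,[90,140]),.07).mean(0))
# bin floor corners from scene rim
rim=[[374,170],[420,163],[450,213],[403,236]]
print('bin rim?',onz(c1,[[377,168],[422,163],[448,208],[402,226]],.055))
E
python3 fit.py
```

```text
(1, 1) [ 0.5623 -0.0219  0.0728] 1.88 12.42
(1, 0) [ 0.5665 -0.0211  0.072 ] 0.69 0.87
(0, 1) [ 0.5596 -0.0228  0.0698] 0.88 1.46
[[ 0.59958233  0.08614517  0.0875    ]
 [ 0.60467467  0.01633064  0.0875    ]
 [ 0.60976702 -0.05348388  0.0875    ]
 [ 0.61485936 -0.12329841  0.0875    ]]
[[342.32260224 231.53119744]] [[207.53013917 255.83777516]]
[[317.55628747 239.80061869]] [[214.20906182 232.50358403]]
[[292.13269763 248.2967457 ]] [[220.2177817  211.52376434]]
[[266.00981985 257.03421702]] [[225.65131178 192.56273295]]
pen top sc [[ 0.51347884 -0.3234665   0.145     ]] side [[ 0.51086644 -0.3269731   0.145     ]]
collar sc [[ 0.51572182 -0.32626401  0.073     ]] side [[ 0.50844989 -0.32466695  0.073     ]]
stand top [[ 0.48779727 -0.36295195  0.07      ]
 [ 0.47974315 -0.29221636  0.07      ]
 [ 0.55370861 -0.28105625  0.07      ]
 [ 0.55432644 -0.35056235  0.07      ]] [ 0.51889387 -0.32169673  0.07      ]
bin rim? [[0.40634089 0.27695568 0.055     ]
 [0.42658995 0.41414066 0.055     ]
 [0.5943518  0.40733066 0.055     ]
 [0.61192913 0.25873633 0.055     ]]
```

```bash
cat >> h.py <<'E'
from scipy.spatial.transform import Rotation as Ro
def Rt(yaw_y):
    # tool down, tool y axis at world angle yaw_y
    y=np.array([np.cos(yaw_y),np.sin(yaw_y),0]);z=np.array([0,0,-1.]);return np.c_[np.cross(y,z),y,z]
def plan(target,yaw,s=None):
    s=s or bot.read_state(); R=np.array(s['orientation'])
    d=R.T@(np.array(target)-np.array(s['position'])); rv=Ro.from_matrix(R.T@Rt(yaw)).as_rotvec(degrees=True)
    print('delta',d.round(4),'|d|',np.linalg.norm(d).round(3),'turn',rv.round(2)); return d,rv
E
python3 - <<'E'
from h import *
c=snap('wrist')
s=bot.read_state();R=np.array(s['orientation'])
print('cam axes in tool',(R.T@np.array(c['R']).T).round(3)); o=-np.array(c['R']).T@np.array(c['t']); print(R.T@(o-np.array(s['position'])))
plan([.60,-.02,.25],.073)
E
```

```text
cam axes in tool [[-0.    -0.955 -0.296]
 [ 1.    -0.    -0.001]
 [ 0.001 -0.296  0.955]]
[ 0.07590691 -0.00050051 -0.12834552]
delta [-0.5877 -0.5025 -0.0047] |d| 0.773 turn [ 0.   -0.   72.14]
```

Call:
{"api": "arm_command", "payload": {"increments": [{"delta_pos": [-0.03, -0.025, 0], "turn": [0, 0, 4], "jaw": 0.06}, {"delta_pos": [-0.065, -0.055, 0], "turn": [0, 0, 9], "jaw": 0.06}, {"delta_pos": [-0.1, -0.085, 0], "turn": [0, 0, 14], "jaw": 0.06}, {"delta_pos": [-0.13, -0.11, 0], "turn": [0, 0, 19], "jaw": 0.06}, {"delta_pos": [-0.16, -0.135, 0], "turn": [0, 0, 24], "jaw": 0.06}], "newtons": 20}}

```text
time: 2.15
position: [0.2721, 0.4368, 0.2455]
orientation: [[-0.789, 0.614, 0.0], [0.614, 0.789, 0.0], [-0.0, 0.001, -1.0]]
contact_force: [1.2, -0.5, 0.3]
width: 0.0602
```

```bash
python3 - <<'E'
from h import *
st()
plan([.60,-.02,.25],.073)
E
```

```text
t 2.15 pos [0.2721 0.4368 0.2455] w 0.06015937845666306 F [ 1.2105 -0.5303  0.285 ] T [ 0.0124 -0.0282 -0.0325]
[[-0.7893  0.614   0.0004]
 [ 0.614   0.7893  0.0003]
 [-0.0001  0.0005 -1.    ]]
q [ 0.8881  0.0804 -0.2626  1.2273 -0.0001  1.5493]
delta [-0.5393 -0.1592 -0.0045] |d| 0.562 turn [ 0.03 -0.01 47.94]
```

Call:
{"api": "arm_command", "payload": {"increments": [{"delta_pos": [-0.04, -0.012, 0], "turn": [0, 0, 5], "jaw": 0.06}, {"delta_pos": [-0.085, -0.025, 0], "turn": [0, 0, 10], "jaw": 0.06}, {"delta_pos": [-0.13, -0.038, 0], "turn": [0, 0, 15], "jaw": 0.06}, {"delta_pos": [-0.175, -0.051, 0], "turn": [0, 0, 20], "jaw": 0.06}, {"delta_pos": [-0.22, -0.065, 0], "turn": [0, 0, 25], "jaw": 0.06}]}}

```text
time: 2.65
position: [0.4067, 0.2508, 0.2457]
orientation: [[-0.456, 0.89, 0.001], [0.89, 0.456, 0.001], [0.0, 0.001, -1.0]]
contact_force: [0.6, 0.8, 0.0]
width: 0.06
```

```bash
python3 - <<'E'
from h import *
plan([.60,-.02,.25],.073)
E
```

```text
delta [-0.3291  0.0486 -0.0043] |d| 0.333 turn [ 7.000e-02 -1.000e-02  2.294e+01]
```

Call:
{"api": "arm_command", "payload": {"increments": [{"delta_pos": [-0.04, 0.006, 0], "turn": [0, 0, 4], "jaw": 0.06}, {"delta_pos": [-0.085, 0.012, 0], "turn": [0, 0, 8], "jaw": 0.06}, {"delta_pos": [-0.13, 0.018, 0], "turn": [0, 0, 12], "jaw": 0.06}, {"delta_pos": [-0.175, 0.025, 0], "turn": [0, 0, 16], "jaw": 0.06}, {"delta_pos": [-0.215, 0.032, 0], "turn": [0, 0, 20], "jaw": 0.06}]}}

```text
time: 3.15
position: [0.5339, 0.074, 0.2456]
orientation: [[-0.124, 0.992, 0.001], [0.992, 0.124, -0.0], [-0.0, 0.001, -1.0]]
contact_force: [0.9, 0.0, 0.6]
width: 0.0603
```

```bash
python3 - <<'E'
from h import *
st()
c=snap('wrist','w1.png')
for k in ['rail','post_1a_c','seam0']:
    r=nets.search_frame(k,'wrist')
    print(k,[(np.round(x['at'],3).tolist(),round(x['conf'],2),proj(c,x['at'])[0].round().tolist()) for x in r])
plan([.60,-.02,.25],.073)
E
```

```text
t 3.15 pos [0.5339 0.074  0.2456] w 0.06034738336659168 F [0.9054 0.0333 0.6418] T [ 0.0433 -0.0634 -0.0505]
[[-0.1236  0.9923  0.0008]
 [ 0.9923  0.1236 -0.0001]
 [-0.0002  0.0008 -1.    ]]
q [ 0.0177  0.1238 -0.2139  1.2323 -0.0001  1.4646]
rail [([0.557, 0.009, 0.029], 0.86, [292.0, 242.0]), ([0.764, 0.116, 0.017], 0.48, [510.0, 162.0])]
post_1a_c [([0.597, 0.091, 0.102], 0.69, [361.0, 185.0])]
seam0 [([0.559, 0.008, 0.034], 0.82, [294.0, 245.0])]
delta [-0.1029  0.0544 -0.0049] |d| 0.117 turn [-0.04 -0.02  3.05]
```

View pics/w1.png

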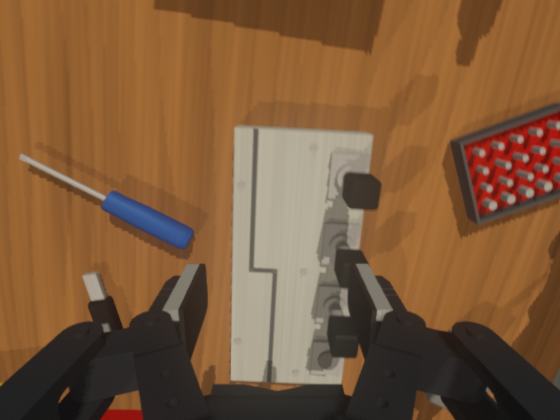

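```bash
cat > fitw.py <<'E'
from h import *
from scipy.optimize import least_squares
obj=np.array([[-65,145,30],[65,145,30],[65,-145,30],[-65,-145,30],[-45,0,30],[-20,0,30]])/1000
A=np.array([[235.5,127],[372,133.5],[342,384],[231,381],[251,269.5],[275,270]])
c=snap('wrist')
def T(p,o):
    k,s=np.cos(p[2]),np.sin(p[2]); R=np.array([[k,-s,0],[s,k,0],[0,0,1]])
    return o@R.T+[p[0],p[1],0]
r=least_squares(lambda p:(proj(c,T(p,obj))-A).ravel(),[.56,-.02,.07]); p=r.x
print(p,r.fun.round(1))
for y in (105,35,-35): print(proj(c,T(p,np.array([45,y,105])/1000)[None])[0].round(1),end='')
a=cv2.cvtColor(c['frame'],cv2.COLOR_RGB2BGR)
for x in [[-45,145,30],[-45,0,30],[-20,0,30],[-20,-145,30]]:
    q=proj(c,T(p,np.array(x)/1000)[None])[0]; cv2.circle(a,tuple(int(v) for v in q.round()),2,(0,0,255),1)
for y in (105,35,-35):
  for s in [(12,12),(12,-12),(-12,12),(-12,-12)]:
    q=proj(c,T(p,np.array([45+s[0],y+s[1],105])/1000)[None])[0]; cv2.circle(a,tuple(int(v) for v in q.round()),1,(0,255,0),-1)
cv2.imwrite('pics/w1o.png',cv2.resize(a[110:400,200:400],None,fx=2.05,fy=2.05,interpolation=cv2.INTER_CUBIC))
E
python3 fitw.py
```

```text
[ 0.56272916 -0.02182257  0.07894149] [-1.6  0.   1.2  0.3 -0.2  0.3  0.2 -0.9  0.3 -0.2  0.2  0.3]
[365.5 195.1][355.3 277. ][346.3 347.9]
```

View pics/w1o.png

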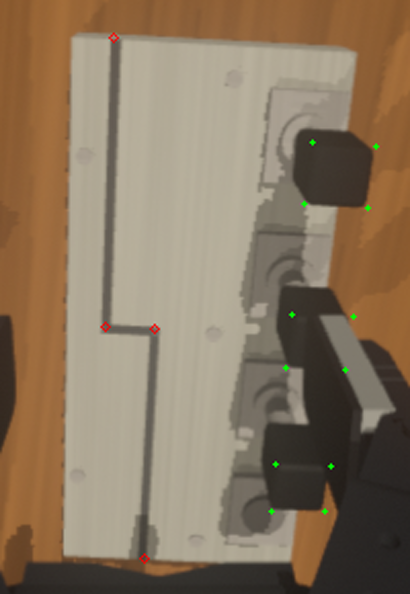

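```bash
cat >> h.py <<'E'
RAIL=[0.5627,-0.0219,0.075]
def rail(x,y,z,p=None):
    p=p or RAIL; k,s=np.cos(p[2]),np.sin(p[2]); return np.array([p[0]+k*x/1000-s*y/1000,p[1]+s*x/1000+k*y/1000,z/1000])
E
python3 - <<'E'
from h import *
print(rail(45,105,87))
plan(rail(45,105,170),.075)
E
```

```text
[0.59970588 0.08617666 0.087     ]
delta [0.0015 0.0681 0.0751] |d| 0.101 turn [-0.05 -0.03  3.02]
```

Call:
{"api": "arm_command", "payload": {"increments": [{"delta_pos": [0.001, 0.025, 0.02], "turn": [0, 0, 1.5], "jaw": 0.06}, {"delta_pos": [0.0015, 0.05, 0.045], "turn": [0, 0, 3], "jaw": 0.06}, {"delta_pos": [0.0015, 0.068, 0.07], "turn": [0, 0, 3], "jaw": 0.06}, {"delta_pos": [0.0015, 0.068, 0.075], "turn": [0, 0, 3], "jaw": 0.06}, {"delta_pos": [0.0015, 0.068, 0.075], "turn": [0, 0, 3], "jaw": 0.06}]}}

```text
time: 3.9
position: [0.598, 0.0873, 0.1691]
orientation: [[-0.077, 0.997, -0.004], [0.997, 0.077, -0.0], [0.0, -0.004, -1.0]]
contact_force: [-0.2, -0.1, 0.7]
width: 0.06
```

```bash
python3 - <<'E'
from h import *
st()
c=snap('wrist','w2.png');d=snap('scene','s2.png')
plan(rail(45,105,86),.075)
a=cv2.imread('pics/s2.png'); cv2.imwrite('pics/s2c.png',cv2.resize(a[130:300,230:430],None,fx=3.5,fy=3.5))
E
```

```text
t 3.9 pos [0.598  0.0873 0.1691] w 0.0600107074174954 F [-0.2117 -0.0992  0.7274] T [ 0.0442 -0.0193  0.0089]
[[-0.0773  0.997  -0.0041]
 [ 0.997   0.0773 -0.0001]
 [ 0.0003 -0.0041 -1.    ]]
q [ 0.0379  0.2917 -0.172   1.1112  0.0001  1.5313]
delta [-0.0007  0.0003  0.0853] |d| 0.085 turn [ 0.01 -0.    0.1 ]
```

View pics/w2.png

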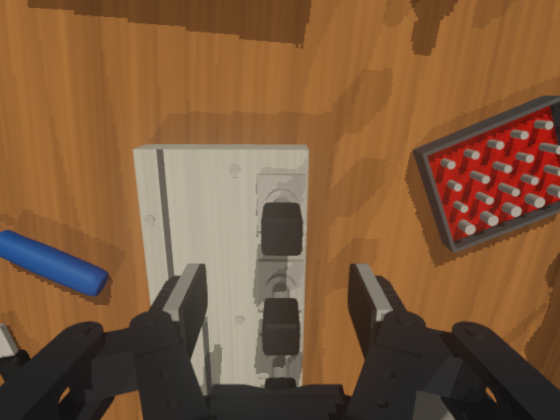

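View pics/s2c.png

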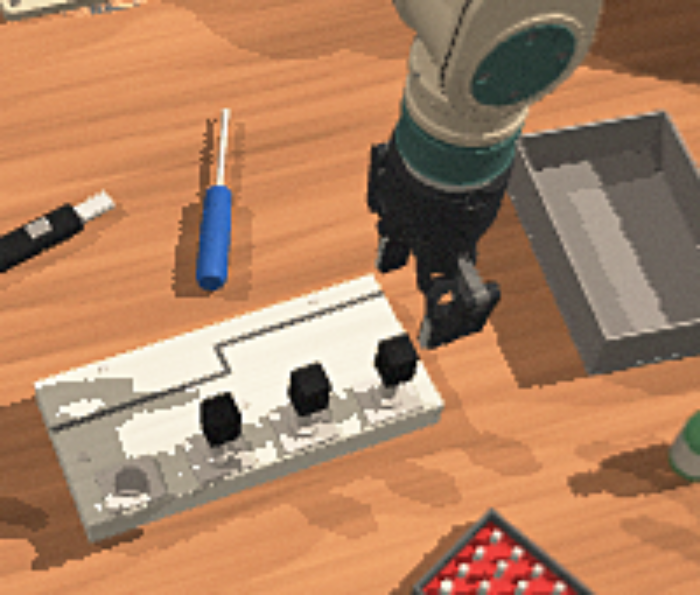

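Call:
{"api": "arm_command", "payload": {"increments": [{"delta_pos": [0, 0, 0.02], "turn": [0, 0, 0], "jaw": 0.06}, {"delta_pos": [0, 0, 0.045], "turn": [0, 0, 0], "jaw": 0.06}, {"delta_pos": [0, 0, 0.07], "turn": [0, 0, 0], "jaw": 0.06}, {"delta_pos": [0, 0, 0.083], "turn": [0, 0, 0], "jaw": 0.06}, {"delta_pos": [0, 0, 0.083], "turn": [0, 0, 0], "jaw": 0.05}]}}

```text
time: 4.5
position: [0.5984, 0.0862, 0.0865]
orientation: [[-0.076, 0.997, -0.003], [0.997, 0.076, -0.0], [0.0, -0.003, -1.0]]
contact_force: [-0.1, -0.0, -0.5]
width: 0.0504
```

```bash
python3 - <<'E'
from h import *
st()
c=snap('wrist','w3.png')
plan(rail(45,105,86),.075)
E
```

```text
t 4.5 pos [0.5984 0.0862 0.0865] w 0.05044767810782494 F [-0.1192 -0.0309 -0.4772] T [ 0.0169  0.0499 -0.0022]
[[-0.0755  0.9971 -0.0027]
 [ 0.9971  0.0755 -0.0001]
 [ 0.0001 -0.0027 -1.    ]]
q [ 0.0362  0.3668 -0.2594  0.9474 -0.      1.5314]
delta [-0.      0.0001  0.0018] |d| 0.002 turn [-0.02 -0.    0.03]
```

View pics/w3.png

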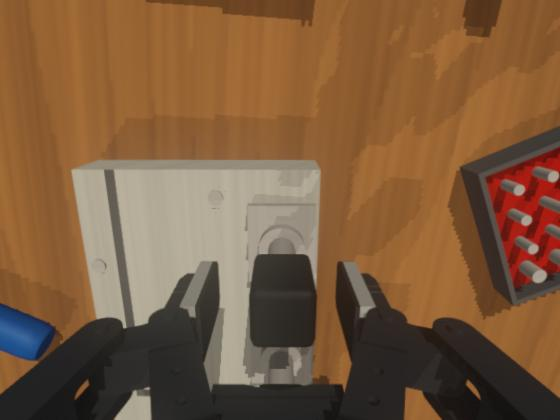

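Call:
{"api": "arm_command", "payload": {"increments": [{"delta_pos": [0, 0.001, 0.0], "turn": [0, 0, 0], "jaw": 0.035}, {"delta_pos": [0, 0.001, 0], "turn": [0, 0, 0], "jaw": 0.028}, {"delta_pos": [0, 0.001, 0], "turn": [0, 0, 0], "jaw": 0.022}, {"delta_pos": [0, 0.001, 0], "turn": [0, 0, 0], "jaw": 0.018}, {"delta_pos": [0, 0.001, 0], "turn": [0, 0, 0], "jaw": 0.018}], "newtons": 20}}

```text
time: 5.05
position: [0.6022, 0.0862, 0.0889]
orientation: [[-0.075, 0.997, 0.003], [0.997, 0.075, 0.0], [-0.0, 0.003, -1.0]]
contact_force: [-1.4, 0.2, 6.2]
width: 0.0238
```

```bash
python3 - <<'E'
from h import *
s=st()
c=snap('wrist','w3.png'); print(c['cx'],c['cy'])
s=st()
E
```

```text
t 5.05 pos [0.6022 0.0862 0.0889] w 0.023770838613764216 F [-1.3681  0.1882  6.2383] T [ 0.0165  0.184  -0.0186]
[[-0.0753  0.9972  0.0025]
 [ 0.9972  0.0753  0.0001]
 [-0.0001  0.0025 -1.    ]]
q [ 0.036   0.3671 -0.2531  0.9481 -0.      1.5315]
277.1666533479956 208.50075916931576
t 5.1 pos [0.6022 0.0862 0.0889] w 0.02375098096712985 F [-1.4745 -0.3586  7.0941] T [-0.0553  0.2118 -0.0032]
[[-0.0753  0.9972  0.0025]
 [ 0.9972  0.0753  0.0001]
 [-0.0001  0.0025 -1.    ]]
q [ 0.036   0.3671 -0.2531  0.9481  0.      1.5315]
```

View pics/w3.png

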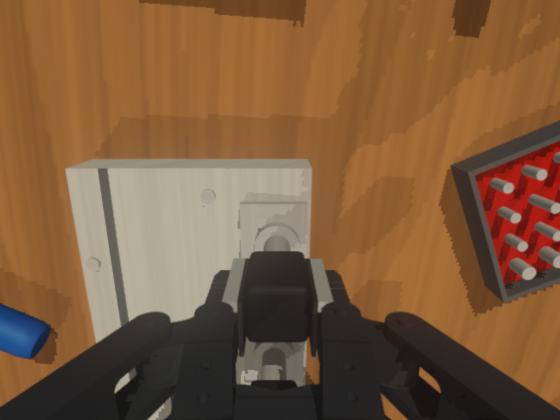

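Call:
{"api": "arm_command", "payload": {"increments": [{"delta_pos": [0, 0, 0], "turn": [0, 0, 0], "jaw": 0.016}, {"delta_pos": [0, 0, -0.001], "turn": [0, 0, 0], "jaw": 0.016}, {"delta_pos": [0, 0, -0.002], "turn": [0, 0, 0], "jaw": 0.016}, {"delta_pos": [0, 0, -0.003], "turn": [0, 0, 0], "jaw": 0.016}, {"delta_pos": [0, 0, -0.004], "turn": [0, 0, 0], "jaw": 0.016}], "newtons": 50}}

```text
time: 5.6
position: [0.6005, 0.0862, 0.0906]
orientation: [[-0.075, 0.997, -0.001], [0.997, 0.075, -0.0], [0.0, -0.001, -1.0]]
contact_force: [0.4, 1.0, -4.0]
width: 0.0232
```

```bash
python3 - <<'E'
from h import *
s=st()
E
```

```text
t 5.6 pos [0.6005 0.0862 0.0906] w 0.023246967173261218 F [ 0.4289  1.0464 -3.9765] T [-0.0446 -0.1166  0.0564]
[[-0.0753  0.9972 -0.0013]
 [ 0.9972  0.0753 -0.    ]
 [ 0.0001 -0.0013 -1.    ]]
q [ 0.036   0.3648 -0.2521  0.9551  0.      1.5315]
```

Call:
{"api": "arm_command", "payload": {"increments": [{"delta_pos": [0, 0, -0.0005], "turn": [0, 0, 0], "jaw": 0.016}, {"delta_pos": [0, 0, -0.001], "turn": [0, 0, 0], "jaw": 0.016}, {"delta_pos": [0, 0, -0.0015], "turn": [0, 0, 0], "jaw": 0.016}, {"delta_pos": [0, 0, -0.002], "turn": [0, 0, 0], "jaw": 0.016}, {"delta_pos": [0, 0, -0.0025], "turn": [0, 0, 0], "jaw": 0.016}]}}

```text
time: 6.1
position: [0.6005, 0.0862, 0.0929]
orientation: [[-0.075, 0.997, -0.001], [0.997, 0.075, -0.0], [0.0, -0.001, -1.0]]
contact_force: [1.3, 0.8, -9.8]
width: 0.0236
```

```bash
python3 - <<'E'
from h import *
s=st()
E
```

```text
t 6.1 pos [0.6005 0.0862 0.0929] w 0.02361702236443781 F [ 1.3156  0.8333 -9.8259] T [ 0.0314 -0.4066 -0.0391]
[[-0.0753  0.9972 -0.0014]
 [ 0.9972  0.0753 -0.    ]
 [ 0.0001 -0.0014 -1.    ]]
q [ 0.036   0.3625 -0.25    0.9597  0.      1.5315]
```

Call:
{"api": "arm_command", "payload": {"increments": [{"delta_pos": [0, 0, -0.0006], "turn": [0, 0, 0], "jaw": 0.016}, {"delta_pos": [0, 0, -0.0011], "turn": [0, 0, 0], "jaw": 0.016}, {"delta_pos": [0, 0, -0.0011], "turn": [0, 0, 0], "jaw": 0.016}, {"delta_pos": [0, 0, -0.0011], "turn": [0, 0, 0], "jaw": 0.016}, {"delta_pos": [0, 0, -0.0011], "turn": [0, 0, 0], "jaw": 0.016}]}}

```text
time: 6.6
position: [0.6005, 0.0862, 0.0943]
orientation: [[-0.075, 0.997, -0.001], [0.997, 0.075, -0.0], [0.0, -0.001, -1.0]]
contact_force: [1.3, 0.7, -13.1]
width: 0.0235
```

Call:
{"api": "arm_command", "payload": {"increments": [{"delta_pos": [0, 0, 0], "turn": [0, 0, 0], "jaw": 0.016}, {"delta_pos": [0, 0, 0], "turn": [0, 0, 0], "jaw": 0.016}, {"delta_pos": [0, 0, 0], "turn": [0, 0, 0], "jaw": 0.016}, {"delta_pos": [0, 0, 0], "turn": [0, 0, 0], "jaw": 0.016}, {"delta_pos": [0, 0, 0], "turn": [0, 0, 0], "jaw": 0.016}]}}

```text
time: 7.1
position: [0.6005, 0.0862, 0.0946]
orientation: [[-0.075, 0.997, -0.001], [0.997, 0.075, -0.0], [0.0, -0.001, -1.0]]
contact_force: [0.5, 0.1, -14.9]
width: 0.0232
```

Call:
{"api": "arm_command", "payload": {"increments": [{"delta_pos": [0, 0, 0.0008], "turn": [0, 0, 0], "jaw": 0.016}, {"delta_pos": [0, 0, 0.0008], "turn": [0, 0, 0], "jaw": 0.016}, {"delta_pos": [0, 0, 0.0008], "turn": [0, 0, 0], "jaw": 0.016}, {"delta_pos": [0, 0, 0.0008], "turn": [0, 0, 0], "jaw": 0.016}, {"delta_pos": [0, 0, 0.0008], "turn": [0, 0, 0], "jaw": 0.016}]}}

```text
time: 7.6
position: [0.6006, 0.0862, 0.094]
orientation: [[-0.075, 0.997, -0.001], [0.997, 0.075, -0.0], [-0.0, -0.001, -1.0]]
contact_force: [-1.9, -0.0, -12.8]
width: 0.0232
```

```bash
python3 - <<'E'
from h import *
s=st(); snap('wrist','w4.png')
for i in range(4): snap('wrist');  print(bot.read_state()['contact_force'][2])
E
```

```text
t 7.6 pos [0.6006 0.0862 0.094 ] w 0.02323477722629126 F [ -1.853   -0.042  -12.7649] T [-0.0759  0.3457  0.0148]
[[-0.0753  0.9972 -0.0011]
 [ 0.9972  0.0753 -0.0001]
 [-0.     -0.0011 -1.    ]]
q [ 0.0361  0.3614 -0.2491  0.9615 -0.      1.5315]
-12.775750307920019
-12.786373586163343
-12.785799553502914
-12.633273655331045
```

View pics/w4.png

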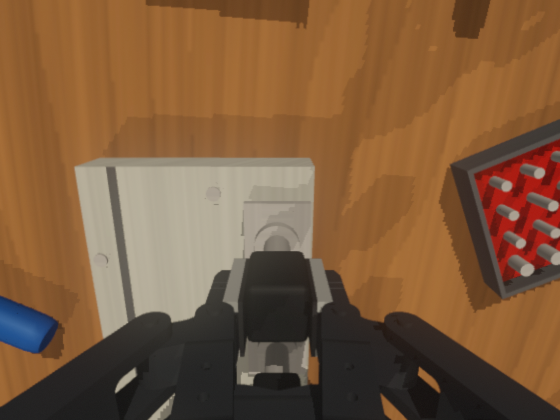

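Call:
{"api": "arm_command", "payload": {"increments": [{"delta_pos": [0, 0, 0.001], "turn": [0, 0, 0], "jaw": 0.016}, {"delta_pos": [0, 0, 0.002], "turn": [0, 0, 0], "jaw": 0.016}, {"delta_pos": [0, 0, 0.003], "turn": [0, 0, 0], "jaw": 0.016}, {"delta_pos": [0, 0, 0.0042], "turn": [0, 0, 0], "jaw": 0.016}, {"delta_pos": [0, 0, 0.0045], "turn": [0, 0, 0], "jaw": 0.016}]}}

```text
time: 8.35
position: [0.6023, 0.0863, 0.0908]
orientation: [[-0.075, 0.997, 0.003], [0.997, 0.075, 0.0], [-0.0, 0.003, -1.0]]
contact_force: [-3.5, 0.2, -3.3]
width: 0.0234
```

Call:
{"api": "arm_command", "payload": {"increments": [{"delta_pos": [0, 0, 0.001], "turn": [0, 0, 0], "jaw": 0.02}, {"delta_pos": [0, 0, 0.001], "turn": [0, 0, 0], "jaw": 0.03}, {"delta_pos": [0, 0, 0.001], "turn": [0, 0, 0], "jaw": 0.045}, {"delta_pos": [0, 0, 0.001], "turn": [0, 0, 0], "jaw": 0.055}, {"delta_pos": [0, 0, 0.0], "turn": [0, 0, 0], "jaw": 0.055}], "newtons": 20}}

```text
time: 8.85
position: [0.6023, 0.0862, 0.0904]
orientation: [[-0.075, 0.997, 0.002], [0.997, 0.075, 0.0], [-0.0, 0.002, -1.0]]
contact_force: [-0.6, 0.2, -0.0]
width: 0.055
```

```bash
python3 - <<'E'
from h import *
st()
plan(rail(46,35,170),.075)
E
```

```text
t 8.85 pos [0.6023 0.0862 0.0904] w 0.054957777848085074 F [-0.5659  0.2414 -0.0408] T [-0.0145 -0.0244  0.0475]
[[-0.0752  0.9972  0.0024]
 [ 0.9972  0.0752  0.0001]
 [-0.0001  0.0024 -1.    ]]
q [ 0.036   0.3657 -0.2514  0.9513 -0.      1.5315]
delta [-0.0698 -0.0014 -0.0796] |d| 0.106 turn [0.14 0.01 0.02]
```

Call:
{"api": "arm_command", "payload": {"increments": [{"delta_pos": [0, 0, -0.03], "turn": [0, 0, 0], "jaw": 0.055}, {"delta_pos": [0, 0, -0.06], "turn": [0, 0, 0], "jaw": 0.055}, {"delta_pos": [-0.035, -0.001, -0.065], "turn": [0, 0, 0], "jaw": 0.055}, {"delta_pos": [-0.07, -0.001, -0.06], "turn": [0, 0, 0], "jaw": 0.055}, {"delta_pos": [-0.07, -0.001, -0.06], "turn": [0, 0, 0], "jaw": 0.055}]}}

```text
time: 9.35
position: [0.6064, 0.0131, 0.1502]
orientation: [[-0.071, 0.997, 0.002], [0.997, 0.071, -0.002], [-0.002, 0.002, -1.0]]
contact_force: [-0.3, 0.7, -0.9]
width: 0.0552
```

```bash
python3 - <<'E'
from h import *
st();snap('wrist','w5.png')
plan(rail(46,35,88),.075)
E
```

```text
t 9.35 pos [0.6064 0.0131 0.1502] w 0.0551642886804409 F [-0.2751  0.7273 -0.8573] T [-0.0135  0.0626  0.051 ]
[[-0.0714  0.9974  0.0021]
 [ 0.9974  0.0714 -0.0017]
 [-0.0018  0.0019 -1.    ]]
q [-0.0843  0.3067 -0.1942  1.0677 -0.0015  1.4151]
delta [0.0017 0.0002 0.0619] |d| 0.062 turn [ 0.05  0.01 -0.15]
```

View pics/w5.png

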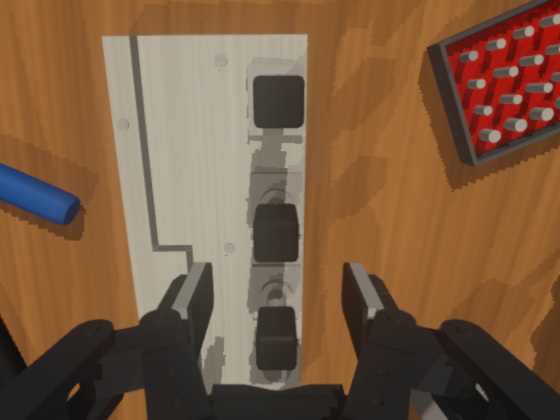

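Call:
{"api": "arm_command", "payload": {"increments": [{"delta_pos": [0, 0, 0.02], "turn": [0, 0, 0], "jaw": 0.05}, {"delta_pos": [0.001, 0, 0.045], "turn": [0, 0, 0], "jaw": 0.05}, {"delta_pos": [0.001, 0, 0.06], "turn": [0, 0, 0], "jaw": 0.05}, {"delta_pos": [0.001, 0, 0.06], "turn": [0, 0, 0], "jaw": 0.045}, {"delta_pos": [0.001, 0, 0.06], "turn": [0, 0, 0], "jaw": 0.04}]}}

```text
time: 9.9
position: [0.6052, 0.0178, 0.0896]
orientation: [[-0.076, 0.997, -0.0], [0.997, 0.076, 0.0], [0.0, -0.0, -1.0]]
contact_force: [0.2, 1.0, 0.5]
width: 0.04
```

```bash
python3 - <<'E'
from h import *
st();snap('wrist','w6.png')
plan(rail(46,35,88),.075)
E
```

```text
t 9.9 pos [0.6052 0.0178 0.0896] w 0.03999862993260949 F [0.2374 0.9882 0.4694] T [-0.0599 -0.0345  0.044 ]
[[-0.0759  0.9971 -0.0005]
 [ 0.9971  0.0759  0.0001]
 [ 0.0002 -0.0005 -1.    ]]
q [-0.0773  0.3636 -0.2564  0.9513  0.0001  1.4175]
delta [-0.0012 -0.0001  0.0024] |d| 0.003 turn [0.07 0.   0.05]
```

View pics/w6.png

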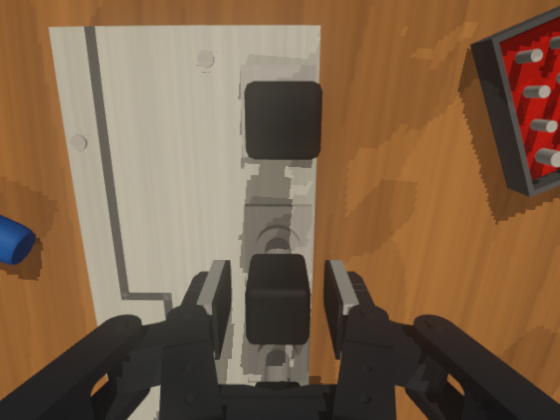

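Call:
{"api": "arm_command", "payload": {"increments": [{"delta_pos": [0, 0, 0], "turn": [0, 0, 0], "jaw": 0.03}, {"delta_pos": [0, 0, 0], "turn": [0, 0, 0], "jaw": 0.024}, {"delta_pos": [0, 0, 0], "turn": [0, 0, 0], "jaw": 0.02}, {"delta_pos": [0, 0, 0], "turn": [0, 0, 0], "jaw": 0.016}, {"delta_pos": [0, 0, 0], "turn": [0, 0, 0], "jaw": 0.016}], "newtons": 20}}

```text
time: 10.45
position: [0.606, 0.0173, 0.0908]
orientation: [[-0.075, 0.997, 0.002], [0.997, 0.075, 0.0], [-0.0, 0.002, -1.0]]
contact_force: [-1.6, 0.2, 6.0]
width: 0.0237
```

Call:
{"api": "arm_command", "payload": {"increments": [{"delta_pos": [0, 0, 0], "turn": [0, 0, 0], "jaw": 0.016}, {"delta_pos": [0, 0, -0.0005], "turn": [0, 0, 0], "jaw": 0.016}, {"delta_pos": [0, 0, -0.001], "turn": [0, 0, 0], "jaw": 0.016}, {"delta_pos": [0, 0, -0.0015], "turn": [0, 0, 0], "jaw": 0.016}, {"delta_pos": [0, 0, -0.002], "turn": [0, 0, 0], "jaw": 0.016}], "newtons": 50}}

```text
time: 10.95
position: [0.6048, 0.0173, 0.0911]
orientation: [[-0.075, 0.997, -0.001], [0.997, 0.075, -0.0], [-0.0, -0.001, -1.0]]
contact_force: [-0.7, 0.0, -1.5]
width: 0.0232
```

Call:
{"api": "arm_command", "payload": {"increments": [{"delta_pos": [0, 0, -0.0006], "turn": [0, 0, 0], "jaw": 0.016}, {"delta_pos": [0, 0, -0.0012], "turn": [0, 0, 0], "jaw": 0.016}, {"delta_pos": [0, 0, -0.0018], "turn": [0, 0, 0], "jaw": 0.016}, {"delta_pos": [0, 0, -0.0024], "turn": [0, 0, 0], "jaw": 0.016}, {"delta_pos": [0, 0, -0.003], "turn": [0, 0, 0], "jaw": 0.016}]}}

```text
time: 11.45
position: [0.6053, 0.0173, 0.0946]
orientation: [[-0.075, 0.997, -0.0], [0.997, 0.075, 0.0], [0.0, -0.0, -1.0]]
contact_force: [-0.1, -0.5, -0.5]
width: 0.0232
```

Call:
{"api": "arm_command", "payload": {"increments": [{"delta_pos": [0, 0, -0.003], "turn": [0, 0, 0], "jaw": 0.016}, {"delta_pos": [0, 0, -0.008], "turn": [0, 0, 0], "jaw": 0.016}, {"delta_pos": [0, 0, -0.014], "turn": [0, 0, 0], "jaw": 0.016}, {"delta_pos": [0, 0, -0.022], "turn": [0, 0, 0], "jaw": 0.016}, {"delta_pos": [0, 0, -0.03], "turn": [0, 0, 0], "jaw": 0.016}]}}

```text
time: 11.95
position: [0.6055, 0.0173, 0.1255]
orientation: [[-0.075, 0.997, 0.0], [0.997, 0.075, -0.0], [-0.0, 0.0, -1.0]]
contact_force: [0.6, 0.3, -1.5]
width: 0.0229
```

```bash
python3 - <<'E'
from h import *
st();snap('wrist','w7.png')
E
```

```text
t 11.95 pos [0.6055 0.0173 0.1255] w 0.02286859714787332 F [ 0.597   0.3077 -1.4807] T [-0.0994  0.0307 -0.0232]
[[-0.0753  0.9972  0.0005]
 [ 0.9972  0.0753 -0.0001]
 [-0.0001  0.0005 -1.    ]]
q [-0.0781  0.3281 -0.2215  1.0207 -0.      1.4173]
```

View pics/w7.png

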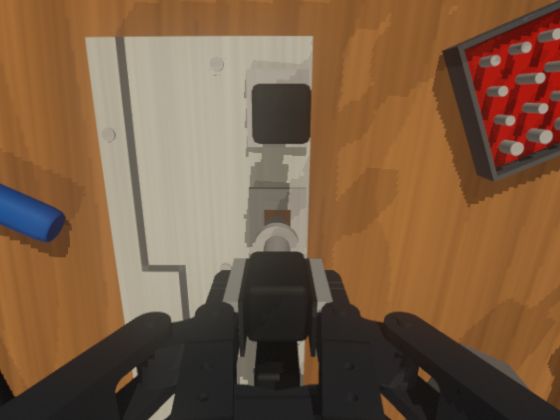

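Call:
{"api": "arm_command", "payload": {"increments": [{"delta_pos": [0, 0, -0.02], "turn": [0, 0, 0], "jaw": 0.016}, {"delta_pos": [0, 0, -0.045], "turn": [0, 0, 0], "jaw": 0.016}, {"delta_pos": [0, 0, -0.07], "turn": [0, 0, 0], "jaw": 0.016}, {"delta_pos": [0.01, -0.02, -0.09], "turn": [0, 0, 0], "jaw": 0.016}, {"delta_pos": [0.03, -0.05, -0.1], "turn": [0, 0, 0], "jaw": 0.016}]}}

```text
time: 12.5
position: [0.5557, 0.0428, 0.2276]
orientation: [[-0.073, 0.997, 0.006], [0.997, 0.073, -0.001], [-0.001, 0.006, -1.0]]
contact_force: [-0.5, 0.6, -1.0]
width: 0.0232
```

```bash
python3 - <<'E'
from h import *
st();c=snap('side','d1.png')
for n in ('side','scene'):
    c=snap(n,n[:2]+'b1.png')
    r=nets.search_frame('bin',n)
    print(n,[(np.round(x['at'],3).tolist(),round(x['conf'],2),proj(c,x['at'])[0].round().tolist()) for x in r])
E
```

```text
t 12.5 pos [0.5557 0.0428 0.2276] w 0.02324292222849511 F [-0.481   0.6059 -1.0072] T [ 0.1123  0.0392 -0.0051]
[[-0.0735  0.9973  0.006 ]
 [ 0.9973  0.0735 -0.0005]
 [-0.001   0.006  -1.    ]]
q [-0.039   0.1633 -0.2063  1.195  -0.0003  1.4583]
side []
scene [([0.511, 0.345, 0.009], 0.65, [410.0, 199.0]), ([0.608, 0.082, 0.093], 0.48, [342.0, 233.0])]
```

View pics/scb1.png

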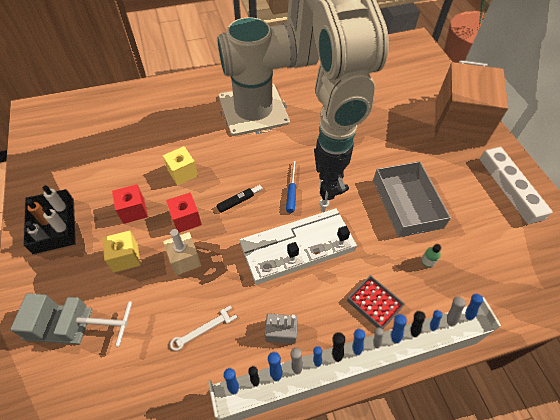

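View pics/d1.png

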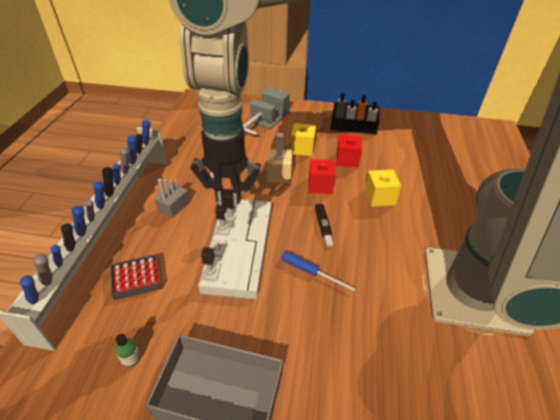

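```bash
python3 - <<'E'
from h import *
plan([.475,.33,.23],.075)
E
```

```text
delta [ 0.2917 -0.0566 -0.0052] |d| 0.297 turn [0.08 0.02 0.03]
```

Call:
{"api": "arm_command", "payload": {"increments": [{"delta_pos": [0.03, -0.007, 0], "turn": [0, 0, 0], "jaw": 0.016}, {"delta_pos": [0.07, -0.015, 0], "turn": [0, 0, 0], "jaw": 0.016}, {"delta_pos": [0.11, -0.023, 0], "turn": [0, 0, 0], "jaw": 0.016}, {"delta_pos": [0.15, -0.03, 0], "turn": [0, 0, 0], "jaw": 0.016}, {"delta_pos": [0.185, -0.037, 0], "turn": [-3, 0, 0], "jaw": 0.016}]}}

```text
time: 13.25
position: [0.504, 0.2268, 0.2239]
orientation: [[-0.074, 0.996, 0.053], [0.997, 0.074, 0.004], [0.0, 0.054, -0.999]]
contact_force: [0.7, 0.4, -0.8]
width: 0.0231
```

Call:
{"api": "arm_command", "payload": {"increments": [{"delta_pos": [0.035, -0.007, 0], "turn": [-7, 0, 0], "jaw": 0.016}, {"delta_pos": [0.07, -0.013, 0], "turn": [-14, 0, 0], "jaw": 0.016}, {"delta_pos": [0.09, -0.017, 0], "turn": [-21, 0, 0], "jaw": 0.016}, {"delta_pos": [0.105, -0.02, 0], "turn": [-28, 0, 0], "jaw": 0.016}, {"delta_pos": [0.107, -0.02, 0], "turn": [-35, 0, 0], "jaw": 0.016}]}}

```text
time: 13.75
position: [0.4745, 0.3322, 0.2243]
orientation: [[-0.077, 0.782, 0.618], [0.997, 0.06, 0.049], [0.001, 0.62, -0.785]]
contact_force: [0.2, 0.1, -1.1]
width: 0.0233
```

```bash
python3 - <<'E'
from h import *
s=st(); R=np.array(s['orientation'])
th=np.radians(-45); k,c=np.sin(th),np.cos(th)
Rd=Ro.from_euler('y',-45,degrees=True).as_matrix()@Rt(.03)
print('d',R.T@(np.array([.475,.33,.16])-s['position']),Ro.from_matrix(R.T@Rd).as_rotvec(degrees=True))
snap('wrist','w8.png');snap('scene','s8.png')
E
```

```text
t 13.75 pos [0.4745 0.3322 0.2243] w 0.02325751238063538 F [ 0.2021  0.0706 -1.1084] T [-0.0994  0.7294  0.0546]
[[-0.0771  0.7824  0.6179]
 [ 0.997   0.0596  0.0489]
 [ 0.0014  0.6199 -0.7847]]
q [ 0.663  -0.0793 -0.6416  0.4259 -0.3488  2.0516]
d [-0.0023 -0.0396  0.0506] [-6.6471 -3.1007  1.5351]
```

View pics/s8.png

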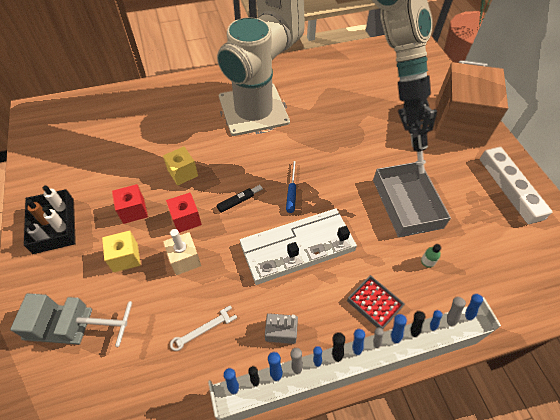

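Call:
{"api": "arm_command", "payload": {"increments": [{"delta_pos": [0, -0.015, 0.02], "turn": [-3, 0, 0], "jaw": 0.016}, {"delta_pos": [0, -0.03, 0.042], "turn": [-6, 0, 0], "jaw": 0.016}, {"delta_pos": [0, -0.047, 0.064], "turn": [-7, 0, 0], "jaw": 0.016}, {"delta_pos": [0, -0.06, 0.08], "turn": [-7, 0, 0], "jaw": 0.016}, {"delta_pos": [0, -0.07, 0.09], "turn": [-7, 0, 0], "jaw": 0.016}]}}

```text
time: 14.35
position: [0.4758, 0.3301, 0.1075]
orientation: [[-0.074, 0.708, 0.702], [0.997, 0.053, 0.051], [-0.001, 0.704, -0.71]]
contact_force: [-0.2, -1.1, -0.6]
width: 0.0229
```

```bash
python3 - <<'E'
from h import *
s=st(); R=np.array(s['orientation'])
print('d',R.T@(np.array([.475,.333,.073])-s['position']))
snap('side','d9.png');snap('scene','s9.png')
a=cv2.imread('pics/s9.png'); cv2.imwrite('pics/s9c.png',cv2.resize(a[90:250,340:480],None,fx=3.5,fy=3.5))
E
```

```text
t 14.35 pos [0.4758 0.3301 0.1075] w 0.022868741256713263 F [-0.2425 -1.1299 -0.609 ] T [-0.0687  0.8294  0.017 ]
[[-0.0739  0.7081  0.7022]
 [ 0.9973  0.0535  0.0511]
 [-0.0014  0.7041 -0.7101]]
q [ 0.6904  0.1057 -0.8469 -0.0615 -0.4201  2.0361]
d [ 0.003  -0.0247  0.0241]
```

View pics/s9c.png

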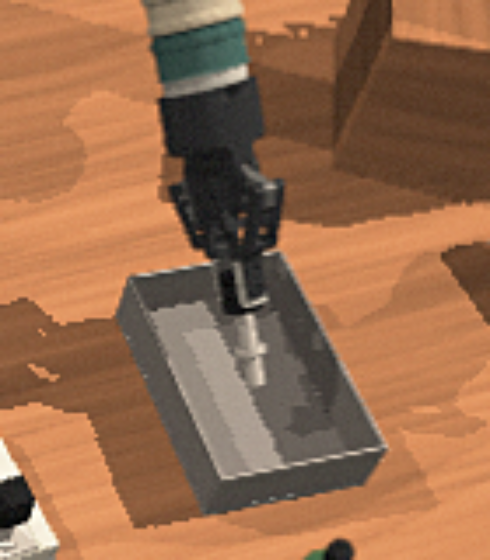

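View pics/d9.png

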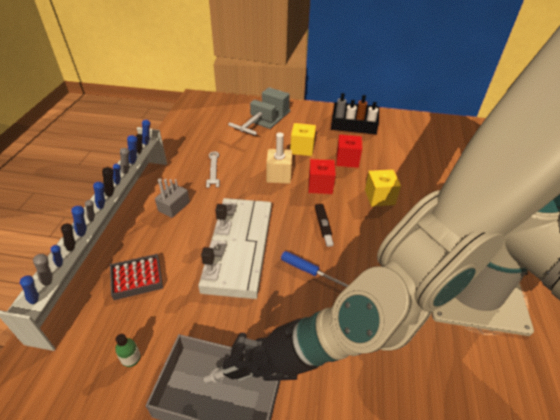

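Call:
{"api": "arm_command", "payload": {"increments": [{"delta_pos": [0.001, -0.005, 0.01], "turn": [0, 0, 0], "jaw": 0.016}, {"delta_pos": [0.002, -0.01, 0.02], "turn": [0, 0, 0], "jaw": 0.016}, {"delta_pos": [0.003, -0.015, 0.031], "turn": [0, 0, 0], "jaw": 0.016}, {"delta_pos": [0.003, -0.015, 0.031], "turn": [0, 0, 0], "jaw": 0.016}, {"delta_pos": [0.003, -0.015, 0.031], "turn": [0, 0, 0], "jaw": 0.016}]}}

```text
time: 14.95
position: [0.4873, 0.3347, 0.078]
orientation: [[-0.074, 0.705, 0.706], [0.997, 0.052, 0.053], [0.001, 0.708, -0.707]]
contact_force: [0.1, 0.3, -0.5]
width: 0.0231
```

```bash
python3 - <<'E'
from h import *
s=st()
snap('scene','s10.png')
a=cv2.imread('pics/s10.png'); cv2.imwrite('pics/s10c.png',cv2.resize(a[90:250,340:480],None,fx=3.5,fy=3.5))
E
```

```text
t 14.95 pos [0.4873 0.3347 0.078 ] w 0.02312669145583162 F [ 0.1227  0.3364 -0.5282] T [-0.1441  0.802  -0.0049]
[[-0.0743  0.7048  0.7056]
 [ 0.9972  0.052   0.0531]
 [ 0.0007  0.7075 -0.7067]]
q [ 0.6821  0.1883 -0.8517 -0.1574 -0.4155  2.0281]
```

View pics/s10c.png

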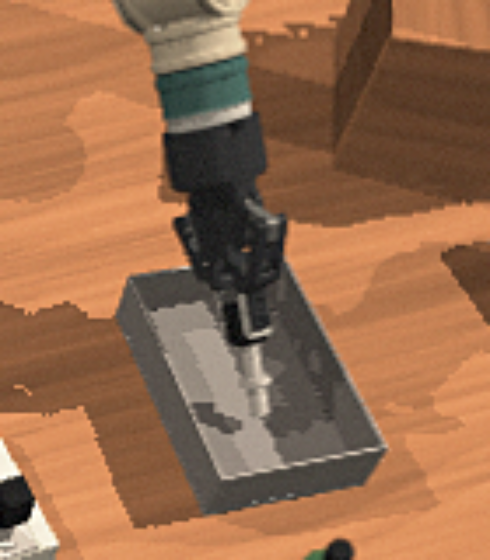

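Call:
{"api": "arm_command", "payload": {"increments": [{"delta_pos": [0, -0.003, 0.003], "turn": [0, 0, 0], "jaw": 0.018}, {"delta_pos": [0, -0.005, 0.005], "turn": [0, 0, 0], "jaw": 0.018}, {"delta_pos": [0, -0.005, 0.005], "turn": [0, 0, 0], "jaw": 0.03}, {"delta_pos": [0, -0.005, 0.005], "turn": [0, 0, 0], "jaw": 0.045}, {"delta_pos": [0, -0.005, 0.005], "turn": [0, 0, 0], "jaw": 0.045}], "newtons": 20}}

```text
time: 15.5
position: [0.4857, 0.3343, 0.0701]
orientation: [[-0.075, 0.705, 0.705], [0.997, 0.053, 0.053], [0.0, 0.707, -0.707]]
contact_force: [0.2, 0.2, -0.6]
width: 0.0448
```

Call:
{"api": "arm_command", "payload": {"increments": [{"delta_pos": [0, 0, -0.01], "turn": [0, 0, 0], "jaw": 0.05}, {"delta_pos": [0, 0, -0.025], "turn": [0, 0, 0], "jaw": 0.05}, {"delta_pos": [0, 0, -0.04], "turn": [0, 0, 0], "jaw": 0.05}, {"delta_pos": [0, 0, -0.06], "turn": [0, 0, 0], "jaw": 0.05}, {"delta_pos": [0, 0.01, -0.09], "turn": [0, 0, 0], "jaw": 0.05}]}}

```text
time: 16.0
position: [0.4272, 0.3286, 0.1394]
orientation: [[-0.075, 0.707, 0.703], [0.997, 0.055, 0.051], [-0.003, 0.705, -0.71]]
contact_force: [0.9, 0.5, -0.5]
width: 0.0499
```

```bash
python3 - <<'E'
from h import *
s=st()
snap('scene','s11.png')
a=cv2.imread('pics/s11.png'); cv2.imwrite('pics/s11c.png',cv2.resize(a[90:250,340:480],None,fx=3.5,fy=3.5))
plan(rail(46,-35,150),.075)
E
```

```text
t 16.0 pos [0.4272 0.3286 0.1394] w 0.0498527818909481 F [ 0.9215  0.4614 -0.4604] T [-0.0371  0.7013 -0.035 ]
[[-0.0753  0.7075  0.7027]
 [ 0.9972  0.0554  0.0511]
 [-0.0028  0.7046 -0.7096]]
q [ 0.7686 -0.0161 -0.8714  0.0644 -0.4688  2.1021]
delta [-0.3968  0.1118  0.1048] |d| 0.425 turn [45.25 -0.18 -0.01]
```

View pics/s11c.png

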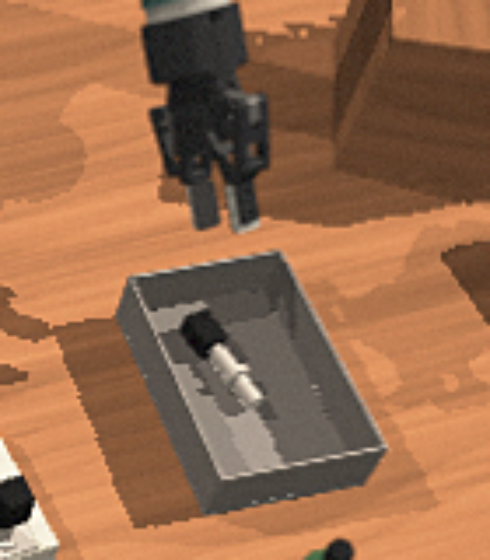

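Call:
{"api": "arm_command", "payload": {"increments": [{"delta_pos": [-0.025, 0.015, -0.005], "turn": [7, 0, 0], "jaw": 0.055}, {"delta_pos": [-0.06, 0.03, 0], "turn": [14, 0, 0], "jaw": 0.055}, {"delta_pos": [-0.095, 0.045, 0.01], "turn": [21, 0, 0], "jaw": 0.055}, {"delta_pos": [-0.13, 0.055, 0.02], "turn": [29, 0, 0], "jaw": 0.055}, {"delta_pos": [-0.165, 0.065, 0.03], "turn": [37, 0, 0], "jaw": 0.055}]}}

```text
time: 16.55
position: [0.5097, 0.1694, 0.1682]
orientation: [[-0.075, 0.987, 0.138], [0.997, 0.074, 0.012], [0.002, 0.139, -0.99]]
contact_force: [1.7, 0.7, 0.6]
width: 0.0553
```

```bash
python3 - <<'E'
from h import *
st()
plan(rail(46,-35,150),.075)
E
```

```text
t 16.55 pos [0.5097 0.1694 0.1682] w 0.05526008804452185 F [1.7135 0.7401 0.6022] T [0.03   0.0917 0.0121]
[[-0.0753  0.9875  0.1385]
 [ 0.9972  0.0744  0.0121]
 [ 0.0017  0.139  -0.9903]]
q [ 0.2092  0.09   -0.4317  0.9107 -0.0169  1.7035]
delta [-0.2298  0.0812  0.0294] |d| 0.245 turn [ 7.99 -0.1   0.02]
```

Call:
{"api": "arm_command", "payload": {"increments": [{"delta_pos": [-0.04, 0.015, 0.002], "turn": [4, 0, 0], "jaw": 0.055}, {"delta_pos": [-0.085, 0.03, 0.004], "turn": [8, 0, 0], "jaw": 0.055}, {"delta_pos": [-0.13, 0.046, 0.007], "turn": [8, 0, 0], "jaw": 0.055}, {"delta_pos": [-0.175, 0.062, 0.015], "turn": [8, 0, 0], "jaw": 0.055}, {"delta_pos": [-0.215, 0.076, 0.025], "turn": [8, 0, 0], "jaw": 0.055}]}}

```text
time: 17.05
position: [0.605, -0.0403, 0.1522]
orientation: [[-0.075, 0.997, 0.003], [0.997, 0.075, -0.001], [-0.001, 0.003, -1.0]]
contact_force: [-0.2, 0.1, -0.1]
width: 0.0554
```

Call:
{"api": "arm_command", "payload": {"increments": [{"delta_pos": [-0.015, 0.004, 0.003], "turn": [0, 0, 0], "jaw": 0.055}, {"delta_pos": [-0.015, 0.004, 0.003], "turn": [0, 0, 0], "jaw": 0.055}, {"delta_pos": [-0.015, 0.004, 0.003], "turn": [0, 0, 0], "jaw": 0.055}, {"delta_pos": [-0.015, 0.004, 0.003], "turn": [0, 0, 0], "jaw": 0.055}, {"delta_pos": [-0.015, 0.004, 0.003], "turn": [0, 0, 0], "jaw": 0.055}]}}

```text
time: 17.55
position: [0.608, -0.0511, 0.1487]
orientation: [[-0.077, 0.997, 0.0], [0.997, 0.077, 0.0], [0.0, 0.0, -1.0]]
contact_force: [0.5, 0.1, 0.7]
width: 0.0553
```

```bash
python3 - <<'E'
from h import *
st();snap('wrist','w12.png')
plan(rail(46,-35,88),.075)
E
```

```text
t 17.55 pos [ 0.608  -0.0511  0.1487] w 0.055268098243069406 F [0.4726 0.1116 0.7186] T [ 0.0107 -0.0094 -0.0233]
[[-0.0773  0.997   0.0002]
 [ 0.997   0.0773  0.0001]
 [ 0.0001  0.0002 -1.    ]]
q [-0.1898  0.3152 -0.186   1.0694  0.0002  1.3036]
delta [-0.0023  0.0028  0.0607] |d| 0.061 turn [0.02 0.   0.13]
```

View pics/w12.png

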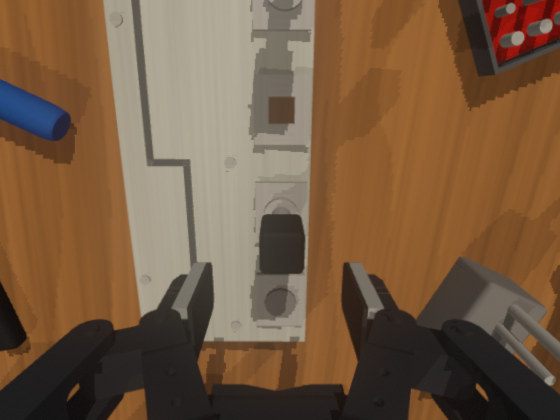

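```bash
python3 - <<'E'
from h import *
c=snap('scene')
import sys
for z in (.05,.08): print(onz(c,[[268,312],[297,316],[272,317],[284,314],[293,316]],z))
r=nets.search_frame('drillblock','scene');print([(np.round(x['at'],3).tolist(),round(x['conf'],2)) for x in r])
E
```

```text
[[ 0.73903818 -0.15392962  0.05      ]
 [ 0.76818416 -0.09047009  0.05      ]
 [ 0.75356828 -0.1481748   0.05      ]
 [ 0.75467352 -0.1186946   0.05      ]
 [ 0.7654715  -0.0995995   0.05      ]]
[[ 0.74972994 -0.15650188  0.08      ]
 [ 0.77796684 -0.09502169  0.08      ]
 [ 0.76380684 -0.15092656  0.08      ]
 [ 0.7648776  -0.12236586  0.08      ]
 [ 0.77533879 -0.10386634  0.08      ]]
[([0.787, -0.134, 0.048], 0.6), ([0.366, -0.144, 0.016], 0.37), ([0.577, -0.05, 0.032], 0.17)]
```

Drill block starts at x≈0.74, so it is clear of the fingers.

Call:
{"api": "arm_command", "payload": {"increments": [{"delta_pos": [-0.002, 0.0025, 0.02], "turn": [0, 0, 0], "jaw": 0.05}, {"delta_pos": [-0.002, 0.0025, 0.045], "turn": [0, 0, 0], "jaw": 0.05}, {"delta_pos": [-0.002, 0.0025, 0.059], "turn": [0, 0, 0], "jaw": 0.05}, {"delta_pos": [-0.002, 0.0025, 0.059], "turn": [0, 0, 0], "jaw": 0.045}, {"delta_pos": [-0.002, 0.0025, 0.059], "turn": [0, 0, 0], "jaw": 0.04}]}}

```text
time: 18.2
position: [0.6111, -0.0543, 0.0894]
orientation: [[-0.076, 0.997, -0.0], [0.997, 0.076, 0.0], [0.0, -0.0, -1.0]]
contact_force: [0.2, -0.2, -0.2]
width: 0.0403
```

```bash
python3 - <<'E'
from h import *
st();snap('wrist','w13.png')
E
```

```text
t 18.2 pos [ 0.6111 -0.0543  0.0894] w 0.04026421669539685 F [ 0.2442 -0.238  -0.2418] T [-0.0122 -0.039   0.0317]
[[-0.0755  0.9971 -0.0004]
 [ 0.9971  0.0755  0.0001]
 [ 0.0001 -0.0004 -1.    ]]
q [-0.1939  0.3763 -0.2382  0.9567 -0.      1.3013]
```

View pics/w13.png

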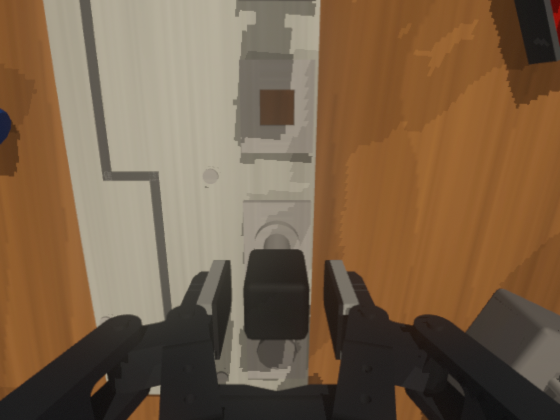

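Cap 3 is centred between the pads (col 276). Close.

Call:
{"api": "arm_command", "payload": {"increments": [{"delta_pos": [0, 0, 0], "turn": [0, 0, 0], "jaw": 0.03}, {"delta_pos": [0, 0, 0], "turn": [0, 0, 0], "jaw": 0.024}, {"delta_pos": [0, 0, 0], "turn": [0, 0, 0], "jaw": 0.02}, {"delta_pos": [0, 0, 0], "turn": [0, 0, 0], "jaw": 0.016}, {"delta_pos": [0, 0, 0], "turn": [0, 0, 0], "jaw": 0.016}], "newtons": 20}}

```text
time: 18.75
position: [0.6119, -0.0546, 0.0904]
orientation: [[-0.075, 0.997, 0.002], [0.997, 0.075, -0.0], [-0.001, 0.002, -1.0]]
contact_force: [-1.4, -0.9, 5.8]
width: 0.0237
```

Call:
{"api": "arm_command", "payload": {"increments": [{"delta_pos": [0, 0, 0], "turn": [0, 0, 0], "jaw": 0.016}, {"delta_pos": [0, 0, -0.0005], "turn": [0, 0, 0], "jaw": 0.016}, {"delta_pos": [0, 0, -0.001], "turn": [0, 0, 0], "jaw": 0.016}, {"delta_pos": [0, 0, -0.0015], "turn": [0, 0, 0], "jaw": 0.016}, {"delta_pos": [0, 0, -0.002], "turn": [0, 0, 0], "jaw": 0.016}], "newtons": 50}}

```text
time: 19.25
position: [0.6107, -0.0543, 0.0907]
orientation: [[-0.075, 0.997, -0.001], [0.997, 0.075, 0.0], [0.0, -0.001, -1.0]]
contact_force: [-0.4, -0.1, -1.6]
width: 0.0233
```

Call:
{"api": "arm_command", "payload": {"increments": [{"delta_pos": [0, 0, -0.0006], "turn": [0, 0, 0], "jaw": 0.016}, {"delta_pos": [0, 0, -0.0012], "turn": [0, 0, 0], "jaw": 0.016}, {"delta_pos": [0, 0, -0.0018], "turn": [0, 0, 0], "jaw": 0.016}, {"delta_pos": [0, 0, -0.0024], "turn": [0, 0, 0], "jaw": 0.016}, {"delta_pos": [0, 0, -0.003], "turn": [0, 0, 0], "jaw": 0.016}]}}

```text
time: 19.75
position: [0.6104, -0.0542, 0.0933]
orientation: [[-0.075, 0.997, -0.002], [0.997, 0.075, 0.0], [0.001, -0.002, -1.0]]
contact_force: [0.4, 0.4, -6.4]
width: 0.0233
```

Call:
{"api": "arm_command", "payload": {"increments": [{"delta_pos": [0, 0, -0.0006], "turn": [0, 0, 0], "jaw": 0.016}, {"delta_pos": [0, 0, -0.0012], "turn": [0, 0, 0], "jaw": 0.016}, {"delta_pos": [0, 0, -0.0018], "turn": [0, 0, 0], "jaw": 0.016}, {"delta_pos": [0, 0, -0.0022], "turn": [0, 0, 0], "jaw": 0.016}, {"delta_pos": [0, 0, -0.0022], "turn": [0, 0, 0], "jaw": 0.016}]}}

```text
time: 20.25
position: [0.6104, -0.0542, 0.0955]
orientation: [[-0.075, 0.997, -0.002], [0.997, 0.075, 0.0], [0.001, -0.002, -1.0]]
contact_force: [0.9, -0.7, -12.0]
width: 0.0234
```

```bash
python3 - <<'E'
from h import *
for i in range(2): snap('wrist');  print(bot.read_state()['contact_force'][2])
E
```

```text
-12.474815771670192
-13.601359987502095
```

Call:
{"api": "arm_command", "payload": {"increments": [{"delta_pos": [0, 0, 0], "turn": [0, 0, 0], "jaw": 0.016}, {"delta_pos": [0, 0, 0], "turn": [0, 0, 0], "jaw": 0.016}, {"delta_pos": [0, 0, 0], "turn": [0, 0, 0], "jaw": 0.016}, {"delta_pos": [0, 0, 0], "turn": [0, 0, 0], "jaw": 0.016}, {"delta_pos": [0, 0, 0], "turn": [0, 0, 0], "jaw": 0.016}]}}

```text
time: 20.85
position: [0.6104, -0.0542, 0.096]
orientation: [[-0.075, 0.997, -0.002], [0.997, 0.075, 0.0], [0.0, -0.001, -1.0]]
contact_force: [-0.8, 0.3, -14.7]
width: 0.0233
```

Call:
{"api": "arm_command", "payload": {"increments": [{"delta_pos": [0, 0, 0], "turn": [0, 0, 0], "jaw": 0.016}, {"delta_pos": [0, 0, 0], "turn": [0, 0, 0], "jaw": 0.016}, {"delta_pos": [0, 0, 0], "turn": [0, 0, 0], "jaw": 0.016}, {"delta_pos": [0, 0, 0.0005], "turn": [0, 0, 0], "jaw": 0.016}, {"delta_pos": [0, 0, 0.001], "turn": [0, 0, 0], "jaw": 0.016}]}}

```text
time: 21.35
position: [0.6105, -0.0543, 0.0953]
orientation: [[-0.075, 0.997, -0.001], [0.997, 0.075, 0.0], [0.0, -0.001, -1.0]]
contact_force: [-3.0, 2.1, -12.2]
width: 0.0231
```

Call:
{"api": "arm_command", "payload": {"increments": [{"delta_pos": [0, 0, 0.001], "turn": [0, 0, 0], "jaw": 0.016}, {"delta_pos": [0, 0, 0.002], "turn": [0, 0, 0], "jaw": 0.016}, {"delta_pos": [0, 0, 0.003], "turn": [0, 0, 0], "jaw": 0.016}, {"delta_pos": [0, 0, 0.004], "turn": [0, 0, 0], "jaw": 0.016}, {"delta_pos": [0, 0, 0.0045], "turn": [0, 0, 0], "jaw": 0.016}]}}

```text
time: 21.85
position: [0.6126, -0.0548, 0.0923]
orientation: [[-0.075, 0.997, 0.003], [0.997, 0.075, -0.001], [-0.001, 0.003, -1.0]]
contact_force: [-3.1, 0.9, -3.6]
width: 0.0236
```

Call:
{"api": "arm_command", "payload": {"increments": [{"delta_pos": [0, 0, 0.001], "turn": [0, 0, 0], "jaw": 0.02}, {"delta_pos": [0, 0, 0.001], "turn": [0, 0, 0], "jaw": 0.03}, {"delta_pos": [0, 0, 0.001], "turn": [0, 0, 0], "jaw": 0.045}, {"delta_pos": [0, 0, 0.001], "turn": [0, 0, 0], "jaw": 0.055}, {"delta_pos": [0, 0, 0.0], "turn": [0, 0, 0], "jaw": 0.055}], "newtons": 20}}

```text
time: 22.35
position: [0.6124, -0.0547, 0.0917]
orientation: [[-0.075, 0.997, 0.002], [0.997, 0.075, -0.001], [-0.001, 0.002, -1.0]]
contact_force: [-0.9, -0.1, -0.2]
width: 0.0548
```

Call:
{"api": "arm_command", "payload": {"increments": [{"delta_pos": [0, 0, -0.02], "turn": [0, 0, 0], "jaw": 0.055}, {"delta_pos": [0, 0, -0.045], "turn": [0, 0, 0], "jaw": 0.055}, {"delta_pos": [0, 0, -0.08], "turn": [0, 0, 0], "jaw": 0.055}, {"delta_pos": [0, 0, -0.11], "turn": [0, 0, 0], "jaw": 0.055}, {"delta_pos": [0, 0, -0.13], "turn": [0, 0, 0], "jaw": 0.055}]}}

```text
time: 22.85
position: [0.6127, -0.0547, 0.2242]
orientation: [[-0.075, 0.997, 0.005], [0.997, 0.075, -0.001], [-0.001, 0.005, -1.0]]
contact_force: [0.9, -0.5, 0.2]
width: 0.0549
```

```bash
python3 - <<'E'
from h import *
st();snap('wrist','w14.png')
plan([.512,-.325,.22],.075)
plan([.512,-.25,.22],-.8)
E
```

```text
t 22.85 pos [ 0.6127 -0.0547  0.2242] w 0.054896769749437406 F [ 0.9468 -0.5329  0.1882] T [ 0.021  -0.0301 -0.0455]
[[-0.0753  0.9972  0.0047]
 [ 0.9972  0.0753 -0.0009]
 [-0.0013  0.0046 -1.    ]]
q [-0.1941  0.2672 -0.0835  1.2152 -0.      1.3013]
delta [-0.2615 -0.1225  0.007 ] |d| 0.289 turn [0.54 0.15 0.02]
delta [-0.1867 -0.1169  0.0068] |d| 0.22 turn [ 0.57 -0.1  50.16]
```

View pics/w14.png

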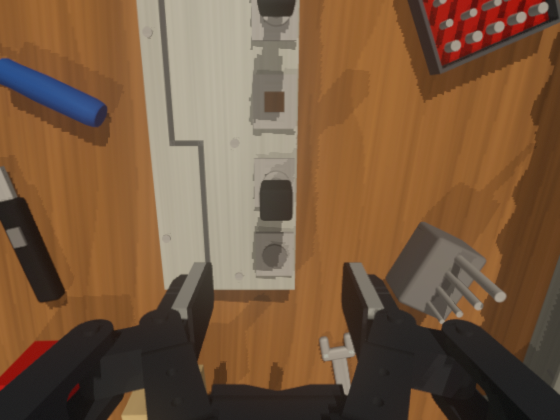

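Call:
{"api": "arm_command", "payload": {"increments": [{"delta_pos": [-0.025, -0.012, 0], "turn": [0, 0, -8], "jaw": 0.06}, {"delta_pos": [-0.055, -0.025, 0], "turn": [0, 0, -16], "jaw": 0.06}, {"delta_pos": [-0.085, -0.04, 0], "turn": [0, 0, -24], "jaw": 0.06}, {"delta_pos": [-0.12, -0.055, 0], "turn": [0, 0, -32], "jaw": 0.06}, {"delta_pos": [-0.15, -0.07, 0], "turn": [0, 0, -40], "jaw": 0.06}]}}

```text
time: 23.4
position: [0.5523, -0.2108, 0.2208]
orientation: [[-0.703, 0.711, 0.001], [0.711, 0.703, -0.001], [-0.001, 0.0, -1.0]]
contact_force: [1.0, -0.1, -0.5]
width: 0.0603
```

```bash
python3 - <<'E'
from h import *
plan([.512,-.325,.22],.075+np.pi/2)
E
```

```text
delta [-0.0529 -0.1089  0.0008] |d| 0.121 turn [-2.000e-02  5.000e-02 -4.965e+01]
```

Call:
{"api": "arm_command", "payload": {"increments": [{"delta_pos": [-0.01, -0.02, 0], "turn": [0, 0, -8], "jaw": 0.06}, {"delta_pos": [-0.022, -0.045, 0], "turn": [0, 0, -16], "jaw": 0.06}, {"delta_pos": [-0.034, -0.07, 0], "turn": [0, 0, -24], "jaw": 0.06}, {"delta_pos": [-0.045, -0.09, 0], "turn": [0, 0, -32], "jaw": 0.06}, {"delta_pos": [-0.052, -0.107, 0], "turn": [0, 0, -40], "jaw": 0.06}]}}

```text
time: 23.9
position: [0.5121, -0.3228, 0.2207]
orientation: [[-0.996, 0.094, 0.0], [0.094, 0.996, -0.001], [-0.001, -0.001, -1.0]]
contact_force: [0.8, 0.0, 0.1]
width: 0.0597
```

Call:
{"api": "arm_command", "payload": {"increments": [{"delta_pos": [0, 0, 0], "turn": [0, 0, -5], "jaw": 0.06}, {"delta_pos": [0, 0, 0], "turn": [0, 0, -9.5], "jaw": 0.06}, {"delta_pos": [0, 0, 0], "turn": [0, 0, -9.5], "jaw": 0.06}, {"delta_pos": [0, 0, 0], "turn": [0, 0, -9.5], "jaw": 0.06}, {"delta_pos": [0, 0, 0], "turn": [0, 0, -9.5], "jaw": 0.06}]}}

```text
time: 24.4
position: [0.5125, -0.3211, 0.2208]
orientation: [[-0.998, -0.066, 0.0], [-0.066, 0.998, -0.0], [-0.0, -0.0, -1.0]]
contact_force: [0.6, 0.0, -0.8]
width: 0.0597
```

```bash
python3 - <<'E'
from h import *
st();c=snap('wrist','w15.png')
plan([.512,-.325,.22],.075+np.pi/2)
print(proj(c,[[.512,-.325,.145],[.512,-.325,.076]]))
E
```

```text
t 24.4 pos [ 0.5125 -0.3211  0.2208] w 0.05969501319579611 F [ 0.6251  0.0333 -0.8104] T [ 0.0036  0.0043 -0.0141]
[[-0.9978 -0.0657  0.0001]
 [-0.0657  0.9978 -0.0001]
 [-0.0001 -0.0001 -1.    ]]
q [-0.6666  0.2543 -0.1076  1.2088 -0.     -0.7323]
delta [ 0.0008 -0.0039  0.0009] |d| 0.004 turn [-0.    0.   -0.51]
[[271.5521 227.7395]
 [272.9078 197.0968]]
```

View pics/w15.png

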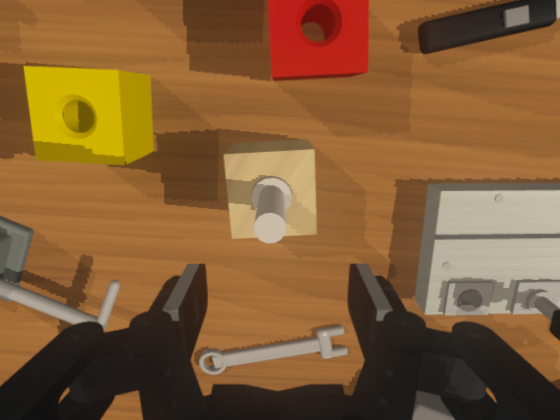

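Call:
{"api": "arm_command", "payload": {"increments": [{"delta_pos": [0.001, -0.004, 0.015], "turn": [0, 0, -0.5], "jaw": 0.05}, {"delta_pos": [0.001, -0.0045, 0.035], "turn": [0, 0, -0.5], "jaw": 0.05}, {"delta_pos": [0.001, -0.0045, 0.05], "turn": [0, 0, -0.5], "jaw": 0.05}, {"delta_pos": [0.001, -0.0045, 0.05], "turn": [0, 0, -0.5], "jaw": 0.05}, {"delta_pos": [0.001, -0.0045, 0.05], "turn": [0, 0, -0.5], "jaw": 0.05}]}}

```text
time: 24.95
position: [0.5113, -0.3255, 0.1701]
orientation: [[-0.997, -0.075, -0.001], [-0.075, 0.997, 0.001], [0.001, 0.001, -1.0]]
contact_force: [0.3, 0.6, 0.1]
width: 0.0502
```

```bash
python3 - <<'E'
from h import *
st();c=snap('wrist','w16.png')
print(proj(c,[[.512,-.3255,.145],[.512,-.3255,.076]]))
print(plan([.512,-.3255,.113],.075+np.pi/2))
E
```

```text
t 24.95 pos [ 0.5113 -0.3255  0.1701] w 0.05021915856169333 F [0.3021 0.6425 0.0999] T [0.0243 0.01   0.0051]
[[-0.9972 -0.0753 -0.0013]
 [-0.0753  0.9972  0.001 ]
 [ 0.0012  0.0011 -1.    ]]
q [-0.6735  0.2923 -0.1688  1.1113 -0.     -0.7488]
[[277.9821 268.3293]
 [277.6937 220.2185]]
delta [-0.0001  0.0004  0.0581] |d| 0.058 turn [-0.01  0.01  0.02]
(array([-0.0001,  0.0004,  0.0581]), array([-0.0088,  0.0103,  0.0233]))
```

View pics/w16.png

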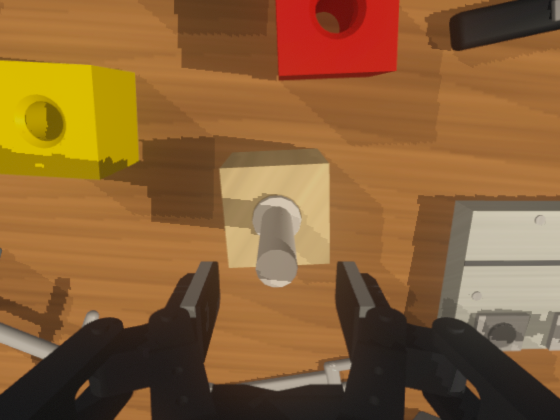

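Call:
{"api": "arm_command", "payload": {"increments": [{"delta_pos": [0, 0, 0.02], "turn": [0, 0, 0], "jaw": 0.05}, {"delta_pos": [0, 0, 0.045], "turn": [0, 0, 0], "jaw": 0.05}, {"delta_pos": [0, 0, 0.056], "turn": [0, 0, 0], "jaw": 0.05}, {"delta_pos": [0, 0, 0.056], "turn": [0, 0, 0], "jaw": 0.04}, {"delta_pos": [0, 0, 0.056], "turn": [0, 0, 0], "jaw": 0.032}]}}

```text
time: 25.5
position: [0.5122, -0.3262, 0.1158]
orientation: [[-0.997, -0.075, 0.001], [-0.075, 0.997, -0.001], [-0.001, -0.001, -1.0]]
contact_force: [-0.6, 0.4, 0.0]
width: 0.0322
```

Call:
{"api": "arm_command", "payload": {"increments": [{"delta_pos": [0, 0, 0], "turn": [0, 0, 0], "jaw": 0.026}, {"delta_pos": [0, 0, 0], "turn": [0, 0, 0], "jaw": 0.022}, {"delta_pos": [0, 0, 0], "turn": [0, 0, 0], "jaw": 0.018}, {"delta_pos": [0, 0, 0], "turn": [0, 0, 0], "jaw": 0.012}, {"delta_pos": [0, 0, 0], "turn": [0, 0, 0], "jaw": 0.012}], "newtons": 20}}

```text
time: 26.0
position: [0.5125, -0.3264, 0.1162]
orientation: [[-0.997, -0.075, 0.002], [-0.075, 0.997, -0.001], [-0.002, -0.002, -1.0]]
contact_force: [-0.4, 0.6, 5.2]
width: 0.0185
```

```bash
python3 - <<'E'
from h import *
st();c=snap('wrist','w17.png')
E
```

```text
t 26.0 pos [ 0.5125 -0.3264  0.1162] w 0.018542105876940614 F [-0.4048  0.6154  5.1925] T [0.0628 0.0442 0.0359]
[[-0.9972 -0.0754  0.0018]
 [-0.0754  0.9972 -0.0014]
 [-0.0017 -0.0015 -1.    ]]
q [-0.6734  0.3388 -0.2284  1.0013  0.     -0.7488]
```

View pics/w17.png

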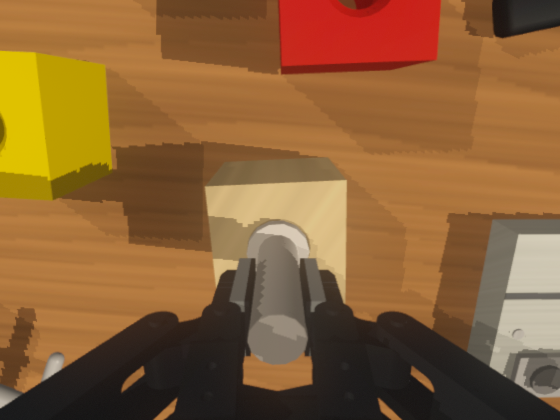

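Call:
{"api": "arm_command", "payload": {"increments": [{"delta_pos": [0, 0, 0], "turn": [0, 0, 0], "jaw": 0.01}, {"delta_pos": [0, 0, 0], "turn": [0, 0, 0], "jaw": 0.01}, {"delta_pos": [0, 0, -0.003], "turn": [0, 0, 0], "jaw": 0.01}, {"delta_pos": [0, 0, -0.008], "turn": [0, 0, 0], "jaw": 0.01}, {"delta_pos": [0, 0, -0.015], "turn": [0, 0, 0], "jaw": 0.01}], "newtons": 60}}

```text
time: 26.55
position: [0.511, -0.3252, 0.1294]
orientation: [[-0.997, -0.075, -0.002], [-0.075, 0.997, 0.001], [0.002, 0.001, -1.0]]
contact_force: [-0.2, 0.1, 0.0]
width: 0.018
```

Call:
{"api": "arm_command", "payload": {"increments": [{"delta_pos": [0, 0, -0.01], "turn": [0, 0, 0], "jaw": 0.01}, {"delta_pos": [0, 0, -0.025], "turn": [0, 0, 0], "jaw": 0.01}, {"delta_pos": [0, 0, -0.045], "turn": [0, 0, 0], "jaw": 0.01}, {"delta_pos": [0, 0, -0.065], "turn": [0, 0, 0], "jaw": 0.01}, {"delta_pos": [0, 0, -0.09], "turn": [0, 0, 0], "jaw": 0.01}]}}

```text
time: 27.05
position: [0.5115, -0.3256, 0.2213]
orientation: [[-0.997, -0.075, -0.0], [-0.075, 0.997, 0.0], [0.0, 0.0, -1.0]]
contact_force: [0.6, -0.2, -0.1]
width: 0.018
```

```bash
python3 - <<'E'
from h import *
s=st();c=snap('wrist','w18.png')
R=np.array(s['orientation']);
print(proj(c,[np.array(s['position'])+R@[0,0,.106]]))
print(plan(list(rail(-45,120,0)[:2])+[.20],.075+np.pi/2))
E
```

```text
t 27.05 pos [ 0.5115 -0.3256  0.2213] w 0.017996634262183713 F [ 0.647  -0.1704 -0.0786] T [-0.0123 -0.0533  0.013 ]
[[-0.9972 -0.0753 -0.0003]
 [-0.0753  0.9972  0.0002]
 [ 0.0003  0.0003 -1.    ]]
q [-0.6735  0.2569 -0.1032  1.2111  0.     -0.7488]
[[277.8908 213.383 ]]
delta [-0.0267  0.4211  0.0246] |d| 0.423 turn [-0.32  0.34  0.02]
(array([-0.0267,  0.4211,  0.0246]), array([-0.3178,  0.3439,  0.024 ]))
```

View pics/w18.png

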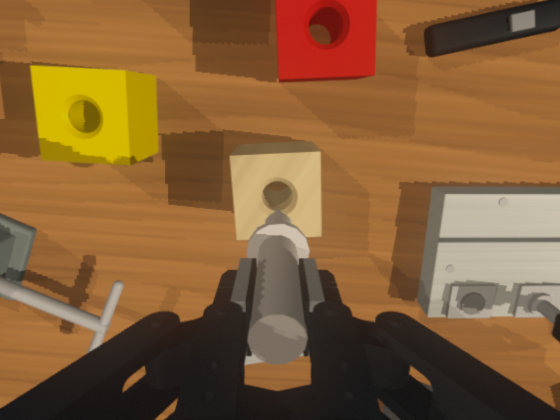

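```bash
python3 - <<'E'
from h import *
a=cv2.imread('pics/w18.png'); cv2.imwrite('pics/w18c.png',cv2.resize(a[170:250,230:330],None,fx=7,fy=7,interpolation=cv2.INTER_NEAREST))
c=snap('wrist'); s=bot.read_state()
print(onz(c,[[277,196]],.07), s['position'])
E
```

```text
[[ 0.51644648 -0.32872879  0.07      ]] [ 0.51414963 -0.32769781  0.22551467]
```

View pics/w18c.png

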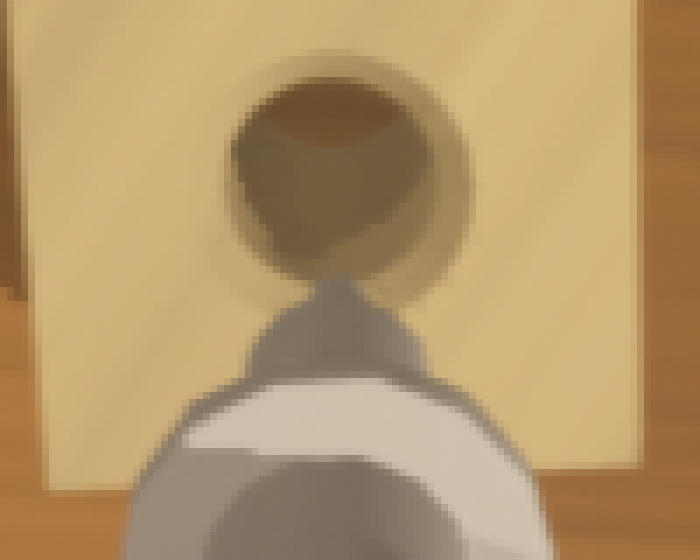

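```bash
python3 - <<'E'
from h import *
s=bot.read_state();c=snap('wrist','w19.png')
R=np.array(s['orientation']);print(s['position'])
for x in (0,.003):
  for L in (.102,.106,.11): print(x,L,proj(c,[np.array(s['position'])+R@[x,0,L]]))
a=cv2.imread('pics/w19.png'); cv2.imwrite('pics/w19c.png',cv2.resize(a[170:250,230:330],None,fx=7,fy=7,interpolation=cv2.INTER_NEAREST))
plan(list(rail(-45,120,0)[:2])+[.20],.075+np.pi/2)
E
```

```text
[ 0.51414963 -0.32769781  0.22551467]
0 0.102 [[277.88154826 215.27852275]]
0 0.106 [[277.8732953  213.42976571]]
0 0.11 [[277.8652933  211.63746084]]
0.003 0.102 [[277.88362338 210.99784475]]
0.003 0.106 [[277.87530564 209.2089997 ]]
0.003 0.11 [[277.86724187 207.47499091]]
delta [-0.0272  0.4206  0.0217] |d| 0.422 turn [-0.24  0.25  0.02]
```

View pics/w19c.png

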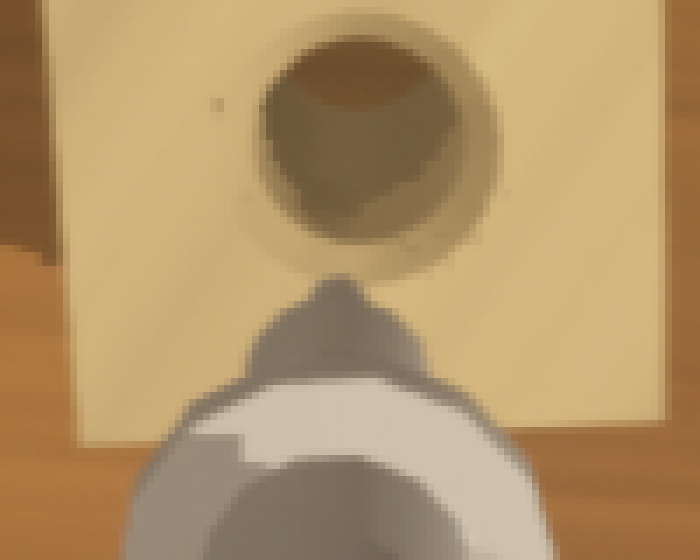

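Call:
{"api": "arm_command", "payload": {"increments": [{"delta_pos": [-0.002, 0.03, 0], "turn": [0, 0, 0], "jaw": 0.01}, {"delta_pos": [-0.005, 0.07, 0], "turn": [0, 0, 0], "jaw": 0.01}, {"delta_pos": [-0.008, 0.115, 0], "turn": [0, 0, 0], "jaw": 0.01}, {"delta_pos": [-0.011, 0.16, 0], "turn": [0, 0, 0], "jaw": 0.01}, {"delta_pos": [-0.014, 0.205, 0], "turn": [0, 0, 0], "jaw": 0.01}]}}

```text
time: 27.7
position: [0.5093, -0.1185, 0.219]
orientation: [[-0.997, -0.075, -0.001], [-0.075, 0.997, 0.001], [0.001, 0.001, -1.0]]
contact_force: [1.4, 1.2, -0.8]
width: 0.0181
```

Call:
{"api": "arm_command", "payload": {"increments": [{"delta_pos": [-0.003, 0.045, 0], "turn": [0, 0, 0], "jaw": 0.01}, {"delta_pos": [-0.006, 0.09, 0], "turn": [0, 0, 0], "jaw": 0.01}, {"delta_pos": [-0.009, 0.135, 0], "turn": [0, 0, 0], "jaw": 0.01}, {"delta_pos": [-0.012, 0.175, 0.005], "turn": [0, 0, 0], "jaw": 0.01}, {"delta_pos": [-0.013, 0.205, 0.01], "turn": [0, 0, 0], "jaw": 0.01}]}}

```text
time: 28.2
position: [0.5069, 0.0874, 0.2092]
orientation: [[-0.997, -0.077, -0.001], [-0.077, 0.997, 0.0], [0.001, 0.0, -1.0]]
contact_force: [0.8, -0.7, -0.9]
width: 0.0181
```

Call:
{"api": "arm_command", "payload": {"increments": [{"delta_pos": [0, 0.01, 0], "turn": [0, 0, 0], "jaw": 0.01}, {"delta_pos": [0, 0.01, 0], "turn": [0, 0, 0], "jaw": 0.01}, {"delta_pos": [0, 0.01, 0], "turn": [0, 0, 0], "jaw": 0.01}, {"delta_pos": [0, 0.01, 0], "turn": [0, 0, 0], "jaw": 0.01}, {"delta_pos": [0, 0.01, 0], "turn": [0, 0, 0], "jaw": 0.01}]}}

```text
time: 28.7
position: [0.5073, 0.0938, 0.2101]
orientation: [[-0.997, -0.073, 0.0], [-0.073, 0.997, -0.0], [-0.0, -0.0, -1.0]]
contact_force: [-0.7, -0.2, -1.6]
width: 0.0181
```

```bash
python3 - <<'E'
from h import *
s=st();c=snap('wrist','w20.png')
plan(list(rail(-45,120,0)[:2])+[.160],.075+np.pi/2)
print(proj(c,[rail(-45,120,30),rail(-45,145,30),rail(-45,0,30),rail(-65,145,30)]))
for n in ('scene','side'):
    c=snap(n,n[:2]+'20.png')
E
```

```text
t 28.7 pos [0.5073 0.0938 0.2101] w 0.018057098782606144 F [-0.7222 -0.246  -1.6358] T [-0.036   0.0604 -0.0233]
[[-0.9973 -0.0734  0.0003]
 [-0.0734  0.9973 -0.0002]
 [-0.0003 -0.0003 -1.    ]]
q [ 0.0577  0.1058 -0.3113  1.1534 -0.0003 -0.0157]
delta [-0.0016  0.0003  0.0501] |d| 0.05 turn [-0.01  0.01 -0.08]
[[278.3335 188.8811]
 [306.9077 188.8418]
 [141.8205 189.1743]
 [307.4216 166.2332]]
```

View pics/w20.png

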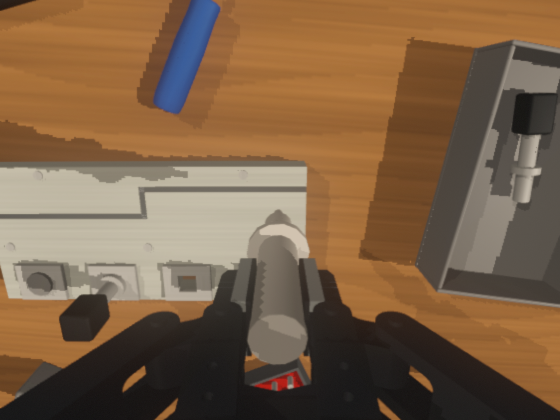

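View pics/sc20.png

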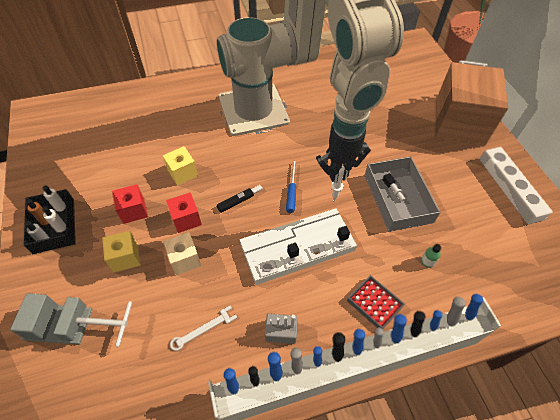

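Call:
{"api": "arm_command", "payload": {"increments": [{"delta_pos": [-0.001, 0, 0.015], "turn": [0, 0, 0], "jaw": 0.01}, {"delta_pos": [-0.002, 0, 0.03], "turn": [0, 0, 0], "jaw": 0.01}, {"delta_pos": [-0.003, 0, 0.045], "turn": [0, 0, 0], "jaw": 0.01}, {"delta_pos": [-0.003, 0, 0.06], "turn": [0, 0, 0], "jaw": 0.01}, {"delta_pos": [-0.003, 0, 0.06], "turn": [0, 0, 0], "jaw": 0.01}]}}

```text
time: 29.35
position: [0.5082, 0.0948, 0.1479]
orientation: [[-0.997, -0.075, -0.005], [-0.075, 0.997, -0.0], [0.005, -0.0, -1.0]]
contact_force: [-0.6, -0.3, -0.3]
width: 0.018
```

```bash
python3 - <<'E'
from h import *
s=st();c=snap('wrist','w21.png')
plan(list(rail(-45,120,0)[:2])+[.135],.075+np.pi/2)
print(proj(c,[rail(-45,120,30),rail(-45,145,30),rail(-45,0,30),rail(-65,145,30)]))
a=cv2.imread('pics/w21.png'); cv2.imwrite('pics/w21c.png',cv2.resize(a[170:250,230:330],None,fx=7,fy=7,interpolation=cv2.INTER_NEAREST))
E
```

```text
t 29.35 pos [0.5082 0.0948 0.1479] w 0.017967381370781726 F [-0.6038 -0.2699 -0.3297] T [ 0.0356  0.0519 -0.0094]
[[-0.9972 -0.0747 -0.0045]
 [-0.0747  0.9972 -0.0004]
 [ 0.0045 -0.     -1.    ]]
q [ 0.0594  0.1631 -0.3857  1.0265 -0.0001 -0.0154]
delta [ 0.0002 -0.0005  0.0141] |d| 0.014 turn [ 0.   -0.15 -0.01]
[[277.1952 209.8166]
 [312.3625 209.8099]
 [109.5334 209.8374]
 [313.1599 182.3102]]
```

View pics/w21c.png

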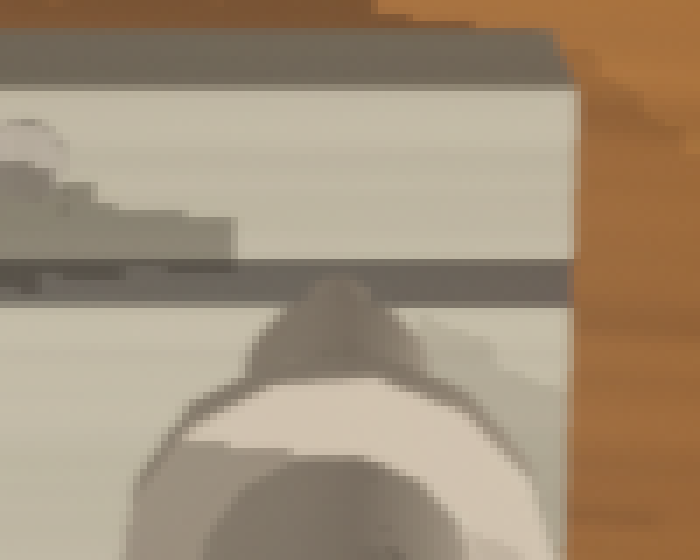

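Call:
{"api": "arm_command", "payload": {"increments": [{"delta_pos": [-0.001, -0.0005, 0.002], "turn": [0, 0, 0], "jaw": 0.01}, {"delta_pos": [-0.002, -0.001, 0.004], "turn": [0, 0, 0], "jaw": 0.01}, {"delta_pos": [-0.002, -0.001, 0.006], "turn": [0, 0, 0], "jaw": 0.01}, {"delta_pos": [-0.002, -0.001, 0.008], "turn": [0, 0, 0], "jaw": 0.01}, {"delta_pos": [-0.002, -0.001, 0.009], "turn": [0, 0, 0], "jaw": 0.01}]}}

```text
time: 29.9
position: [0.5121, 0.0944, 0.1409]
orientation: [[-0.997, -0.075, 0.0], [-0.075, 0.997, -0.0], [-0.0, -0.0, -1.0]]
contact_force: [-0.1, -0.6, -0.3]
width: 0.0182
```

```bash
cat > look.py <<'E'
from h import *
import sys
n=sys.argv[1]
s=st();c=snap('wrist',n+'.png'); s=bot.read_state()
p=np.array(s['position']); 
d=np.array([[np.cos(RAIL[2]),np.sin(RAIL[2])],[-np.sin(RAIL[2]),np.cos(RAIL[2])]])@(p[:2]-RAIL[:2]); print('TCP in rail mm',d*1000, 'z',p[2])
pt=[(-45,120),(-45,0),(-20,0),(-20,-120)]
print(proj(c,[rail(x,y,30) for x,y in pt]).round(1).tolist())
a=cv2.imread('pics/'+n+'.png'); cv2.imwrite('pics/'+n+'c.png',cv2.resize(a[180:240,240:320],None,fx=7,fy=7,interpolation=cv2.INTER_NEAREST))
E
python3 look.py w22
```

```text
t 29.9 pos [0.5121 0.0944 0.1409] w 0.018227346070610332 F [-0.0939 -0.6392 -0.2633] T [ 0.048  -0.0423  0.0045]
[[-0.9972 -0.0753  0.0001]
 [-0.0753  0.9972 -0.    ]
 [-0.0001 -0.     -1.    ]]
q [ 0.0582  0.1733 -0.3897  1.0077 -0.     -0.0172]
TCP in rail mm [-41.9125 119.8073] z 0.14073805744727116
[[278.2, 206.8], [105.2, 206.7], [110.1, 240.2], [-51.0, 239.5]]
```

View pics/w22c.png

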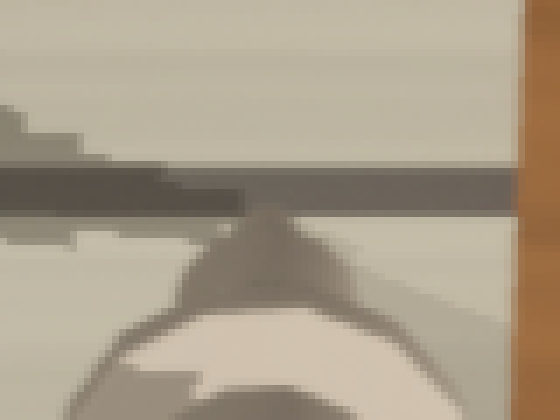

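Call:
{"api": "arm_command", "payload": {"increments": [{"delta_pos": [0.0005, 0, 0.001], "turn": [0, 0, 0], "jaw": 0.01}, {"delta_pos": [0.001, 0, 0.002], "turn": [0, 0, 0], "jaw": 0.01}, {"delta_pos": [0.001, 0, 0.003], "turn": [0, 0, 0], "jaw": 0.01}, {"delta_pos": [0.001, 0, 0.004], "turn": [0, 0, 0], "jaw": 0.01}, {"delta_pos": [0.001, 0, 0.004], "turn": [0, 0, 0], "jaw": 0.01}]}}

```text
time: 30.45
position: [0.511, 0.0943, 0.1368]
orientation: [[-0.997, -0.075, -0.0], [-0.075, 0.997, -0.0], [0.0, 0.0, -1.0]]
contact_force: [0.1, 0.8, -0.6]
width: 0.018
```

```bash
python3 look.py w23
```

```text
t 30.45 pos [0.511  0.0943 0.1368] w 0.017985097678120746 F [ 0.1115  0.7796 -0.6256] T [0.028  0.0464 0.0133]
[[-0.9972 -0.0753 -0.0003]
 [-0.0753  0.9972 -0.    ]
 [ 0.0003  0.     -1.    ]]
q [ 0.0581  0.1757 -0.3965  0.9988  0.     -0.0172]
TCP in rail mm [-42.813  119.8131] z 0.13685054478758307
[[278.2, 210.2], [102.8, 210.1], [107.8, 243.9], [-55.4, 243.1]]
```

View pics/w23c.png

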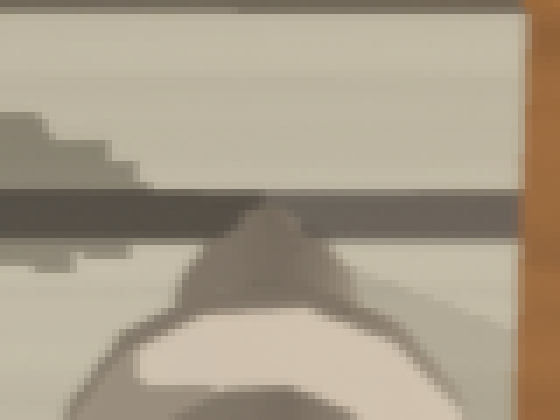

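Call:
{"api": "arm_command", "payload": {"increments": [{"delta_pos": [0, 0, 0.0005], "turn": [0, 0, 0], "jaw": 0.01}, {"delta_pos": [0, 0, 0.001], "turn": [0, 0, 0], "jaw": 0.01}, {"delta_pos": [0, 0, 0.0015], "turn": [0, 0, 0], "jaw": 0.01}, {"delta_pos": [0, 0, 0.0015], "turn": [0, 0, 0], "jaw": 0.01}, {"delta_pos": [0, 0, 0.0015], "turn": [0, 0, 0], "jaw": 0.01}]}}

```text
time: 31.0
position: [0.5115, 0.0944, 0.1361]
orientation: [[-0.997, -0.075, 0.001], [-0.075, 0.997, 0.0], [-0.001, -0.0, -1.0]]
contact_force: [-1.8, -0.2, 5.1]
width: 0.0178
```

```bash
python3 look.py w24
```

```text
t 31.0 pos [0.5115 0.0944 0.1361] w 0.017824194417719916 F [-1.8381 -0.167   5.1448] T [-0.0365  0.2845 -0.0261]
[[-0.9972 -0.0753  0.001 ]
 [-0.0753  0.9972  0.0001]
 [-0.001  -0.     -1.    ]]
q [ 0.0581  0.1765 -0.3972  0.9961  0.     -0.0172]
TCP in rail mm [-42.3273 119.7936] z 0.1360711647301694
[[278.2, 209.5], [102.2, 209.4], [107.3, 243.4], [-56.4, 242.6]]
```

View pics/w24c.png

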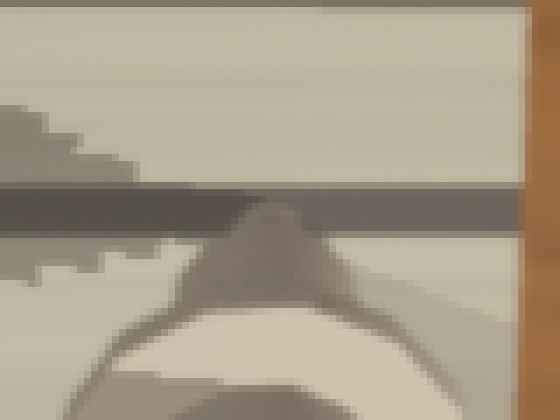

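Call:
{"api": "arm_command", "payload": {"increments": [{"delta_pos": [0.0003, -0.002, -0.0004], "turn": [0, 0, 0], "jaw": 0.01}, {"delta_pos": [0.0003, -0.004, -0.0006], "turn": [0, 0, 0], "jaw": 0.01}, {"delta_pos": [0.0003, -0.006, -0.0006], "turn": [0, 0, 0], "jaw": 0.01}, {"delta_pos": [0.0003, -0.008, -0.0006], "turn": [0, 0, 0], "jaw": 0.01}, {"delta_pos": [0.0003, -0.01, -0.0006], "turn": [0, 0, 0], "jaw": 0.01}]}}

```text
time: 31.55
position: [0.5117, 0.0845, 0.1361]
orientation: [[-0.997, -0.075, 0.0], [-0.075, 0.997, 0.001], [-0.0, 0.001, -1.0]]
contact_force: [-0.8, 1.9, 4.5]
width: 0.0179
```

```bash
python3 look.py w25
```

```text
t 31.55 pos [0.5117 0.0845 0.1361] w 0.017936907297906833 F [-0.8197  1.8852  4.4572] T [0.919  0.0603 0.0039]
[[-0.9972 -0.0754  0.0003]
 [-0.0754  0.9972  0.0009]
 [-0.0004  0.0009 -1.    ]]
q [ 0.0384  0.1744 -0.3998  0.9963  0.0009 -0.037 ]
TCP in rail mm [-42.8706 109.4645] z 0.13612019632485342
[[292.7, 210.3], [116.4, 210.2], [121.1, 244.2], [-43.5, 243.5]]
```

View pics/w25c.png

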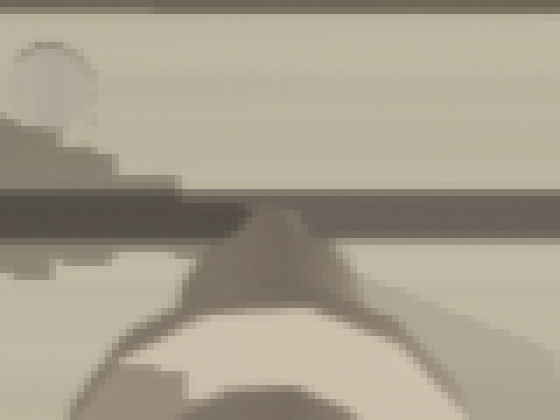

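Call:
{"api": "arm_command", "payload": {"increments": [{"delta_pos": [0, -0.002, -0.0003], "turn": [0, 0, 0], "jaw": 0.01}, {"delta_pos": [0, -0.004, -0.0004], "turn": [0, 0, 0], "jaw": 0.01}, {"delta_pos": [0, -0.006, -0.0004], "turn": [0, 0, 0], "jaw": 0.01}, {"delta_pos": [0, -0.008, -0.0004], "turn": [0, 0, 0], "jaw": 0.01}, {"delta_pos": [0, -0.01, -0.0004], "turn": [0, 0, 0], "jaw": 0.01}]}}

```text
time: 32.1
position: [0.5121, 0.074, 0.1362]
orientation: [[-0.997, -0.075, -0.001], [-0.075, 0.997, -0.0], [0.001, -0.0, -1.0]]
contact_force: [-0.8, 1.9, 2.2]
width: 0.0178
```

Call:
{"api": "arm_command", "payload": {"increments": [{"delta_pos": [0, -0.002, 0], "turn": [0, 0, 0], "jaw": 0.01}, {"delta_pos": [0, -0.004, 0], "turn": [0, 0, 0], "jaw": 0.01}, {"delta_pos": [0, -0.006, 0], "turn": [0, 0, 0], "jaw": 0.01}, {"delta_pos": [0, -0.008, 0], "turn": [0, 0, 0], "jaw": 0.01}, {"delta_pos": [0, -0.01, 0], "turn": [0, 0, 0], "jaw": 0.01}]}}

```text
time: 32.6
position: [0.5129, 0.0641, 0.1363]
orientation: [[-0.997, -0.075, -0.0], [-0.075, 0.997, -0.0], [0.0, -0.0, -1.0]]
contact_force: [0.1, 0.8, 0.8]
width: 0.0182
```

```bash
python3 look.py w26
```

```text
t 32.6 pos [0.5129 0.0641 0.1363] w 0.01824522875618237 F [0.1203 0.8024 0.7784] T [0.1777 0.0224 0.0282]
[[-0.9972 -0.0752 -0.0003]
 [-0.0752  0.9972 -0.0005]
 [ 0.0003 -0.0004 -1.    ]]
q [-0.0006  0.1717 -0.4026  0.9968 -0.0005 -0.0759]
TCP in rail mm [-43.1681  89.2306] z 0.13627138737241895
[[323.0, 210.8], [146.6, 210.7], [150.4, 244.7], [-15.4, 244.0]]
```

View pics/w26.png

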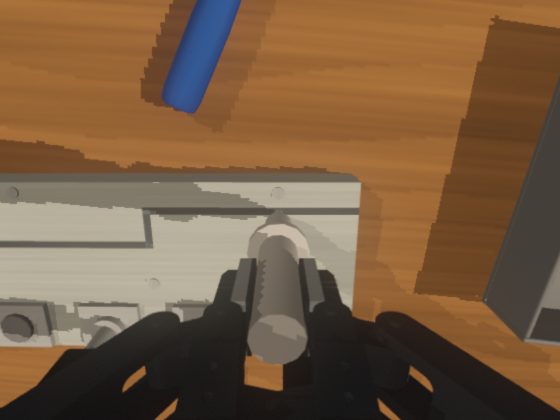

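Call:
{"api": "arm_command", "payload": {"increments": [{"delta_pos": [0, -0.002, 0.0005], "turn": [0, 0, 0], "jaw": 0.01}, {"delta_pos": [0, -0.004, 0.0007], "turn": [0, 0, 0], "jaw": 0.01}, {"delta_pos": [0, -0.006, 0.0007], "turn": [0, 0, 0], "jaw": 0.01}, {"delta_pos": [0, -0.008, 0.0007], "turn": [0, 0, 0], "jaw": 0.01}, {"delta_pos": [0, -0.01, 0.0007], "turn": [0, 0, 0], "jaw": 0.01}]}}

```text
time: 33.15
position: [0.5142, 0.0546, 0.1361]
orientation: [[-0.997, -0.075, 0.001], [-0.075, 0.997, 0.001], [-0.001, 0.001, -1.0]]
contact_force: [-0.6, 4.0, 5.3]
width: 0.0182
```

Call:
{"api": "arm_command", "payload": {"increments": [{"delta_pos": [0, -0.002, 0], "turn": [0, 0, 0], "jaw": 0.01}, {"delta_pos": [0, -0.004, 0], "turn": [0, 0, 0], "jaw": 0.01}, {"delta_pos": [0, -0.006, 0], "turn": [0, 0, 0], "jaw": 0.01}, {"delta_pos": [0, -0.008, 0], "turn": [0, 0, 0], "jaw": 0.01}, {"delta_pos": [0, -0.01, 0], "turn": [0, 0, 0], "jaw": 0.01}]}}

```text
time: 33.65
position: [0.5149, 0.0446, 0.1361]
orientation: [[-0.997, -0.075, 0.001], [-0.075, 0.997, 0.001], [-0.001, 0.001, -1.0]]
contact_force: [-0.3, 3.7, 5.1]
width: 0.0181
```

```bash
python3 look.py w27
```

```text
t 33.65 pos [0.5149 0.0446 0.1361] w 0.018064233866441994 F [-0.2654  3.7327  5.1015] T [1.1797 0.0947 0.0068]
[[-0.9972 -0.0754  0.0008]
 [-0.0754  0.9972  0.0009]
 [-0.0009  0.0009 -1.    ]]
q [-0.0392  0.1711 -0.4039  0.9951  0.0009 -0.1147]
TCP in rail mm [-42.6611  69.4649] z 0.13608027420481889
[[351.7, 210.0], [174.7, 210.0], [177.7, 244.1], [10.1, 243.5]]
```

View pics/w27c.png

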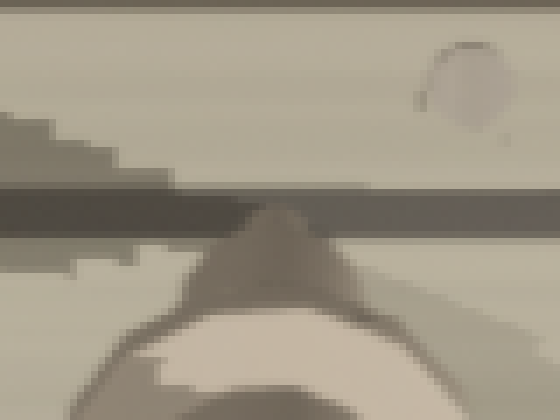

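Call:
{"api": "arm_command", "payload": {"increments": [{"delta_pos": [0, -0.002, 0], "turn": [0, 0, 0], "jaw": 0.01}, {"delta_pos": [0, -0.004, 0], "turn": [0, 0, 0], "jaw": 0.01}, {"delta_pos": [0, -0.006, 0], "turn": [0, 0, 0], "jaw": 0.01}, {"delta_pos": [0, -0.008, 0], "turn": [0, 0, 0], "jaw": 0.01}, {"delta_pos": [0, -0.01, 0], "turn": [0, 0, 0], "jaw": 0.01}]}}

```text
time: 34.2
position: [0.5156, 0.0347, 0.1361]
orientation: [[-0.997, -0.075, 0.001], [-0.075, 0.997, 0.001], [-0.001, 0.001, -1.0]]
contact_force: [-0.5, 5.1, 5.1]
width: 0.0179
```

Call:
{"api": "arm_command", "payload": {"increments": [{"delta_pos": [0.0002, -0.002, 0], "turn": [0, 0, 0], "jaw": 0.01}, {"delta_pos": [0.0002, -0.004, 0], "turn": [0, 0, 0], "jaw": 0.01}, {"delta_pos": [0.0002, -0.006, 0], "turn": [0, 0, 0], "jaw": 0.01}, {"delta_pos": [0.0002, -0.008, 0], "turn": [0, 0, 0], "jaw": 0.01}, {"delta_pos": [0.0002, -0.01, 0], "turn": [0, 0, 0], "jaw": 0.01}]}}

```text
time: 34.7
position: [0.5162, 0.0247, 0.1361]
orientation: [[-0.997, -0.075, 0.001], [-0.075, 0.997, 0.001], [-0.001, 0.001, -1.0]]
contact_force: [-0.1, 4.7, 5.6]
width: 0.0182
```

```bash
python3 look.py w28
```

```text
t 34.7 pos [0.5162 0.0247 0.1361] w 0.01823662357178459 F [-0.08    4.6682  5.5516] T [ 1.3558  0.0517 -0.0077]
[[-0.9972 -0.0754  0.0007]
 [-0.0754  0.9972  0.001 ]
 [-0.0007  0.001  -1.    ]]
q [-0.0779  0.171  -0.404   0.9952  0.0011 -0.1534]
TCP in rail mm [-42.9216  49.5519] z 0.1360610465864431
[[380.9, 210.4], [204.0, 210.4], [206.2, 244.5], [37.4, 244.0]]
```

View pics/w28c.png

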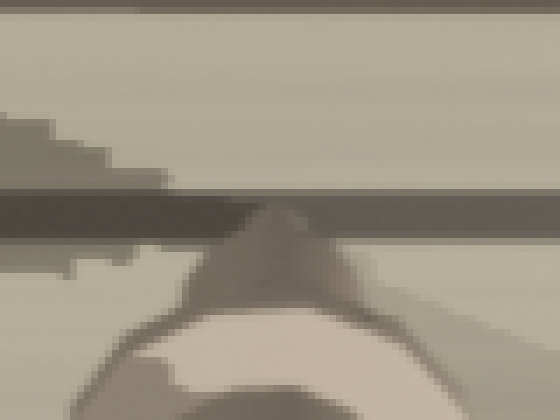

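Call:
{"api": "arm_command", "payload": {"increments": [{"delta_pos": [0, -0.002, -0.0003], "turn": [0, 0, 0], "jaw": 0.01}, {"delta_pos": [0, -0.004, -0.0003], "turn": [0, 0, 0], "jaw": 0.01}, {"delta_pos": [0, -0.006, -0.0003], "turn": [0, 0, 0], "jaw": 0.01}, {"delta_pos": [0, -0.008, -0.0003], "turn": [0, 0, 0], "jaw": 0.01}, {"delta_pos": [0, -0.01, -0.0003], "turn": [0, 0, 0], "jaw": 0.01}]}}

```text
time: 35.25
position: [0.5166, 0.0145, 0.1361]
orientation: [[-0.997, -0.075, 0.0], [-0.075, 0.997, 0.0], [-0.0, 0.0, -1.0]]
contact_force: [-0.4, 3.8, 4.6]
width: 0.0179
```

Call:
{"api": "arm_command", "payload": {"increments": [{"delta_pos": [0, -0.002, 0], "turn": [0, 0, 0], "jaw": 0.01}, {"delta_pos": [0, -0.004, 0], "turn": [0, 0, 0], "jaw": 0.01}, {"delta_pos": [0, -0.006, 0], "turn": [0, 0, 0], "jaw": 0.01}, {"delta_pos": [0, -0.008, 0], "turn": [0, 0, 0], "jaw": 0.01}, {"delta_pos": [0, -0.01, 0], "turn": [0, 0, 0], "jaw": 0.01}]}}

```text
time: 35.75
position: [0.5173, 0.0045, 0.1361]
orientation: [[-0.997, -0.075, -0.0], [-0.075, 0.997, 0.0], [0.0, 0.0, -1.0]]
contact_force: [0.2, 5.1, 4.7]
width: 0.0182
```

Call:
{"api": "arm_command", "payload": {"increments": [{"delta_pos": [0, -0.002, 0], "turn": [0, 0, 0], "jaw": 0.01}, {"delta_pos": [0, -0.004, 0], "turn": [0, 0, 0], "jaw": 0.01}, {"delta_pos": [0, -0.006, 0], "turn": [0, 0, 0], "jaw": 0.01}, {"delta_pos": [0, -0.008, 0], "turn": [0, 0, 0], "jaw": 0.01}, {"delta_pos": [0, -0.01, 0], "turn": [0, 0, 0], "jaw": 0.01}]}}

```text
time: 36.25
position: [0.518, -0.0054, 0.1361]
orientation: [[-0.997, -0.075, -0.0], [-0.075, 0.997, 0.0], [0.0, 0.001, -1.0]]
contact_force: [-1.4, 3.8, 4.7]
width: 0.0183
```

```bash
python3 look.py w29
```

```text
t 36.25 pos [ 0.518  -0.0054  0.1361] w 0.01827984803211262 F [-1.4034  3.7902  4.6931] T [1.296  0.0592 0.0144]
[[-0.9972 -0.0754 -0.0002]
 [-0.0754  0.9972  0.0005]
 [ 0.0002  0.0005 -1.    ]]
q [-0.1355  0.1738 -0.4006  0.9967  0.0005 -0.2109]
TCP in rail mm [-43.3038  19.4092] z 0.13607588716807442
[[425.0, 211.1], [248.6, 211.0], [249.4, 245.2], [79.4, 244.8]]
```

View pics/w29c.png

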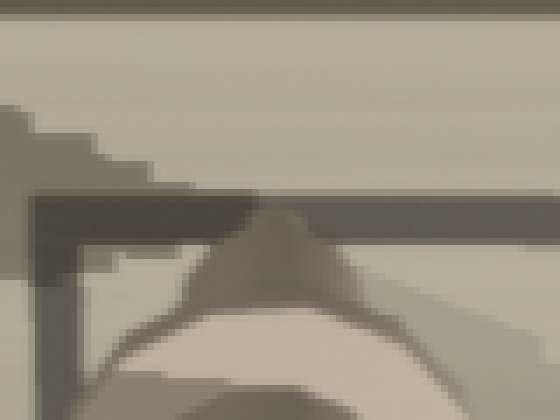

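Call:
{"api": "arm_command", "payload": {"increments": [{"delta_pos": [0, -0.002, 0], "turn": [0, 0, 0], "jaw": 0.01}, {"delta_pos": [0, -0.004, 0], "turn": [0, 0, 0], "jaw": 0.01}, {"delta_pos": [0, -0.006, 0], "turn": [0, 0, 0], "jaw": 0.01}, {"delta_pos": [0, -0.008, 0], "turn": [0, 0, 0], "jaw": 0.01}, {"delta_pos": [0, -0.01, 0], "turn": [0, 0, 0], "jaw": 0.01}]}}

```text
time: 36.8
position: [0.5187, -0.0153, 0.1361]
orientation: [[-0.997, -0.075, -0.0], [-0.075, 0.997, 0.001], [0.0, 0.001, -1.0]]
contact_force: [-0.6, 4.1, 5.1]
width: 0.0181
```

Call:
{"api": "arm_command", "payload": {"increments": [{"delta_pos": [0, -0.002, 0], "turn": [0, 0, 0], "jaw": 0.01}, {"delta_pos": [0, -0.004, 0], "turn": [0, 0, 0], "jaw": 0.01}, {"delta_pos": [0, -0.006, 0], "turn": [0, 0, 0], "jaw": 0.01}, {"delta_pos": [0, -0.008, 0], "turn": [0, 0, 0], "jaw": 0.01}, {"delta_pos": [0, -0.01, 0], "turn": [0, 0, 0], "jaw": 0.01}]}}

```text
time: 37.3
position: [0.5195, -0.0253, 0.1361]
orientation: [[-0.997, -0.075, -0.0], [-0.075, 0.997, 0.001], [0.0, 0.001, -1.0]]
contact_force: [-0.8, 4.7, 5.6]
width: 0.0177
```

```bash
python3 look.py w30
```

```text
t 37.3 pos [ 0.5195 -0.0253  0.1361] w 0.017650083218486268 F [-0.8223  4.6682  5.6067] T [1.2946 0.0777 0.0112]
[[-0.9972 -0.0754 -0.0003]
 [-0.0754  0.9972  0.0006]
 [ 0.0003  0.0007 -1.    ]]
q [-0.1733  0.1773 -0.3963  0.9976  0.0006 -0.2488]
TCP in rail mm [-43.3765  -0.5049] z 0.1360430145462834
[[453.8, 211.2], [278.0, 211.2], [278.0, 245.3], [107.2, 245.0]]
```

View pics/w30c.png

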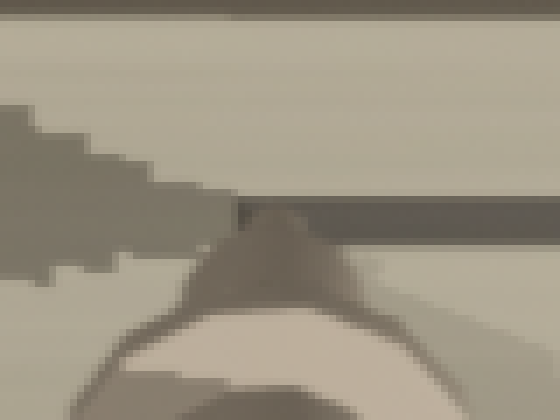

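Call:
{"api": "arm_command", "payload": {"increments": [{"delta_pos": [0, -0.0013, 0], "turn": [0, 0, 0], "jaw": 0.01}, {"delta_pos": [0, -0.0013, 0], "turn": [0, 0, 0], "jaw": 0.01}, {"delta_pos": [-0.002, -0.0011, 0], "turn": [0, 0, 0], "jaw": 0.01}, {"delta_pos": [-0.004, -0.001, 0], "turn": [0, 0, 0], "jaw": 0.01}, {"delta_pos": [-0.006, -0.001, 0], "turn": [0, 0, 0], "jaw": 0.01}]}}

```text
time: 37.85
position: [0.5227, -0.0265, 0.1358]
orientation: [[-0.997, -0.075, -0.007], [-0.075, 0.997, -0.002], [0.007, -0.001, -1.0]]
contact_force: [-6.3, 2.7, 11.9]
width: 0.0182
```

```bash
python3 look.py w31
```

```text
t 37.85 pos [ 0.5227 -0.0265  0.1358] w 0.01821650197045309 F [-6.329   2.7457 11.9238] T [ 0.716   2.0891 -0.0319]
[[-0.9972 -0.075  -0.0067]
 [-0.075   0.9972 -0.0019]
 [ 0.0069 -0.0014 -1.    ]]
q [-0.1725  0.1871 -0.3848  1.0052 -0.003  -0.2475]
TCP in rail mm [-40.2015  -1.5607] z 0.1358041104184479
[[457.0, 207.8], [280.4, 207.7], [280.3, 242.2], [108.9, 241.8]]
```

View pics/w31c.png

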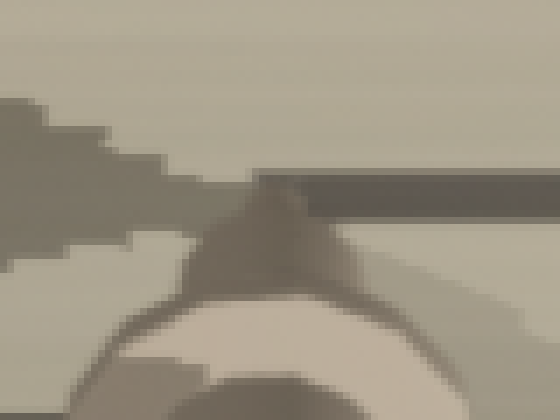

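Call:
{"api": "arm_command", "payload": {"increments": [{"delta_pos": [0.001, 0, 0], "turn": [0, 0, 0], "jaw": 0.01}, {"delta_pos": [0.002, 0, -0.0003], "turn": [0, 0, 0], "jaw": 0.01}, {"delta_pos": [0.002, 0, -0.0006], "turn": [0, 0, 0], "jaw": 0.01}, {"delta_pos": [0.002, 0, -0.0009], "turn": [0, 0, 0], "jaw": 0.01}, {"delta_pos": [0.002, 0, -0.0009], "turn": [0, 0, 0], "jaw": 0.01}]}}

```text
time: 38.4
position: [0.5216, -0.0266, 0.1361]
orientation: [[-0.997, -0.075, -0.005], [-0.075, 0.997, -0.002], [0.005, -0.001, -1.0]]
contact_force: [-3.3, 1.1, 4.8]
width: 0.0183
```

```bash
python3 look.py w32
```

```text
t 38.4 pos [ 0.5216 -0.0266  0.1361] w 0.01828649457652166 F [-3.2812  1.144   4.8497] T [ 0.4056  1.0507 -0.0499]
[[-0.9972 -0.0749 -0.0045]
 [-0.0749  0.9972 -0.0016]
 [ 0.0047 -0.0012 -1.    ]]
q [-0.1735  0.1836 -0.3886  1.0029 -0.0023 -0.2485]
TCP in rail mm [-40.9783  -1.7285] z 0.1361346129577162
[[456.7, 208.9], [280.5, 208.9], [280.4, 243.2], [109.4, 242.9]]
```

View pics/w32c.png

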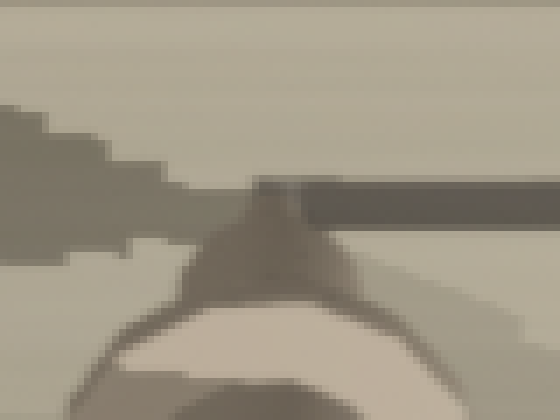

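Call:
{"api": "arm_command", "payload": {"increments": [{"delta_pos": [-0.0015, 0, -0.0003], "turn": [0, 0, 0], "jaw": 0.01}, {"delta_pos": [-0.003, 0, -0.0006], "turn": [0, 0, 0], "jaw": 0.01}, {"delta_pos": [-0.0045, 0, -0.0008], "turn": [0, 0, 0], "jaw": 0.01}, {"delta_pos": [-0.006, 0, -0.0009], "turn": [0, 0, 0], "jaw": 0.01}, {"delta_pos": [-0.0075, 0, -0.001], "turn": [0, 0, 0], "jaw": 0.01}]}}

```text
time: 38.95
position: [0.5316, -0.0256, 0.1379]
orientation: [[-0.997, -0.075, 0.0], [-0.075, 0.997, -0.0], [-0.0, -0.0, -1.0]]
contact_force: [1.0, 1.1, -0.0]
width: 0.0182
```

```bash
python3 look.py w33
```

```text
t 38.95 pos [ 0.5316 -0.0256  0.1379] w 0.01818333810815629 F [ 1.0265  1.1173 -0.0272] T [0.004  0.0238 0.0272]
[[-0.9972 -0.0753  0.0004]
 [-0.0753  0.9972 -0.0003]
 [-0.0003 -0.0004 -1.    ]]
q [-0.1695  0.1954 -0.3695  1.0055 -0.0003 -0.2448]
TCP in rail mm [-31.065   -1.3667] z 0.13797508852661408
[[457.1, 193.3], [280.0, 193.1], [279.9, 228.1], [107.9, 227.8]]
```

View pics/w33c.png

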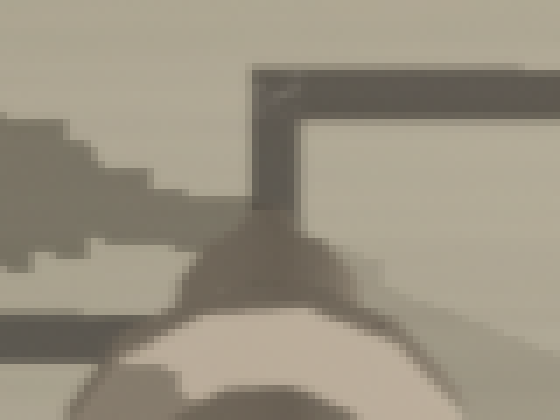

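Call:
{"api": "arm_command", "payload": {"increments": [{"delta_pos": [0.001, 0, -0.002], "turn": [0, 0, 0], "jaw": 0.01}, {"delta_pos": [0.005, 0.0005, -0.003], "turn": [0, 0, 0], "jaw": 0.01}, {"delta_pos": [0.009, 0.0005, -0.003], "turn": [0, 0, 0], "jaw": 0.01}, {"delta_pos": [0.0125, 0.0005, -0.003], "turn": [0, 0, 0], "jaw": 0.01}, {"delta_pos": [0.0125, 0.0005, -0.003], "turn": [0, 0, 0], "jaw": 0.01}]}}

```text
time: 39.5
position: [0.5178, -0.0259, 0.1408]
orientation: [[-0.997, -0.075, -0.001], [-0.075, 0.997, 0.0], [0.001, 0.0, -1.0]]
contact_force: [0.0, 0.2, -0.4]
width: 0.018
```

```bash
python3 look.py w34
```

```text
t 39.5 pos [ 0.5178 -0.0259  0.1408] w 0.017950651986300758 F [ 0.0224  0.2424 -0.3544] T [ 0.0504 -0.0265  0.0306]
[[-0.9972 -0.0751 -0.0007]
 [-0.0751  0.9972  0.0001]
 [ 0.0007  0.0001 -1.    ]]
q [-0.1747  0.1699 -0.394   1.0075 -0.     -0.2499]
TCP in rail mm [-44.6757  -0.6544] z 0.14091389916350733
[[451.0, 211.5], [278.7, 211.5], [278.7, 245.0], [111.3, 244.7]]
```

View pics/w34c.png

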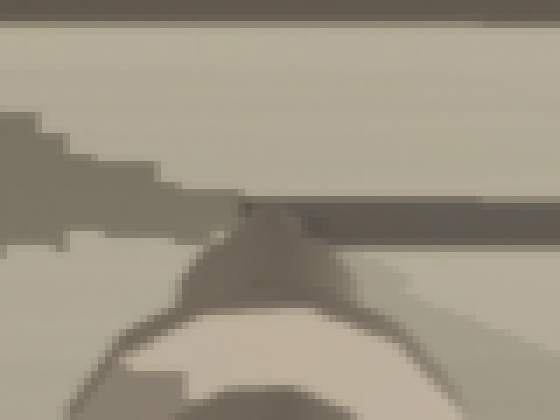

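Call:
{"api": "arm_command", "payload": {"increments": [{"delta_pos": [-0.0005, -0.0005, 0.001], "turn": [0, 0, 0], "jaw": 0.01}, {"delta_pos": [-0.001, -0.001, 0.002], "turn": [0, 0, 0], "jaw": 0.01}, {"delta_pos": [-0.0013, -0.001, 0.003], "turn": [0, 0, 0], "jaw": 0.01}, {"delta_pos": [-0.0015, -0.001, 0.0038], "turn": [0, 0, 0], "jaw": 0.01}, {"delta_pos": [-0.0015, -0.001, 0.0042], "turn": [0, 0, 0], "jaw": 0.01}]}}

```text
time: 40.05
position: [0.5203, -0.0268, 0.1366]
orientation: [[-0.997, -0.075, -0.0], [-0.075, 0.997, 0.0], [0.0, 0.0, -1.0]]
contact_force: [-0.5, -0.4, -0.0]
width: 0.018
```

```bash
python3 look.py w35
```

```text
t 40.05 pos [ 0.5203 -0.0268  0.1366] w 0.01796166400948484 F [-0.4916 -0.3671 -0.0454] T [-0.0054 -0.01   -0.0484]
[[-0.9972 -0.0753 -0.0002]
 [-0.0753  0.9972  0.    ]
 [ 0.0002  0.     -1.    ]]
q [-0.1756  0.1782 -0.394   0.9988 -0.     -0.2509]
TCP in rail mm [-42.7514  -1.683 ] z 0.13651954692906343
[[456.0, 210.0], [280.4, 210.0], [280.3, 244.1], [109.7, 243.8]]
```

View pics/w35c.png

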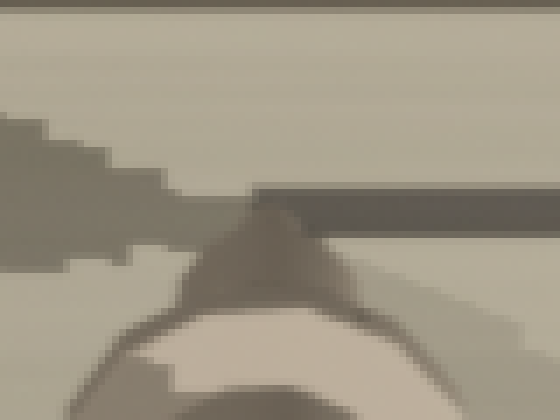

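Call:
{"api": "arm_command", "payload": {"increments": [{"delta_pos": [0, 0, 0.0005], "turn": [0, 0, 0], "jaw": 0.01}, {"delta_pos": [0, 0, 0.0009], "turn": [0, 0, 0], "jaw": 0.01}, {"delta_pos": [-0.0007, 0, 0.0009], "turn": [0, 0, 0], "jaw": 0.01}, {"delta_pos": [-0.0014, 0, 0.0009], "turn": [0, 0, 0], "jaw": 0.01}, {"delta_pos": [-0.002, 0, 0.0009], "turn": [0, 0, 0], "jaw": 0.01}]}}

```text
time: 40.6
position: [0.5216, -0.0267, 0.136]
orientation: [[-0.997, -0.075, -0.001], [-0.075, 0.997, -0.0], [0.001, -0.0, -1.0]]
contact_force: [-3.9, 0.2, 5.4]
width: 0.0183
```

Call:
{"api": "arm_command", "payload": {"increments": [{"delta_pos": [-0.001, 0, -0.0003], "turn": [0, 0, 0], "jaw": 0.01}, {"delta_pos": [-0.002, 0, -0.0005], "turn": [0, 0, 0], "jaw": 0.01}, {"delta_pos": [-0.003, 0, -0.0005], "turn": [0, 0, 0], "jaw": 0.01}, {"delta_pos": [-0.004, 0, -0.0005], "turn": [0, 0, 0], "jaw": 0.01}, {"delta_pos": [-0.005, 0, -0.0005], "turn": [0, 0, 0], "jaw": 0.01}]}}

```text
time: 41.1
position: [0.5274, -0.0263, 0.1362]
orientation: [[-0.997, -0.075, 0.0], [-0.075, 0.997, 0.0], [-0.0, 0.0, -1.0]]
contact_force: [-1.6, 0.0, 1.4]
width: 0.0179
```

```bash
python3 look.py w36
```

```text
t 41.1 pos [ 0.5274 -0.0263  0.1362] w 0.01793293365909882 F [-1.6329  0.0013  1.4122] T [-0.0838  0.6237 -0.0025]
[[-0.9972 -0.0753  0.0001]
 [-0.0753  0.9972  0.0001]
 [-0.0001  0.0001 -1.    ]]
q [-0.1722  0.1903 -0.38    1.0005  0.0001 -0.2476]
TCP in rail mm [-35.1966  -1.6921] z 0.13623405499946856
[[457.8, 200.0], [280.5, 199.9], [280.3, 234.6], [108.1, 234.4]]
```

View pics/w36c.png

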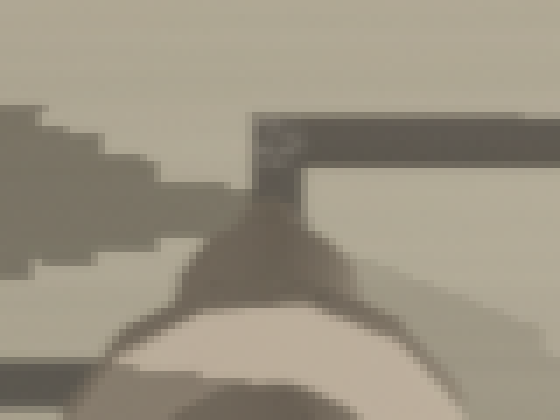

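Call:
{"api": "arm_command", "payload": {"increments": [{"delta_pos": [-0.0015, 0, 0.0003], "turn": [0, 0, 0], "jaw": 0.01}, {"delta_pos": [-0.003, 0, 0.0003], "turn": [0, 0, 0], "jaw": 0.01}, {"delta_pos": [-0.0045, 0, 0.0003], "turn": [0, 0, 0], "jaw": 0.01}, {"delta_pos": [-0.006, 0, 0.0003], "turn": [0, 0, 0], "jaw": 0.01}, {"delta_pos": [-0.0075, 0, 0.0003], "turn": [0, 0, 0], "jaw": 0.01}]}}

```text
time: 41.65
position: [0.5339, -0.0257, 0.1361]
orientation: [[-0.997, -0.075, -0.002], [-0.075, 0.997, -0.0], [0.002, -0.0, -1.0]]
contact_force: [-3.5, -0.1, 5.2]
width: 0.018
```

```bash
python3 look.py w37
```

```text
t 41.65 pos [ 0.5339 -0.0257  0.1361] w 0.018031854371180985 F [-3.4506 -0.0915  5.2337] T [-0.1116  1.2842  0.0373]
[[-0.9972 -0.0753 -0.0019]
 [-0.0753  0.9972 -0.0003]
 [ 0.0019 -0.0001 -1.    ]]
q [-0.1688  0.2025 -0.3648  1.0052 -0.0006 -0.2441]
TCP in rail mm [-28.5334  -1.6925] z 0.13611706019175035
[[459.2, 190.9], [280.5, 190.7], [280.4, 226.1], [106.7, 225.9]]
```

View pics/w37c.png

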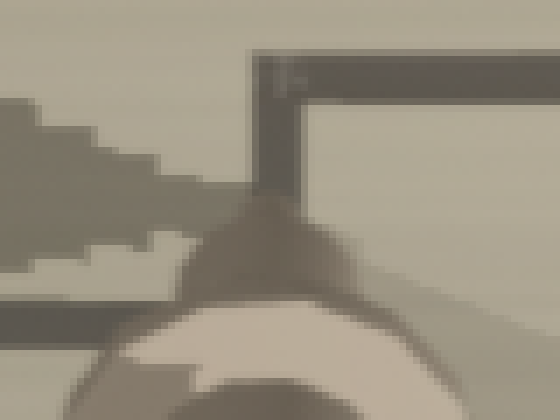

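Call:
{"api": "arm_command", "payload": {"increments": [{"delta_pos": [-0.0015, 0, -0.0003], "turn": [0, 0, 0], "jaw": 0.01}, {"delta_pos": [-0.003, 0, -0.0003], "turn": [0, 0, 0], "jaw": 0.01}, {"delta_pos": [-0.0045, 0, -0.0003], "turn": [0, 0, 0], "jaw": 0.01}, {"delta_pos": [-0.006, 0, -0.0003], "turn": [0, 0, 0], "jaw": 0.01}, {"delta_pos": [-0.0075, 0, -0.0003], "turn": [0, 0, 0], "jaw": 0.01}]}}

```text
time: 42.2
position: [0.5424, -0.0251, 0.1363]
orientation: [[-0.997, -0.075, 0.0], [-0.075, 0.997, 0.0], [-0.0, 0.0, -1.0]]
contact_force: [-0.3, 0.8, 0.9]
width: 0.0182
```

```bash
python3 look.py w38
```

```text
t 42.2 pos [ 0.5424 -0.0251  0.1363] w 0.01822162986849907 F [-0.2641  0.77    0.8629] T [-0.0727  0.3258  0.0088]
[[-0.9972 -0.0753  0.0001]
 [-0.0753  0.9972  0.    ]
 [-0.0001  0.     -1.    ]]
q [-0.1654  0.2152 -0.3483  1.0073  0.     -0.2408]
TCP in rail mm [-20.1637  -1.7219] z 0.13633005159959372
[[461.0, 178.3], [280.5, 177.9], [280.4, 214.0], [105.1, 213.9]]
```

View pics/w38c.png

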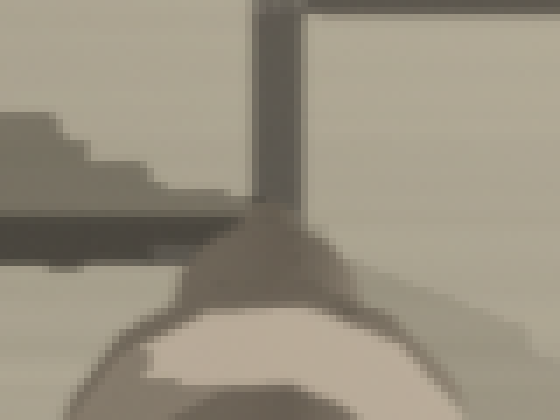

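Call:
{"api": "arm_command", "payload": {"increments": [{"delta_pos": [-0.001, 0, 0.0004], "turn": [0, 0, 0], "jaw": 0.01}, {"delta_pos": [-0.002, 0, 0.0006], "turn": [0, 0, 0], "jaw": 0.01}, {"delta_pos": [-0.0022, 0, 0.0006], "turn": [0, 0, 0], "jaw": 0.01}, {"delta_pos": [-0.0022, -0.0015, 0.0006], "turn": [0, 0, 0], "jaw": 0.01}, {"delta_pos": [-0.0022, -0.003, 0.0006], "turn": [0, 0, 0], "jaw": 0.01}]}}

```text
time: 42.75
position: [0.544, -0.0266, 0.1361]
orientation: [[-0.997, -0.076, -0.001], [-0.076, 0.997, 0.004], [0.001, 0.004, -1.0]]
contact_force: [-3.1, 4.1, 4.9]
width: 0.018
```

```bash
python3 look.py w39
```

```text
t 42.75 pos [ 0.544  -0.0266  0.1361] w 0.01796185625165755 F [-3.0665  4.147   4.9073] T [ 1.073   0.7939 -0.0248]
[[-0.9971 -0.0758 -0.0009]
 [-0.0758  0.9971  0.004 ]
 [ 0.0006  0.004  -1.    ]]
q [-0.1694  0.219  -0.3439  1.0094  0.0038 -0.2453]
TCP in rail mm [-18.7581  -3.5171] z 0.1360902909523234
[[462.8, 176.0], [282.2, 175.8], [282.1, 212.0], [106.0, 212.0]]
```

View pics/w39c.png

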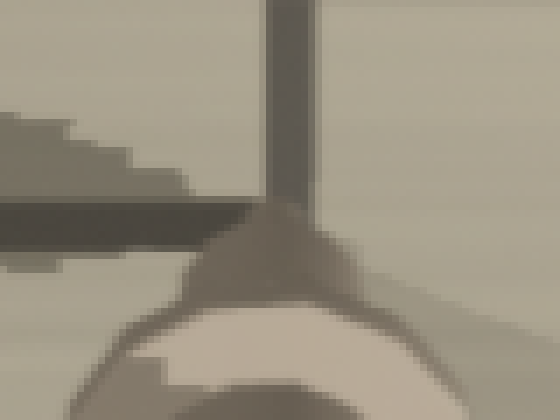

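Call:
{"api": "arm_command", "payload": {"increments": [{"delta_pos": [-0.0002, -0.002, 0], "turn": [0, 0, 0], "jaw": 0.01}, {"delta_pos": [-0.0004, -0.004, 0], "turn": [0, 0, 0], "jaw": 0.01}, {"delta_pos": [-0.0006, -0.006, -0.0001], "turn": [0, 0, 0], "jaw": 0.01}, {"delta_pos": [-0.0006, -0.008, -0.0002], "turn": [0, 0, 0], "jaw": 0.01}, {"delta_pos": [-0.0006, -0.01, -0.0002], "turn": [0, 0, 0], "jaw": 0.01}]}}

```text
time: 43.3
position: [0.5466, -0.038, 0.1362]
orientation: [[-0.997, -0.075, 0.001], [-0.075, 0.997, 0.0], [-0.001, 0.0, -1.0]]
contact_force: [-0.7, 3.0, 4.0]
width: 0.0183
```

```bash
python3 look.py w40
```

```text
t 43.3 pos [ 0.5466 -0.038   0.1362] w 0.018255872981756228 F [-0.7302  3.0259  3.9872] T [0.9273 0.0543 0.0197]
[[-0.9972 -0.0753  0.0013]
 [-0.0753  0.9972  0.0003]
 [-0.0013  0.0002 -1.    ]]
q [-0.1877  0.2227 -0.3389  1.008   0.0006 -0.2631]
TCP in rail mm [-17.3105 -15.2196] z 0.13613463167434173
[[481.3, 173.4], [300.5, 173.0], [299.8, 209.3], [123.4, 209.3]]
```

View pics/w40c.png

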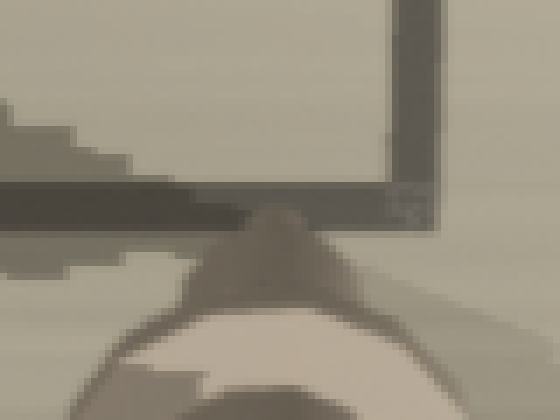

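Call:
{"api": "arm_command", "payload": {"increments": [{"delta_pos": [0.0003, -0.002, 0], "turn": [0, 0, 0], "jaw": 0.01}, {"delta_pos": [0.0006, -0.004, 0], "turn": [0, 0, 0], "jaw": 0.01}, {"delta_pos": [0.0009, -0.006, 0], "turn": [0, 0, 0], "jaw": 0.01}, {"delta_pos": [0.0009, -0.008, 0], "turn": [0, 0, 0], "jaw": 0.01}, {"delta_pos": [0.0009, -0.01, 0], "turn": [0, 0, 0], "jaw": 0.01}]}}

```text
time: 43.85
position: [0.5459, -0.0478, 0.1361]
orientation: [[-0.997, -0.075, 0.0], [-0.075, 0.997, 0.001], [-0.0, 0.001, -1.0]]
contact_force: [0.2, 2.9, 5.0]
width: 0.0178
```

```bash
python3 look.py w41
```

```text
t 43.85 pos [ 0.5459 -0.0478  0.1361] w 0.01783612216865237 F [0.1736 2.9276 4.9936] T [ 1.2011  0.0198 -0.0213]
[[-0.9972 -0.0754  0.0002]
 [-0.0754  0.9972  0.0007]
 [-0.0003  0.0007 -1.    ]]
q [-0.2058  0.2236 -0.3379  1.0092  0.0007 -0.2813]
TCP in rail mm [-18.7439 -25.0674] z 0.13609625040476342
[[495.2, 175.8], [315.3, 175.4], [314.1, 211.6], [137.7, 211.5]]
```

View pics/w41c.png

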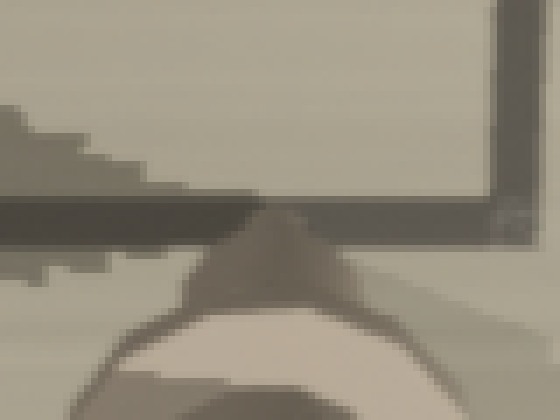

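Call:
{"api": "arm_command", "payload": {"increments": [{"delta_pos": [0, -0.002, -0.0001], "turn": [0, 0, 0], "jaw": 0.01}, {"delta_pos": [0, -0.004, -0.0002], "turn": [0, 0, 0], "jaw": 0.01}, {"delta_pos": [0, -0.006, -0.0002], "turn": [0, 0, 0], "jaw": 0.01}, {"delta_pos": [0, -0.008, -0.0002], "turn": [0, 0, 0], "jaw": 0.01}, {"delta_pos": [0, -0.01, -0.0002], "turn": [0, 0, 0], "jaw": 0.01}]}}

```text
time: 44.4
position: [0.5464, -0.058, 0.1361]
orientation: [[-0.997, -0.075, -0.0], [-0.075, 0.997, 0.0], [0.0, 0.0, -1.0]]
contact_force: [-0.6, 3.1, 4.7]
width: 0.0184
```

Call:
{"api": "arm_command", "payload": {"increments": [{"delta_pos": [0, -0.002, 0], "turn": [0, 0, 0], "jaw": 0.01}, {"delta_pos": [0, -0.004, 0], "turn": [0, 0, 0], "jaw": 0.01}, {"delta_pos": [0, -0.006, 0], "turn": [0, 0, 0], "jaw": 0.01}, {"delta_pos": [0, -0.008, 0], "turn": [0, 0, 0], "jaw": 0.01}, {"delta_pos": [0, -0.01, 0], "turn": [0, 0, 0], "jaw": 0.01}]}}

```text
time: 44.9
position: [0.5471, -0.0679, 0.1361]
orientation: [[-0.997, -0.075, -0.0], [-0.075, 0.997, 0.0], [0.0, 0.0, -1.0]]
contact_force: [-0.8, 4.0, 5.5]
width: 0.0183
```

```bash
python3 look.py w42
```

```text
t 44.9 pos [ 0.5471 -0.0679  0.1361] w 0.018319560878021002 F [-0.8009  3.9583  5.4648] T [ 1.2091  0.0791 -0.0437]
[[-0.9972 -0.0754 -0.0004]
 [-0.0754  0.9972  0.0003]
 [ 0.0004  0.0004 -1.    ]]
q [-0.2408  0.2296 -0.3302  1.0115  0.0002 -0.3163]
TCP in rail mm [-18.9938 -45.1908] z 0.13607118176234678
[[524.6, 176.4], [345.8, 175.9], [343.7, 212.0], [167.1, 212.0]]
```

View pics/w42c.png

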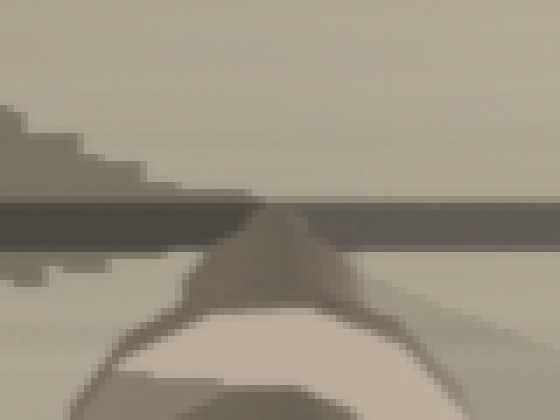

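Call:
{"api": "arm_command", "payload": {"increments": [{"delta_pos": [-0.0002, -0.002, -0.0002], "turn": [0, 0, 0], "jaw": 0.01}, {"delta_pos": [-0.0004, -0.004, -0.0002], "turn": [0, 0, 0], "jaw": 0.01}, {"delta_pos": [-0.0004, -0.006, -0.0002], "turn": [0, 0, 0], "jaw": 0.01}, {"delta_pos": [-0.0004, -0.008, -0.0002], "turn": [0, 0, 0], "jaw": 0.01}, {"delta_pos": [-0.0004, -0.01, -0.0002], "turn": [0, 0, 0], "jaw": 0.01}]}}

```text
time: 45.45
position: [0.5483, -0.0782, 0.1362]
orientation: [[-0.997, -0.075, -0.0], [-0.075, 0.997, -0.0], [0.0, -0.0, -1.0]]
contact_force: [-0.3, 2.0, 3.2]
width: 0.018
```

Call:
{"api": "arm_command", "payload": {"increments": [{"delta_pos": [0, -0.002, 0], "turn": [0, 0, 0], "jaw": 0.01}, {"delta_pos": [0, -0.004, 0], "turn": [0, 0, 0], "jaw": 0.01}, {"delta_pos": [0, -0.006, 0], "turn": [0, 0, 0], "jaw": 0.01}, {"delta_pos": [0, -0.008, 0], "turn": [0, 0, 0], "jaw": 0.01}, {"delta_pos": [0, -0.01, 0], "turn": [0, 0, 0], "jaw": 0.01}]}}

```text
time: 45.95
position: [0.5491, -0.0881, 0.1362]
orientation: [[-0.997, -0.075, -0.0], [-0.075, 0.997, -0.0], [0.0, -0.0, -1.0]]
contact_force: [0.2, 1.9, 2.1]
width: 0.0179
```

```bash
python3 look.py w43
```

```text
t 45.95 pos [ 0.5491 -0.0881  0.1362] w 0.017872378927097168 F [0.1509 1.9385 2.1414] T [ 0.6133  0.0285 -0.0234]
[[-0.9972 -0.0752 -0.0002]
 [-0.0752  0.9972 -0.0004]
 [ 0.0003 -0.0004 -1.    ]]
q [-0.2751  0.2373 -0.3199  1.0137 -0.0005 -0.3504]
TCP in rail mm [-18.4349 -65.3362] z 0.13622510616167607
[[554.2, 175.7], [376.6, 175.1], [373.7, 211.2], [197.0, 211.2]]
```

View pics/w43c.png

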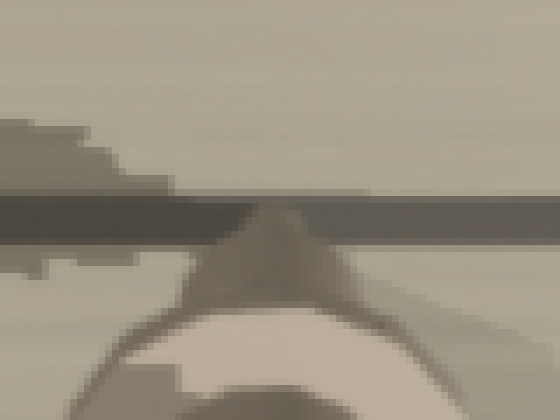

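Call:
{"api": "arm_command", "payload": {"increments": [{"delta_pos": [0, -0.002, 0.0002], "turn": [0, 0, 0], "jaw": 0.01}, {"delta_pos": [0, -0.004, 0.0003], "turn": [0, 0, 0], "jaw": 0.01}, {"delta_pos": [0, -0.006, 0.0003], "turn": [0, 0, 0], "jaw": 0.01}, {"delta_pos": [0, -0.008, 0.0003], "turn": [0, 0, 0], "jaw": 0.01}, {"delta_pos": [0, -0.01, 0.0003], "turn": [0, 0, 0], "jaw": 0.01}]}}

```text
time: 46.5
position: [0.5501, -0.0978, 0.1361]
orientation: [[-0.997, -0.075, 0.0], [-0.075, 0.997, 0.0], [-0.0, 0.0, -1.0]]
contact_force: [0.7, 3.3, 3.8]
width: 0.0178
```

Call:
{"api": "arm_command", "payload": {"increments": [{"delta_pos": [0, -0.002, 0], "turn": [0, 0, 0], "jaw": 0.01}, {"delta_pos": [0, -0.004, 0], "turn": [0, 0, 0], "jaw": 0.01}, {"delta_pos": [0, -0.006, 0], "turn": [0, 0, 0], "jaw": 0.01}, {"delta_pos": [0, -0.008, 0], "turn": [0, 0, 0], "jaw": 0.01}, {"delta_pos": [0, -0.01, 0], "turn": [0, 0, 0], "jaw": 0.01}]}}

```text
time: 47.0
position: [0.5508, -0.1078, 0.1361]
orientation: [[-0.997, -0.075, 0.0], [-0.075, 0.997, 0.0], [-0.0, 0.0, -1.0]]
contact_force: [-0.6, 4.3, 4.2]
width: 0.0181
```

```bash
python3 look.py w44
```

```text
t 47.0 pos [ 0.5508 -0.1078  0.1361] w 0.01811478714041365 F [-0.5976  4.3346  4.2148] T [ 1.0682 -0.0087  0.0295]
[[-0.9972 -0.0753  0.0002]
 [-0.0753  0.9972  0.0003]
 [-0.0002  0.0003 -1.    ]]
q [-0.3086  0.2456 -0.3092  1.0158  0.0003 -0.384 ]
TCP in rail mm [-18.2948 -85.2542] z 0.13613091355171317
[[582.3, 175.6], [406.3, 174.9], [402.5, 211.0], [225.9, 211.0]]
```

View pics/w44c.png

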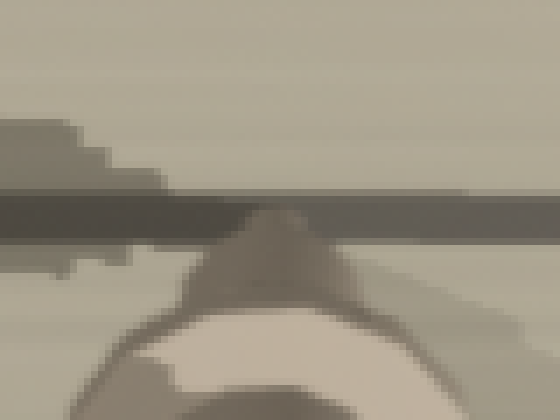

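Call:
{"api": "arm_command", "payload": {"increments": [{"delta_pos": [0, -0.002, 0], "turn": [0, 0, 0], "jaw": 0.01}, {"delta_pos": [0, -0.004, 0], "turn": [0, 0, 0], "jaw": 0.01}, {"delta_pos": [0, -0.006, 0], "turn": [0, 0, 0], "jaw": 0.01}, {"delta_pos": [0, -0.008, 0], "turn": [0, 0, 0], "jaw": 0.01}, {"delta_pos": [0, -0.01, 0], "turn": [0, 0, 0], "jaw": 0.01}]}}

```text
time: 47.55
position: [0.5515, -0.1178, 0.1361]
orientation: [[-0.997, -0.075, 0.0], [-0.075, 0.997, 0.0], [-0.0, 0.0, -1.0]]
contact_force: [-1.1, 4.3, 4.7]
width: 0.0182
```

Call:
{"api": "arm_command", "payload": {"increments": [{"delta_pos": [0, -0.002, 0], "turn": [0, 0, 0], "jaw": 0.01}, {"delta_pos": [0, -0.004, 0], "turn": [0, 0, 0], "jaw": 0.01}, {"delta_pos": [0, -0.006, 0], "turn": [0, 0, 0], "jaw": 0.01}, {"delta_pos": [0, -0.008, 0], "turn": [0, 0, 0], "jaw": 0.01}, {"delta_pos": [0, -0.01, 0], "turn": [0, 0, 0], "jaw": 0.01}]}}

```text
time: 48.05
position: [0.5522, -0.1278, 0.1361]
orientation: [[-0.997, -0.075, -0.0], [-0.075, 0.997, 0.0], [0.0, 0.0, -1.0]]
contact_force: [-1.4, 3.5, 4.8]
width: 0.0184
```

```bash
python3 look.py w45
```

```text
t 48.05 pos [ 0.5522 -0.1278  0.1361] w 0.018398891289973643 F [-1.3934  3.4938  4.7982] T [1.2132 0.0841 0.0289]
[[-0.9972 -0.0753 -0.    ]
 [-0.0753  0.9972  0.0003]
 [ 0.      0.0003 -1.    ]]
q [-0.3415  0.2549 -0.297   1.019   0.0002 -0.4169]
TCP in rail mm [ -18.3489 -105.199 ] z 0.13612918241335994
[[610.3, 175.9], [436.3, 175.1], [431.6, 211.1], [255.4, 211.1]]
```

View pics/w45c.png

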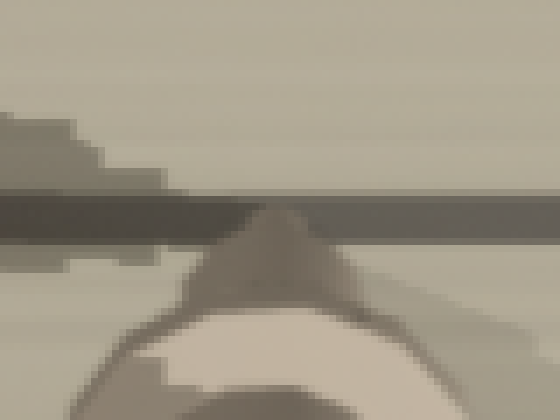

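Call:
{"api": "arm_command", "payload": {"increments": [{"delta_pos": [0, -0.002, 0], "turn": [0, 0, 0], "jaw": 0.01}, {"delta_pos": [0, -0.004, 0], "turn": [0, 0, 0], "jaw": 0.01}, {"delta_pos": [0, -0.006, 0], "turn": [0, 0, 0], "jaw": 0.01}, {"delta_pos": [0, -0.008, 0], "turn": [0, 0, 0], "jaw": 0.01}, {"delta_pos": [0, -0.01, 0], "turn": [0, 0, 0], "jaw": 0.01}]}}

```text
time: 48.6
position: [0.5529, -0.1376, 0.1361]
orientation: [[-0.997, -0.075, -0.0], [-0.075, 0.997, 0.001], [0.0, 0.001, -1.0]]
contact_force: [-0.1, 4.5, 5.5]
width: 0.018
```

Call:
{"api": "arm_command", "payload": {"increments": [{"delta_pos": [0, -0.002, 0], "turn": [0, 0, 0], "jaw": 0.01}, {"delta_pos": [0, -0.004, 0], "turn": [0, 0, 0], "jaw": 0.01}, {"delta_pos": [0, -0.006, 0], "turn": [0, 0, 0], "jaw": 0.01}, {"delta_pos": [0, -0.0072, 0], "turn": [0, 0, 0], "jaw": 0.01}, {"delta_pos": [0, -0.0072, 0], "turn": [0, 0, 0], "jaw": 0.01}]}}

```text
time: 49.1
position: [0.5535, -0.1451, 0.1361]
orientation: [[-0.997, -0.075, -0.0], [-0.075, 0.997, -0.0], [0.0, -0.0, -1.0]]
contact_force: [-0.7, 3.1, 4.7]
width: 0.0178
```

```bash
python3 look.py w46
```

```text
t 49.1 pos [ 0.5535 -0.1451  0.1361] w 0.017847171421341897 F [-0.6583  3.1124  4.7183] T [ 1.0104  0.1099 -0.0201]
[[-0.9972 -0.0752 -0.0001]
 [-0.0752  0.9972 -0.0003]
 [ 0.0001 -0.0003 -1.    ]]
q [-0.3692  0.2638 -0.2852  1.0218 -0.0003 -0.4445]
TCP in rail mm [ -18.4038 -122.1755] z 0.1360939024606065
[[634.8, 176.1], [462.4, 175.2], [457.0, 211.2], [281.2, 211.2]]
```

View pics/w46.png

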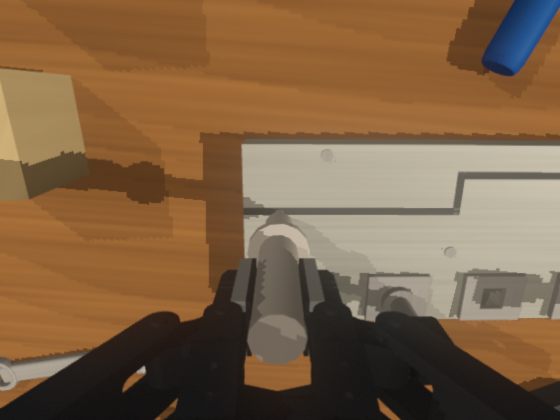

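Call:
{"api": "arm_command", "payload": {"increments": [{"delta_pos": [0, 0.0005, -0.003], "turn": [0, 0, 0], "jaw": 0.01}, {"delta_pos": [0, 0, -0.015], "turn": [0, 0, 0], "jaw": 0.01}, {"delta_pos": [0, 0, -0.04], "turn": [0, 0, 0], "jaw": 0.01}, {"delta_pos": [0, 0, -0.07], "turn": [0, 0, 0], "jaw": 0.01}, {"delta_pos": [0.005, -0.03, -0.09], "turn": [0, 0, 0], "jaw": 0.01}]}}

```text
time: 49.65
position: [0.5512, -0.1742, 0.2284]
orientation: [[-0.997, -0.079, 0.001], [-0.079, 0.997, -0.001], [-0.001, -0.001, -1.0]]
contact_force: [1.1, -0.5, -1.5]
width: 0.018
```

```bash
python3 - <<'E'
from h import *
st(); plan([.512,-.3255,.22],.075+np.pi/2)
E
```

```text
t 49.65 pos [ 0.5512 -0.1742  0.2284] w 0.01800106581512238 F [ 1.1107 -0.4942 -1.5445] T [-0.1107 -0.055  -0.0005]
[[-0.9969 -0.0788  0.0012]
 [-0.0788  0.9969 -0.0014]
 [-0.0011 -0.0015 -1.    ]]
q [-0.4175  0.2021 -0.1574  1.2096 -0.0008 -0.4963]
delta [ 0.051  -0.1478  0.0086] |d| 0.157 turn [-0.09  0.06  0.22]
```

Call:
{"api": "arm_command", "payload": {"increments": [{"delta_pos": [0.013, -0.038, 0], "turn": [0, 0, 0], "jaw": 0.01}, {"delta_pos": [0.026, -0.078, 0], "turn": [0, 0, 0], "jaw": 0.01}, {"delta_pos": [0.04, -0.115, 0], "turn": [0, 0, 0], "jaw": 0.01}, {"delta_pos": [0.05, -0.145, 0], "turn": [0, 0, 0], "jaw": 0.01}, {"delta_pos": [0.05, -0.147, 0], "turn": [0, 0, 0], "jaw": 0.01}]}}

```text
time: 50.15
position: [0.5107, -0.33, 0.2264]
orientation: [[-0.998, -0.07, -0.001], [-0.07, 0.998, -0.004], [0.001, -0.004, -1.0]]
contact_force: [0.2, 0.5, -0.5]
width: 0.0184
```

```bash
python3 - <<'E'
from h import *
bot.read_state(); snap('wrist'); s=st(); c=snap('wrist','w47.png')
plan([.512,-.3255,.19],.075+np.pi/2)
print(proj(c,[[.512,-.3255,.07]]))
E
```

```text
t 50.2 pos [ 0.5112 -0.3283  0.2263] w 0.018151306051130158 F [ 0.3488 -0.5106  0.1863] T [-0.077  -0.0175 -0.0593]
[[-0.9974 -0.0716 -0.0005]
 [-0.0716  0.9974 -0.002 ]
 [ 0.0006 -0.0019 -1.    ]]
q [-0.6764  0.2554 -0.0944  1.2201 -0.0018 -0.7481]
delta [-0.0007  0.0012  0.0362] |d| 0.036 turn [-0.04 -0.04 -0.1 ]
[[281.5435 195.5823]]
```

View pics/w47.png

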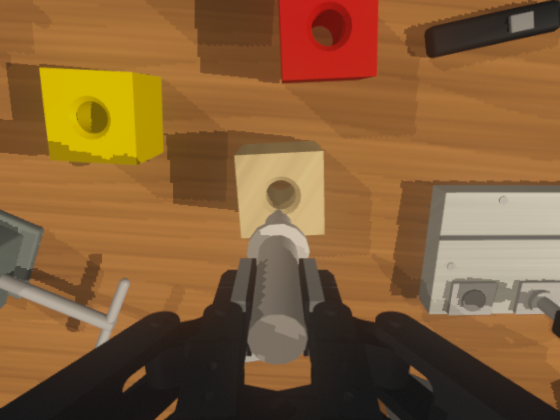

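Call:
{"api": "arm_command", "payload": {"increments": [{"delta_pos": [-0.001, 0.001, 0.01], "turn": [0, 0, 0], "jaw": 0.01}, {"delta_pos": [-0.0015, 0.001, 0.02], "turn": [0, 0, 0], "jaw": 0.01}, {"delta_pos": [-0.0015, 0.001, 0.03], "turn": [0, 0, 0], "jaw": 0.01}, {"delta_pos": [-0.0015, 0.001, 0.037], "turn": [0, 0, 0], "jaw": 0.01}, {"delta_pos": [-0.0015, 0.001, 0.037], "turn": [0, 0, 0], "jaw": 0.01}]}}

```text
time: 50.75
position: [0.5125, -0.323, 0.187]
orientation: [[-0.997, -0.076, -0.003], [-0.076, 0.997, 0.002], [0.003, 0.002, -1.0]]
contact_force: [-0.0, 0.1, -0.7]
width: 0.018
```

```bash
python3 - <<'E'
from h import *
s=st(); c=snap('wrist','w48.png')
plan([.5135,-.326,.118],.075+np.pi/2)
print(proj(c,[[.512,-.3255,.07]]))
a=cv2.imread('pics/w48.png'); cv2.imwrite('pics/w48c.png',cv2.resize(a[170:250,230:330],None,fx=7,fy=7,interpolation=cv2.INTER_NEAREST))
E
```

```text
t 50.75 pos [ 0.5125 -0.323   0.187 ] w 0.018022559140424964 F [-0.0261  0.0654 -0.6688] T [-0.0419 -0.0297 -0.0258]
[[-0.9971 -0.0761 -0.0029]
 [-0.0761  0.9971  0.0022]
 [ 0.0027  0.0024 -1.    ]]
q [-0.669   0.2806 -0.1469  1.1468 -0.0001 -0.7452]
delta [-0.0004 -0.0026  0.0699] |d| 0.07 turn [ 0.08 -0.09  0.06]
[[274.059  208.1127]]
```

View pics/w48c.png

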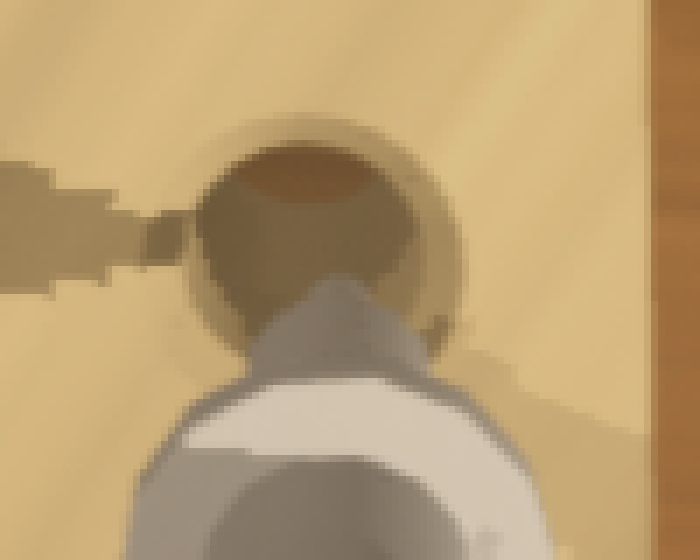

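Call:
{"api": "arm_command", "payload": {"increments": [{"delta_pos": [0, -0.001, 0.005], "turn": [0, 0, 0], "jaw": 0.01}, {"delta_pos": [0, -0.0015, 0.01], "turn": [0, 0, 0], "jaw": 0.01}, {"delta_pos": [0, -0.0015, 0.018], "turn": [0, 0, 0], "jaw": 0.01}, {"delta_pos": [0, -0.0015, 0.025], "turn": [0, 0, 0], "jaw": 0.01}, {"delta_pos": [0, -0.0015, 0.03], "turn": [0, 0, 0], "jaw": 0.01}]}}

```text
time: 51.3
position: [0.5131, -0.3256, 0.1579]
orientation: [[-0.997, -0.075, -0.001], [-0.075, 0.997, 0.001], [0.001, 0.001, -1.0]]
contact_force: [-0.1, 0.1, -1.2]
width: 0.018
```

```bash
python3 - <<'E'
from h import *
s=st(); c=snap('wrist','w49.png')
plan([.5135,-.326,.118],.075+np.pi/2)
E
```

```text
t 51.3 pos [ 0.5131 -0.3256  0.1579] w 0.017972858000037388 F [-0.0769  0.1248 -1.2251] T [-0.0268  0.0557 -0.0085]
[[-0.9972 -0.0751 -0.001 ]
 [-0.0751  0.9972  0.0008]
 [ 0.0009  0.0008 -1.    ]]
q [-0.6718  0.3043 -0.1799  1.0878 -0.     -0.747 ]
delta [-0.0008 -0.0008  0.0392] |d| 0.039 turn [ 0.1  -0.1   0.02]
```

View pics/w49.png

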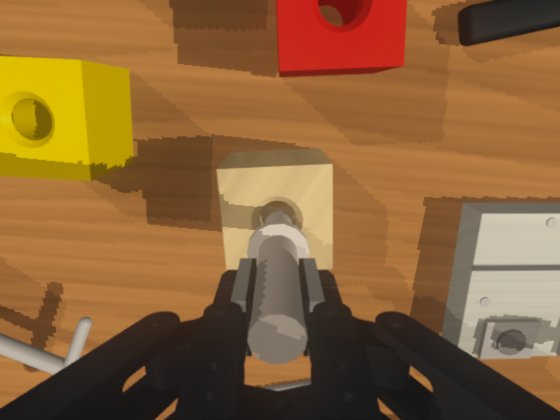

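Tip is in the hole (279, 212) with no side force. Continue down.

Call:
{"api": "arm_command", "payload": {"increments": [{"delta_pos": [0, 0, 0.008], "turn": [0, 0, 0], "jaw": 0.01}, {"delta_pos": [0, 0, 0.016], "turn": [0, 0, 0], "jaw": 0.01}, {"delta_pos": [0, 0, 0.024], "turn": [0, 0, 0], "jaw": 0.01}, {"delta_pos": [0, 0, 0.03], "turn": [0, 0, 0], "jaw": 0.01}, {"delta_pos": [0, 0, 0.034], "turn": [0, 0, 0], "jaw": 0.01}]}}

```text
time: 51.85
position: [0.5132, -0.3256, 0.1241]
orientation: [[-0.997, -0.075, -0.001], [-0.075, 0.997, 0.001], [0.001, 0.001, -1.0]]
contact_force: [-0.2, -0.4, -0.6]
width: 0.018
```

Call:
{"api": "arm_command", "payload": {"increments": [{"delta_pos": [0, 0, 0.002], "turn": [0, 0, 0], "jaw": 0.01}, {"delta_pos": [0, 0, 0.004], "turn": [0, 0, 0], "jaw": 0.01}, {"delta_pos": [0, 0, 0.006], "turn": [0, 0, 0], "jaw": 0.01}, {"delta_pos": [0, 0, 0.006], "turn": [0, 0, 0], "jaw": 0.01}, {"delta_pos": [0, 0, 0.006], "turn": [0, 0, 0], "jaw": 0.01}]}}

```text
time: 52.35
position: [0.5136, -0.326, 0.1192]
orientation: [[-0.997, -0.075, 0.0], [-0.075, 0.997, -0.0], [-0.0, -0.0, -1.0]]
contact_force: [-0.5, -0.5, -0.3]
width: 0.0181
```

```bash
python3 - <<'E'
from h import *
s=st(); c=snap('wrist','w50.png')
E
```

```text
t 52.35 pos [ 0.5136 -0.326   0.1192] w 0.01805220334401531 F [-0.451  -0.5155 -0.2512] T [ 0.0032 -0.0474 -0.0183]
[[-0.9972 -0.0753  0.0003]
 [-0.0753  0.9972 -0.0002]
 [-0.0003 -0.0003 -1.    ]]
q [-0.6717  0.3382 -0.222   1.0102 -0.     -0.7471]
```

View pics/w50.png

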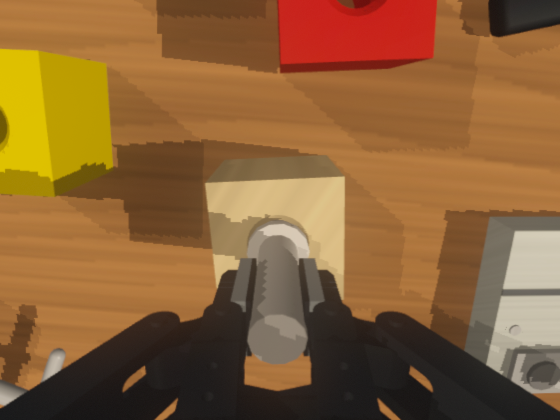

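Lower the last ~3 mm until the collar rests.

Call:
{"api": "arm_command", "payload": {"increments": [{"delta_pos": [0, 0, 0.0015], "turn": [0, 0, 0], "jaw": 0.01}, {"delta_pos": [0, 0, 0.003], "turn": [0, 0, 0], "jaw": 0.01}, {"delta_pos": [0, 0, 0.0035], "turn": [0, 0, 0], "jaw": 0.01}, {"delta_pos": [0, 0, 0.0035], "turn": [0, 0, 0], "jaw": 0.01}, {"delta_pos": [0, 0, 0.0035], "turn": [0, 0, 0], "jaw": 0.01}]}}

```text
time: 52.9
position: [0.5137, -0.3259, 0.1163]
orientation: [[-0.997, -0.075, 0.001], [-0.075, 0.997, -0.0], [-0.0, -0.0, -1.0]]
contact_force: [-0.9, 1.6, 5.4]
width: 0.0181
```

Resting (Fz +5.4 N at TCP z 0.116). Release and rise.

Call:
{"api": "arm_command", "payload": {"increments": [{"delta_pos": [0, 0, -0.0012], "turn": [0, 0, 0], "jaw": 0.016}, {"delta_pos": [0, 0, -0.0012], "turn": [0, 0, 0], "jaw": 0.024}, {"delta_pos": [0, 0, -0.0012], "turn": [0, 0, 0], "jaw": 0.036}, {"delta_pos": [0, 0, -0.0012], "turn": [0, 0, 0], "jaw": 0.05}, {"delta_pos": [0, 0, -0.0012], "turn": [0, 0, 0], "jaw": 0.055}], "newtons": 20}}

```text
time: 53.4
position: [0.5134, -0.3258, 0.1165]
orientation: [[-0.997, -0.075, -0.0], [-0.075, 0.997, 0.0], [0.0, 0.0, -1.0]]
contact_force: [-0.3, -0.2, -0.5]
width: 0.0549
```

Call:
{"api": "arm_command", "payload": {"increments": [{"delta_pos": [0, 0, -0.015], "turn": [0, 0, 0], "jaw": 0.055}, {"delta_pos": [0, 0, -0.035], "turn": [0, 0, 0], "jaw": 0.055}, {"delta_pos": [0, 0, -0.065], "turn": [0, 0, 0], "jaw": 0.055}, {"delta_pos": [0, 0, -0.1], "turn": [0, 0, 0], "jaw": 0.055}, {"delta_pos": [0.02, 0, -0.13], "turn": [0, 0, 0], "jaw": 0.055}]}}

```text
time: 53.9
position: [0.4954, -0.3279, 0.2498]
orientation: [[-0.997, -0.077, 0.003], [-0.077, 0.997, -0.002], [-0.003, -0.002, -1.0]]
contact_force: [0.5, -1.2, 0.6]
width: 0.0547
```

```bash
python3 - <<'E'
from h import *
s=st(); c=snap('wrist','w51.png'); snap('scene','s51.png'); snap('side','d51.png')
E
```

```text
t 53.9 pos [ 0.4954 -0.3279  0.2498] w 0.054726791004968106 F [ 0.486  -1.1861  0.5561] T [ 0.0423 -0.0512  0.0481]
[[-0.997  -0.0769  0.0033]
 [-0.0769  0.997  -0.0021]
 [-0.0031 -0.0023 -1.    ]]
q [-0.6937  0.2169 -0.0932  1.2568  0.0005 -0.7706]
```

View pics/w51.png

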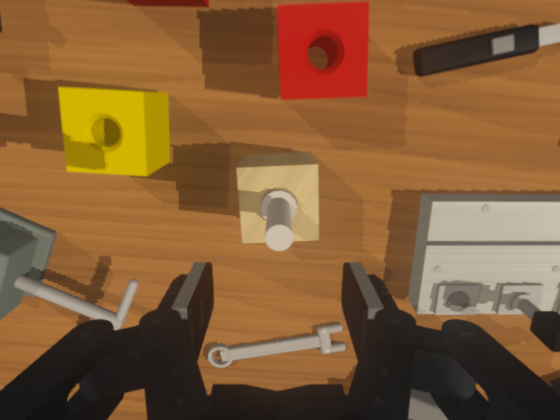

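View pics/s51.png

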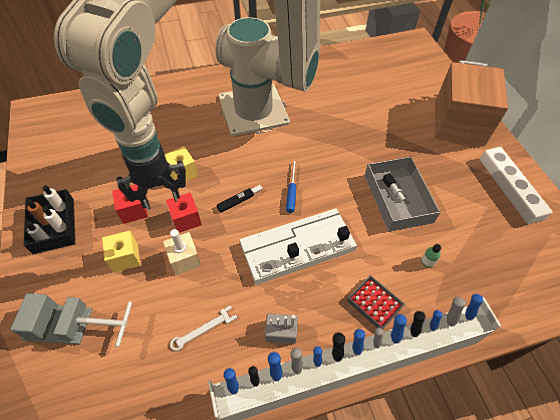

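View pics/d51.png

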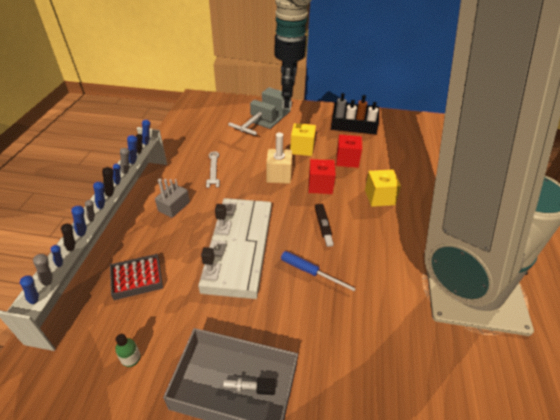

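```bash
python3 - <<'E'
from h import *
print(bot.read_state()['time'], bot.job_done())
E
```

```text
the job is handed in; nothing more can be done
54.05 None
```

The job is done and handed in at 54 s, but for about half a second the pen slipped and lost contact on the short step of the seam. I redrew that step.

**Posts**
- **Posts 1 and 3:** both held under about 12–15 N for over half a second, within the 20 N limit, and are seated in the rail.
- **Post 2:** it came out with no resistance and is lying in the grey bin.
- **Hole 4:** it has a flat plug, so there was nothing to pull.

**Seam line**
- I drew it from the left end to the right end at about 2 cm/s. The wrist camera showed the tip within about 1–1.5 mm of the seam's centre. The pressing force was mostly 1–5.6 N.
- **The slip:** at the first corner the tip stuck and the force rose to 12 N. It then broke free, and the tool moved about 10 mm in 0.5 s with the tip coming off the surface. That averages 2 cm/s, but it could have passed 5 cm/s for a moment; I have no reading to rule that out. I returned to the corner with the pen lifted and redrew the whole step in contact.
- **Light contact:** near y +89 mm on the left leg the force fell to 0.8 N. The tool height and drag suggest the tip stayed on the rail.
- No ink shows in the pictures, so I could only judge the line by tip position and contact force.

**Final checks**
- The pen is back in the wooden stand, tip down, with its collar resting on top.
- The bin was knocked a few centimetres aside during the run while the arm was away from it, and post 2 is still inside.
- The other bench items look unmoved in the last pictures. The gripper is clear of everything.

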